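# Fill the sample tray, stack the empty one, close the drawer

## Robot

A 6-joint arm with a two-finger parallel gripper is mounted at the origin on the work surface. World frame = base frame: x ahead of the robot, y to its left, z up, the work surface at z = 0. Lengths are in mm, angles in rad, forces in N, time in s.
With the tool pointing down it reaches from about 350 to 775 mm from the base axis. Payload 7.3 kg.
Tool frame: the origin (TCP) lies on the centre line of the jaws, within the pads' length; the fingertips stand 22 mm ahead of it and the grasp point (between the pads) lies 3 mm ahead of it; z points along the fingers, y is the direction in which the jaws open and shut (so a half turn about z gives the same grasp; the last joint's range is limited). The gripper opens to 92 mm and grips with 3 to 60 N. Pads are 19 mm wide; open, the fingers measure 130 mm over their backs; the gripper's body (75 mm by 190 mm) begins 47 mm behind the grasp point.
Start: joints at [1.09, 0.342, 1.524, -0, 1.275, -0.146], TCP at [172.49, 495.873, 248.741] pointing down, gripper open.
Joint ranges: [-2.53, 2.53], [-0.77, 2.02], [0.04, 2.7], [-1, 4.14], [0.28, 2.66], [-3.11, 3.11]. Speed limits (rad/s): [2.57, 2.57, 3.14, 3.14, 3.14, 3.14].

## Interface

Orientations are given as [roll, pitch, yaw] about the fixed x, y, z axes, in that order (R = Rz(yaw) Ry(pitch) Rx(roll)).
In Python, from plant import get_obs, capture, close_job gives the robot as it stands.
- The arm moves only by the tool carry_out, never from a script. Its arguments are lists of equal length, an entry for each row: "xyz": the shift along the tool's x, y, z scaled (see below), a list of three; "dr": the turn, a rotation vector about the tool's x, y, z scaled (see below), a list of three. A call has 1 to 8 rows; each row shifts and turns the commanded pose from where the row before left it, along the tool's axes as they then stand; what a row does not reach is not made up. The controller multiplies each number of a shift by 0.06 m and each number of a turn by 8 degrees. A row lasts 1/8 s, in which the tool goes at most 62.5 mm and 10.7 degrees, less where a joint would pass 70% of its speed; a pose out of reach is approached as far as the arm can. A call with a number of a shift or a turn outside -1 to 1 is refused whole. A call with a gripper value outside its range is refused whole. "gripper" is the gripper's target within -1 to 1 (fully open at 1, half-way at 0, shut at -1), set as the call begins (left out, the last holds). The fingers move at their own pace and stop on an object; the grip force is fixed at half the most. Time passes only in rows, so rows that do not move let the fingers close. It gives the time, the measured TCP pose, the force and the opening at its end, in the units of the state.
- get_obs(): the state, without advancing time (a new reading comes with each control period).
- capture(name): name is "scene" or "top"; returns a dict with "image" (480x640x3 uint8, blue, green, red), "fx", "fy", "cx", "cy" (pixels), "pose" (4x4, takes a point from camera to world coordinates). Camera axes: x right, y up, looking along -z (the intrinsics and any distortion apply to the point x, -y, -z); pixel columns grow to the right and rows downward; lengths in mm; the calibration is good to about 2 mm. A picture is of the moment at which its call begins. There is no depth.
- close_job(): hands the job in, once; it reports no verdict.
The state is a dict: "time": time; "joint_positions": joint angles; "dq": joint speeds; "tau": joint torques, N m; "tool_pos": TCP position; "tcp_rot": TCP orientation; "contact_force": force on the tool from outside, world axes, zero at the start; "moment": the same for the moment, N m; "grip_width": finger opening in mm.
Only numpy, scipy, OpenCV 4.12 (cv2) and the standard library are available. Lean on these libraries where they do the work, as an engineer would, in place of code of your own. Each camera call takes 0.05 s, during which the arm holds its last target.

## Task

Make up one full tray of sample jars from the two part-filled ones: set both jars from the part-filled tray on the bench, one of which has fallen over, upright into the free pockets of the part-filled tray in the spectrometer's open drawer, and nest the emptied tray squarely on top of the stack of empty trays, leaving the stack where it stands. The drawer is locked fully out on its slides: press its release lever down, keep it down while you start the drawer in, and slide the drawer gently fully home without forcing anything. Do not drop anything or knock a standing jar over, and leave the other things on the bench alone.

Things in the scene. Friction and masses are not known exactly. Their poses are not given: they have to be found in the camera images.
- instrument: Spectrometer on its dark blue plinth; fixed. Origin on the table, middle of the plinth's front edge (plinth 540 mm wide, 96 mm high); x points into the instrument, the way the drawer slides home, y to its left, z up. White covers, up to 238 mm high, start 70 mm behind that edge. The drawer comes out towards -x between y = -65 and 65 mm.
- drawer (a joint): Sample drawer on full-extension slides, in m: 0 = fully out and locked there by the slide's pawl, 0.210 = fully home. Slides with about 4 N of friction plus 10 N per m/s and stays where it is left.
- drawer_front (a point): On the drawer: middle of its panel's outer face, 50 mm above the table; axes as the instrument's. Panel 200 mm wide (y), 10 mm thick, 40 mm below to 38 mm above this point. Inside: floor 38 mm and sides 13 mm below this point, x = 10 to 214 mm; two lanes at y = 38 and -38 mm, one tray lengthwise in each. A bar handle stands 26 mm out from y = -24 to 64 mm.
- lever (a joint): Release lever of the slide, in rad: 0 = up (latched), 0.09 = down on its stop (pad 11 mm lower). Sprung: about 4 N on the pad to start it, 9 N to bottom it; comes up by itself. The pawl frees the drawer beyond about 0.055 rad; once the drawer has moved in 3 mm it need not be held. With the lever up the drawer stays locked.
- lever_pad (a point): Middle of the top of the lever's thumb pad, flat bare metal, 30 (x) by 28 mm (y), 4 mm thick, 21 mm in front of the drawer panel's face near its -y end, 60 mm above the table when up. Axes as the instrument's. It rides in with the drawer. A fingertip that presses the pad and moves towards +x meets the panel, which stands 28 mm above the pad, and so pushes the drawer.
- receiver: Part-filled tray in one of the drawer's lanes (loose; three jars, two pockets free), off-white plastic, 196 x 42 x 30 mm. Origin: centre of its underside, on the drawer's floor. Five pockets 36 x 36 mm along its long x axis at x = -77, -38.5, 0, 38.5, 77 mm, y = 0; pocket floor 8 mm above the origin, dividers 2.5 mm thick, up to 24 mm, rim 30 mm high, walls 3 mm.
- full_tray: The other tray in the drawer, same kind, already full with five jars that stay in it; leave it in its lane. Origin: centre of its underside.
- donor: Part-filled tray on the bench (loose, about 0.13 kg, one jar standing, one fallen), same kind and pockets as receiver. Origin: centre of its underside. Can be lifted by its long sides, 42 mm across y. Its foot, 5 mm high, 187 x 33 mm (185 x 31 at the very bottom), drops inside the 190 x 36 mm rim opening of a tray below; nested trays stand 25 mm apart in height, one riding on the rim 30 mm.
- stack_top: Upper tray of the stack of two empty trays on the bench, same kind; nested in stack_low, so its origin (centre of its underside) is 25 mm and its rim 55 mm above the table.
- stack_low: Lower tray of that stack, on the bench. Origin: centre of its underside.
- jar1: Straight-sided amber sample jar with black cap, 30 mm diameter all the way up, 52 mm high, about 0.06 kg, all alike. Stands in a pocket of receiver at the start, its top then 60 mm above that tray's underside. Origin: centre of the jar's base, z along its axis towards the cap.
- jar2: Straight-sided amber sample jar with black cap, 30 mm diameter all the way up, 52 mm high, about 0.06 kg, all alike. Stands in a pocket of receiver at the start, its top then 60 mm above that tray's underside. Origin: centre of the jar's base, z along its axis towards the cap.
- jar3: Straight-sided amber sample jar with black cap, 30 mm diameter all the way up, 52 mm high, about 0.06 kg, all alike. Stands in a pocket of receiver at the start, its top then 60 mm above that tray's underside. Origin: centre of the jar's base, z along its axis towards the cap.
- jar4: Straight-sided amber sample jar with black cap, 30 mm diameter all the way up, 52 mm high, about 0.06 kg, all alike. Has fallen over: lies lengthwise on top of two of donor's dividers, between its rims, its axis 39 mm above donor's underside, cap towards donor's +x. Origin: centre of the jar's base, z along its axis towards the cap.
- jar5: Straight-sided amber sample jar with black cap, 30 mm diameter all the way up, 52 mm high, about 0.06 kg, all alike. Stands in a pocket of donor at the start, its top then 60 mm above that tray's underside. Origin: centre of the jar's base, z along its axis towards the cap.
- dish: Closed glass dish, 58 mm diameter, 14 mm high, on the bench; leave alone. Origin: centre of its underside.
- spatula: Steel weighing spatula, 165 mm long, 12 mm wide, lying on the bench; leave alone. Origin: centre of its underside.
- tube_rack: Red rack, 75 mm square, with a syringe and pen standing in it, 115 mm high; leave alone. Origin: centre of its underside.
- bottle: Clear bottle with blue cap, 60 mm diameter, 88 mm high; leave alone. Origin: centre of its underside.
Mind the look-alikes: they are no part of the job. Leave any green or turquoise look-alike of the jar5 alone. Leave any red look-alike of the donor alone.

How it is judged:
By the outcome, as a careful person would: the job done as asked, in the order asked, and still so for the second after the job is handed in, with the robot touching nothing.
It also fails if it takes over 72 s, if anything falls off the work surface, if the arm or the gripper's body presses on something with over 40 N, if the wrist force passes 120 N, or if a joint passes its speed limit or range.

## Working session

There is one attempt and no reset: what is moved stays moved. The work goes in short steps, Python scripts to look and compute and a tool call to move; the robot and the scene stay as the last step left them, time stands still between calls to the robot, and variables do not carry over. Pictures are saved under pics/ and viewed, and the job is handed in when it is done.

Besides the shell and the picture viewer there is one more tool, called after "Call:" as name(argument=value, ...) on one line, values as JSON. carry_out: Moves the arm, as the interface text tells. Shifts and turns lie within -1 to 1; 1 stands for 0.06 m of shift or 8 degrees of turn. Its arguments: {"type":"object","properties":{"xyz":{"type":"array"},"dr":{"type":"array"},"gripper":{"type":"number"}},"required":["xyz","dr"]}

```bash
ls; mkdir -p pics
python3 - <<'E'
from plant import get_obs, capture
import cv2
o=get_obs();print(o)
for n in("scene","top"):
    c=capture(n);cv2.imwrite(f"pics/{n}0.png",c["image"]);print(n,{k:v for k,v in c.items() if k!="image"})
E
```

```text
pics
{'time': 0.0, 'joint_positions': array([ 1.08998727e+00,  3.42743030e-01,  1.52503983e+00, -1.14833838e-05,
        1.27540372e+00, -1.46022249e-01]), 'dq': array([ 0.0002975 ,  0.00222942,  0.00255151,  0.00014231, -0.00028751,
       -0.00142464]), 'tau': array([ 2.16288463e-04, -4.31235695e+01, -2.44220817e+01,  7.18708173e-02,
        5.56337577e-02, -1.20678492e-04]), 'tool_pos': array([172.31097941, 495.50906228, 248.02644066]), 'tcp_rot': array([-3.14001409e+00, -2.21059348e-04,  2.80680902e+00]), 'contact_force': array([-0.13981489, -1.27903603,  0.12283866]), 'moment': array([-0.01762687,  0.03242262,  0.02087159]), 'grip_width': 91.73297999709018}
scene {'fx': 526.036894334467, 'fy': 526.036894334467, 'cx': 322.69115667239276, 'cy': 232.18347230540695, 'pose': array([[ 7.25122785e-01, -4.82515515e-01,  4.91300034e-01,
         1.05002547e+03],
       [ 6.88616447e-01,  5.10248289e-01, -5.15222353e-01,
        -6.73974722e+02],
       [-2.08222288e-03,  7.11916751e-01,  7.02260780e-01,
         9.24789005e+02],
       [ 0.00000000e+00,  0.00000000e+00,  0.00000000e+00,
         1.00000000e+00]])}
top {'fx': 489.7427669984076, 'fy': 489.7427669984076, 'cx': 313.69715250411315, 'cy': 229.11947496138635, 'pose': array([[-2.35725908e-02,  9.90023958e-01, -1.38913269e-01,
         2.79187015e+02],
       [-9.99691669e-01, -2.44278634e-02, -4.45491893e-03,
        -8.63095291e+01],
       [-7.80383082e-03,  1.38765423e-01,  9.90294531e-01,
         1.48186462e+03],
       [ 0.00000000e+00,  0.00000000e+00,  0.00000000e+00,
         1.00000000e+00]])}
```

View pics/scene0.png

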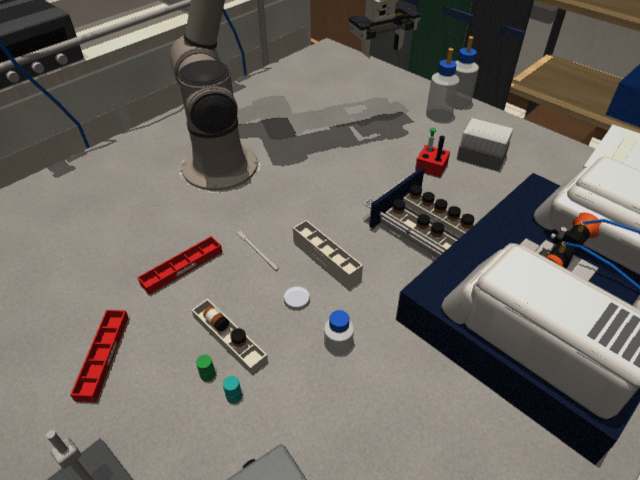

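View pics/top0.png

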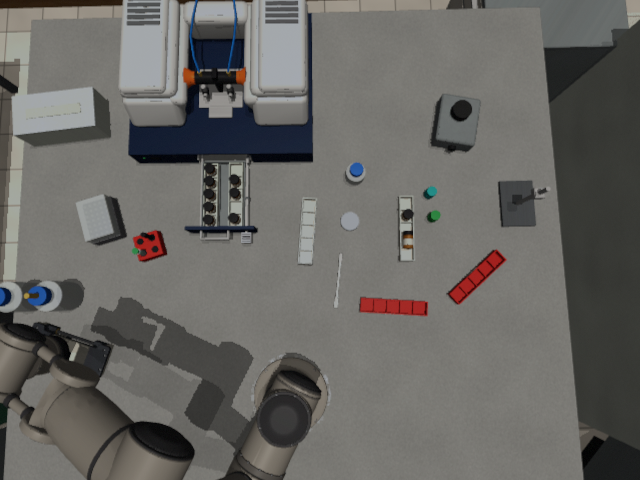

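Top view: drawer at about (222,195) with five-jar lane left and three-jar lane right, lever at (247,238), stack at (307,231), donor at (406,228). Red trays at (393,306) and (477,277), plus green/turquoise jars at (434,216) and (431,192), are the look-alikes. The off-white tray with two amber jars, one lying at (406,240), is the donor. I'll confirm it in crops.

```bash
cat > h.py <<'E'
import numpy as np, cv2
from plant import get_obs, capture
def proj(c,P):
    P=np.atleast_2d(P); T=np.linalg.inv(c["pose"]); q=P@T[:3,:3].T+T[:3,3]
    return np.c_[c["fx"]*q[:,0]/-q[:,2]+c["cx"], c["fy"]*-q[:,1]/-q[:,2]+c["cy"]]
def unproj(c,u,v,z):
    d=c["pose"][:3,:3]@np.array([(u-c["cx"])/c["fx"],-(v-c["cy"])/c["fy"],-1]); o=c["pose"][:3,3]
    return o+d*(z-o[2])/d[2]
def crop(c,x0,y0,x1,y1,s,name):
    cv2.imwrite(name,cv2.resize(c["image"][y0:y1,x0:x1],None,fx=s,fy=s,interpolation=cv2.INTER_CUBIC))
def load(n,k="0"):
    import pickle; return pickle.load(open(f"{n}{k}.pkl","rb"))
def snap(n,k):
    import pickle; c=capture(n); pickle.dump(c,open(f"{n}{k}.pkl","wb")); return c
E
python3 - <<'E'
from h import *
t=snap("top","0");s=snap("scene","0")
crop(t,290,160,450,280,5,"pics/t_donor.png")
crop(t,180,145,270,250,5.5,"pics/t_drawer.png")
crop(s,180,210,380,380,4,"pics/s_donor.png")
crop(s,355,160,485,260,6,"pics/s_drawer.png")
E
```

```text
(no output)
```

View pics/t_donor.png

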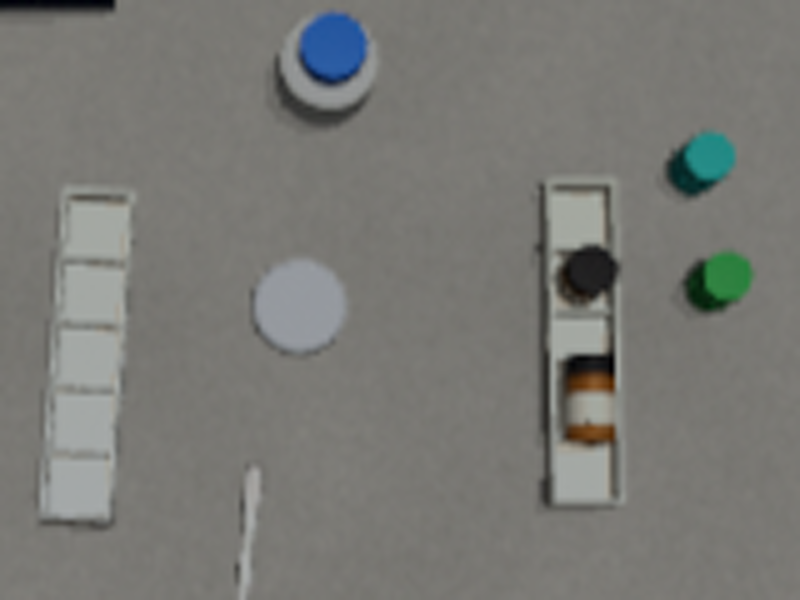

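View pics/t_drawer.png

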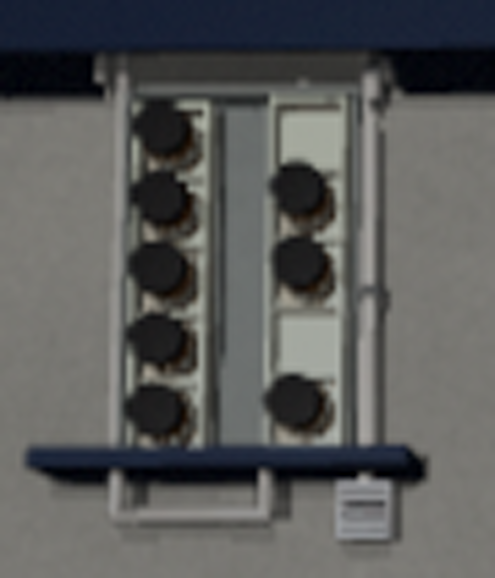

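View pics/s_donor.png

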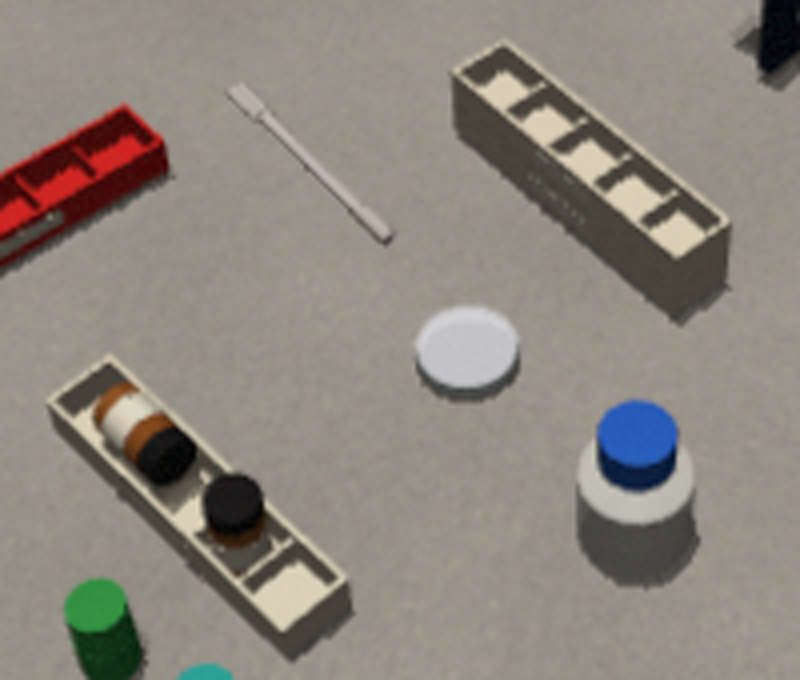

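View pics/s_drawer.png

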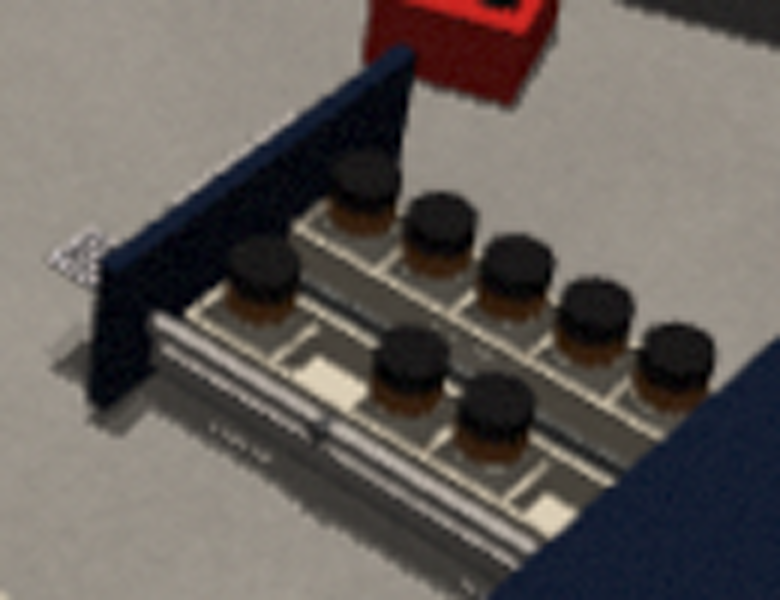

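The crops confirm the following:
- **Donor:** the off-white tray with a standing jar (crop 590,270) and a lying jar with its cap towards world +x (590,400).
- **Receiver:** the right (-y) lane. Its free pockets are the 2nd from the front and the far end.

Next I'll fit the poses by rim edges.

```bash
cat > fit.py <<'E'
from h import *
from scipy.optimize import least_squares
from scipy.ndimage import map_coordinates
def rimpts(p,z,L=196,W=42):
    x,y,a=p; c,s=np.cos(a),np.sin(a); out=[]
    C=[(-L/2,-W/2),(L/2,-W/2),(L/2,W/2),(-L/2,W/2)]
    for i in range(4):
        A=np.array(C[i]);B=np.array(C[(i+1)%4])
        t=np.linspace(.04,.96,40 if i%2==0 else 12)[:,None]
        q=A+(B-A)*t; n=np.array([(B-A)[1],-(B-A)[0]]);n=n/np.linalg.norm(n)
        out.append((q,np.tile(n,(len(q),1)),np.full(len(q),i)))
    q=np.vstack([o[0] for o in out]);n=np.vstack([o[1] for o in out]);e=np.concatenate([o[2] for o in out])
    R=np.array([[c,-s],[s,c]])
    w=q@R.T+[x,y]; wn=n@R.T
    return np.c_[w,np.full(len(w),z)],np.c_[wn,np.zeros(len(w))],e
def fit(p,z,cams,edges,rng=2.5,it=8,L=196,W=42,sign=None):
    """edges: per cam list of edge ids used (outer edge bright->dark)"""
    p=np.array(p,float)
    for k in range(it):
        r=rng if k<3 else max(1.5,rng*.6)
        obs=[]
        for ci,c in enumerate(cams):
            g=cv2.cvtColor(c["image"],cv2.COLOR_BGR2GRAY).astype(float)
            P,N,e=rimpts(p,z,L,W)
            u=proj(c,P); v=proj(c,P+N)-u; v/=np.linalg.norm(v,axis=1)[:,None]
            d=np.arange(-r,r+.01,.1)
            S=u[:,None]+v[:,None]*d[None,:,None]
            I=map_coordinates(g,[S[...,1],S[...,0]],order=3,mode='nearest')
            G=-(I[:,4:]-I[:,:-4]); dd=d[2:-2]
            for i in range(len(P)):
                if e[i] not in edges[ci]: continue
                j=np.argmax(G[i])
                if G[i,j]<4 or j in(0,len(dd)-1): continue
                obs.append((ci,i,u[i]+v[i]*dd[j],v[i]))
        def f(q):
            Ps=rimpts(q,z,L,W)[0]; us=[proj(c,Ps) for c in cams]
            return [(us[ci][i]-o)@n for ci,i,o,n in obs]
        s=least_squares(f,p,loss='soft_l1',f_scale=.3,x_scale=[1,1,.01]); p=s.x
    r=np.array(f(p)); return p,len(obs),np.median(abs(r)),[np.median([x for x,o in zip(r,obs) if o[0]==ci]) for ci in range(len(cams)) if any(o[0]==ci for o in obs)]
def overlay(c,sets,box,s,name):
    x0,y0,x1,y1=box; im=cv2.resize(c["image"][y0:y1,x0:x1],None,fx=s,fy=s,interpolation=cv2.INTER_CUBIC)
    for P,col,closed in sets:
        u=((proj(c,P)+.5-[x0,y0])*s-.5)
        cv2.polylines(im,[np.round(u*16).astype(np.int32)],closed,col,1,cv2.LINE_AA,4)
    cv2.imwrite(name,im)
def rect(p,z,L=196,W=42):
    x,y,a=p;c,s=np.cos(a),np.sin(a)
    return np.array([[x+c*i-s*j,y+s*i+c*j,z] for i,j in((-L/2,-W/2),(L/2,-W/2),(L/2,W/2),(-L/2,W/2))])
E
python3 - <<'E'
from fit import *
t=load("top");s=load("scene")
def crn(px,z): return np.array([unproj(t,290+u/5,160+v/5,z)[:2] for u,v in px])
def init(px,z):
    q=crn(px,z); m=q.mean(0); a=(q[0]+q[1]-q[2]-q[3])/2  # far pair minus near pair
    return [m[0],m[1],np.arctan2(a[1],a[0])]
D=init([(545,178),(615,178),(622,505),(550,505)],30)
S=init([(65,188),(134,188),(110,522),(40,520)],55)
print(D,S)
for nm,p,z in(("donor",D,30),("stack",S,55)):
    for cams,n in(([t],"t"),([s],"s"),([t,s],"ts")):
        r=fit(p,z,cams,[[0,1,2,3]]*len(cams)); print(nm,n,np.round(r[0],4),r[1:])
# drawer recv rim z=42
q=np.array([unproj(t,180+u/5.5,145+v/5.5,42)[:2] for u,v in[(272,95),(348,95),(345,446),(265,446)]])
m=q.mean(0);a=(q[0]+q[1]-q[2]-q[3])/2;R=[m[0],m[1],np.arctan2(a[1],a[0])]
print("recv init",R, np.linalg.norm(a))
for nm,px,z in(("padctr",(364,510),60),("paneltop L",(28,452),88),("panelR",(415,452),88),("plinthL",(0,50),96),("plR",(494,50),96)):
    print(nm,unproj(t,180+px[0]/5.5,145+px[1]/5.5,z))
E
```

```text
[np.float64(479.391922286032), np.float64(-357.5513416986402), np.float64(-0.031721070379739286)] [np.float64(475.44298128406655), np.float64(-61.48501790712703), np.float64(-0.09460497825271252)]
donor t [ 4.812973e+02 -3.575324e+02 -2.770000e-02] (101, np.float64(0.29857803722485604), [np.float64(-0.29857803722485604)])
donor s [ 4.800480e+02 -3.582772e+02 -2.660000e-02] (102, np.float64(0.10500070850773746), [np.float64(-0.10435812673475081)])
donor ts [ 4.804311e+02 -3.581236e+02 -2.710000e-02] (203, np.float64(0.2008337721083353), [np.float64(-0.29933907851453023), np.float64(-0.19750288445162262)])
stack t [ 4.776523e+02 -5.926720e+01 -9.360000e-02] (104, np.float64(0.20195959756068538), [np.float64(-0.10072083290056111)])
stack s [ 4.766678e+02 -6.147280e+01 -9.140000e-02] (104, np.float64(0.20076113666780981), [np.float64(-0.2001887585295128)])
stack ts [ 4.765452e+02 -6.065280e+01 -9.150000e-02] (205, np.float64(0.3969390678389613), [np.float64(-0.0015539692419818973), np.float64(-0.20235818899113517)])
recv init [np.float64(593.7271455014024), np.float64(151.1641837887478), np.float64(-0.015490891887863704)] 195.4739794874177
padctr [458.07421954 118.29820986  60.        ]
paneltop L [489.48882599 290.31461105  88.        ]
panelR [484.47626046  87.42216866  88.        ]
plinthL [704.90567621 305.87418006  96.        ]
plR [698.08920353  42.89876657  96.        ]
```

Run:
```python
from fit import *
t=load("top");s=load("scene")
for e in([0,1,2,3],[0,2]):
  for cams,n in(([t],"t"),([s],"s"),([t,s],"ts")):
    for p0 in ([594,150,-.02],):
        r=fit(p0,42,cams,[e]*len(cams)); print(e,n,np.round(r[0],4),r[1:])
D=[480.4,-358.1,-.027];S=[476.6,-60.6,-.0915];
G=(0,255,0)
overlay(t,[(rect(D,30),G,1),(rect(S,55),G,1)],(290,160,450,280),5,"pics/o_t1.png")
overlay(s,[(rect(D,30),G,1),(rect(S,55),G,1)],(180,210,380,380),4,"pics/o_s1.png")
R=fit([594,150,-.02],42,[t,s],[[0,1,2,3]]*2)[0]
a=-.025;x=np.array([np.cos(a),np.sin(a),0]);y=np.array([-np.sin(a),np.cos(a),0]);
# front panel face middle in world: from receiver
F=np.array([R[0],R[1],0])-112*x+38*y; print("front est",F)
def box(x0,x1,y0,y1,z): return np.array([F+x*i+y*j+[0,0,z] for i,j in((x0,y0),(x1,y0),(x1,y1),(x0,y1))])
sets=[(rect(R,42),G,1),(box(0,10,-100,100,88),(0,255,255),1),(box(210,212,-270,270,96),(255,255,0),1)]
overlay(t,sets,(180,145,270,250),5.5,"pics/o_t2.png")
overlay(s,sets,(355,160,485,260),6,"pics/o_s2.png")
```

```text
[0, 1, 2, 3] t [ 5.951168e+02  1.545281e+02 -1.870000e-02] (93, np.float64(0.20108623478319196), [np.float64(-0.10185725022307764)])
[0, 1, 2, 3] s [ 5.930067e+02  1.516917e+02 -1.710000e-02] (72, np.float64(0.26438590612111174), [np.float64(-0.20083478066555202)])
[0, 1, 2, 3] ts [ 5.816552e+02  1.540608e+02 -1.980000e-02] (168, np.float64(0.3239498263129141), [np.float64(-0.19718555662087464), np.float64(-0.5385056828275834)])
[0, 2] t [3.552318e+02 1.293274e+02 3.064000e-01] (1, np.float64(0.0), [np.float64(0.0)])
[0, 2] s [353.7382 295.3478   0.6744] (1, np.float64(1.8329803753644458e-07), [np.float64(1.8329803753644458e-07)])
[0, 2] ts [ 5.427231e+02  1.554155e+02 -1.930000e-02] (108, np.float64(0.2604420346549122), [np.float64(-0.26249660687541443), np.float64(-0.2495665922096022)])
front est [470.64006516 194.84864528   0.        ]
```

View pics/o_t1.png

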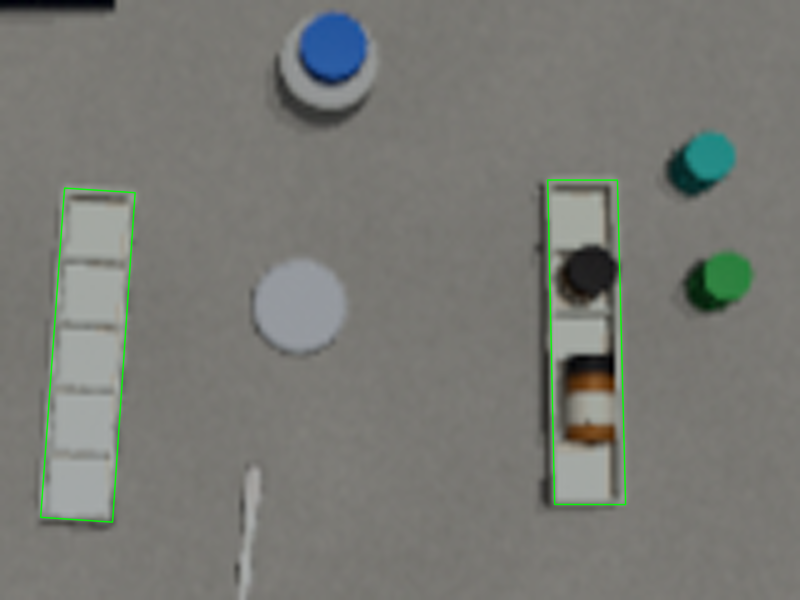

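View pics/o_s1.png

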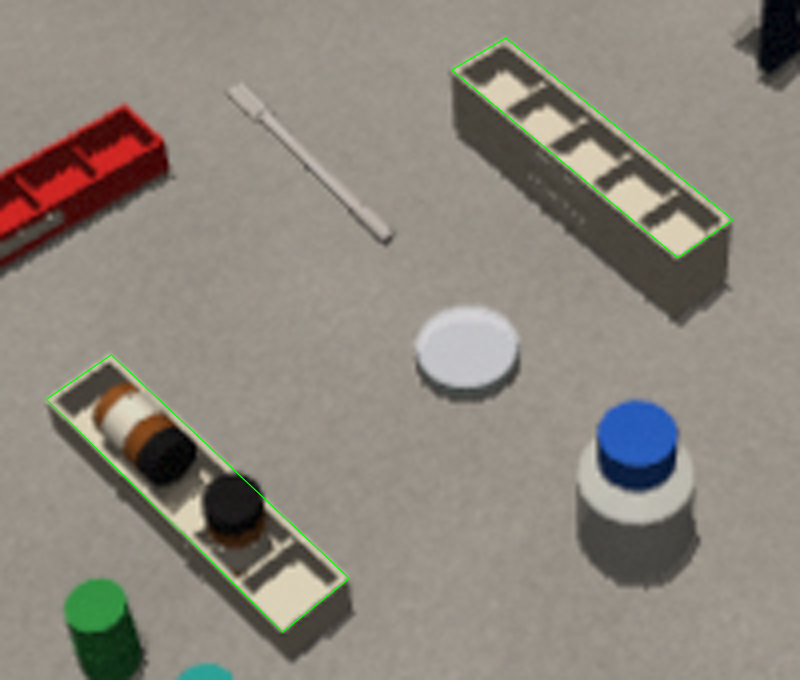

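View pics/o_t2.png

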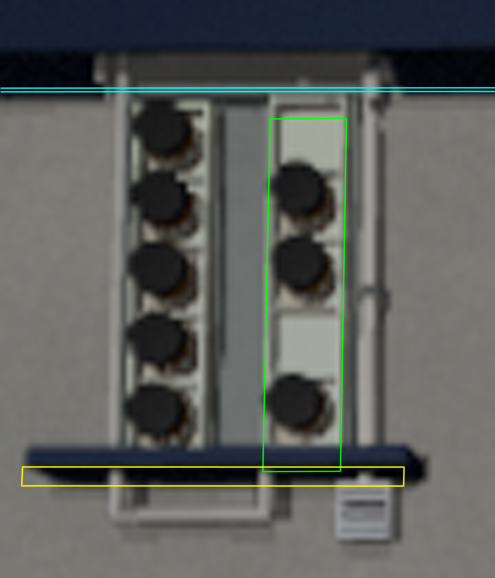

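View pics/o_s2.png

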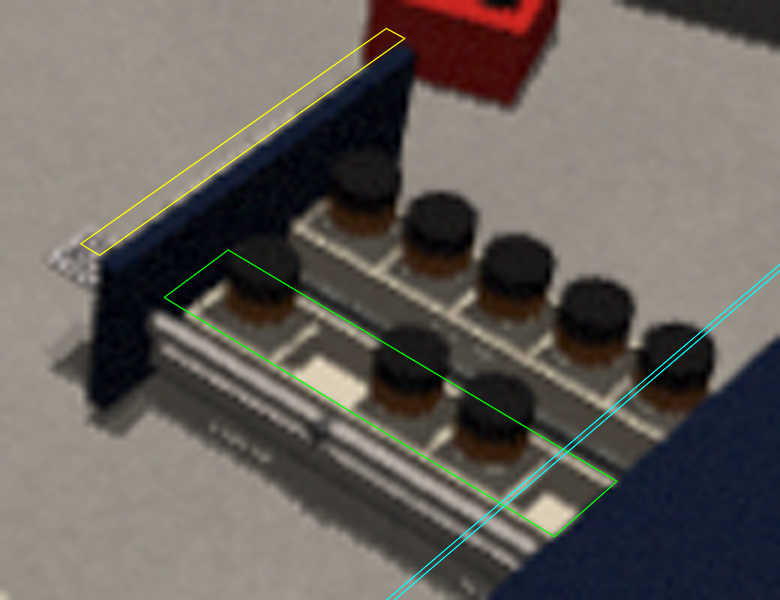

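Run:
```python
from fit import *
t=load("top");s=load("scene")
G=(0,255,0);a=-.022
for k,X in enumerate((592,596)):
  R=[X,152.2+(X-594)*-.02,a]
  c_,s_=np.cos(a),np.sin(a)
  def L(x0,y0,x1,y1,z): return np.array([[R[0]+c_*x0-s_*y0,R[1]+s_*x0+c_*y0,z],[R[0]+c_*x1-s_*y1,R[1]+s_*x1+c_*y1,z]])
  sets=[(rect(R,42),G,1)]+[(L(d,-18,d,18,36),(0,0,255),0) for d in(-57.75,-19.25,19.25,57.75)]
  sets+=[(rect([R[0]-c_*112+s_*-38+c_*5,R[1]+s_*(-107)+c_*38,a],88,10,200),(0,255,255),1)]
  x2=[R[0]+c_*(98)-s_*38,R[1]+s_*98+c_*38]
  sets+=[(L(98,-232,98,308,96),(255,255,0),0)]
  overlay(t,sets,(180,145,270,250),5.5,f"pics/o_t3{k}.png")
  overlay(s,sets,(355,160,485,260),6,f"pics/o_s3{k}.png")
import cv2
for n in "ts":
  cv2.imwrite(f"pics/o_{n}3.png",np.hstack([cv2.imread(f"pics/o_{n}3{k}.png") for k in(0,1)])[:600] if n=="t" else np.vstack([cv2.imread(f"pics/o_{n}3{k}.png")[130:430] for k in(0,1)]))
```

```text
(no output)
```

View pics/o_t30.png

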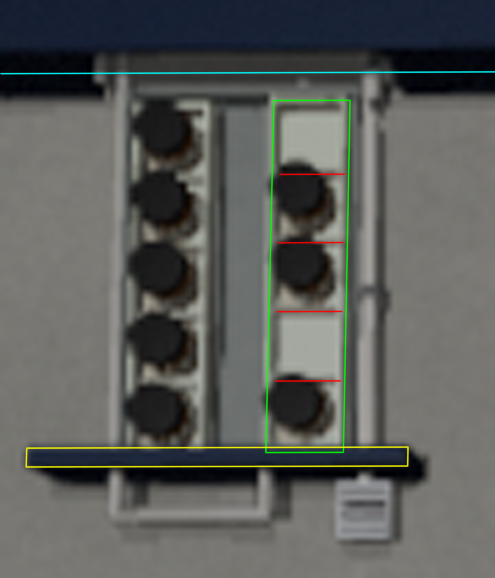

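View pics/o_s30.png

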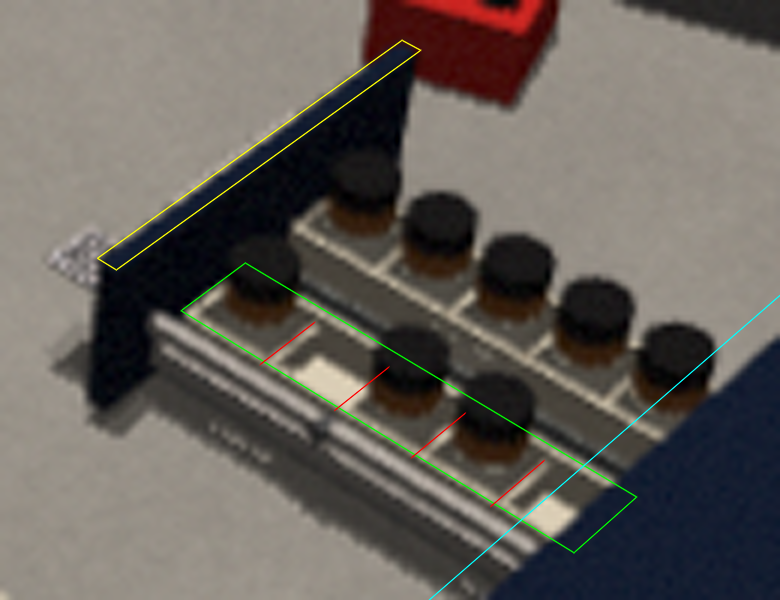

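View pics/o_t31.png

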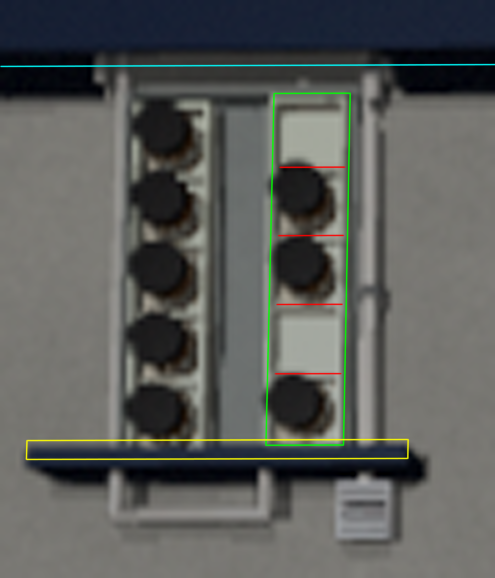

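View pics/o_s31.png

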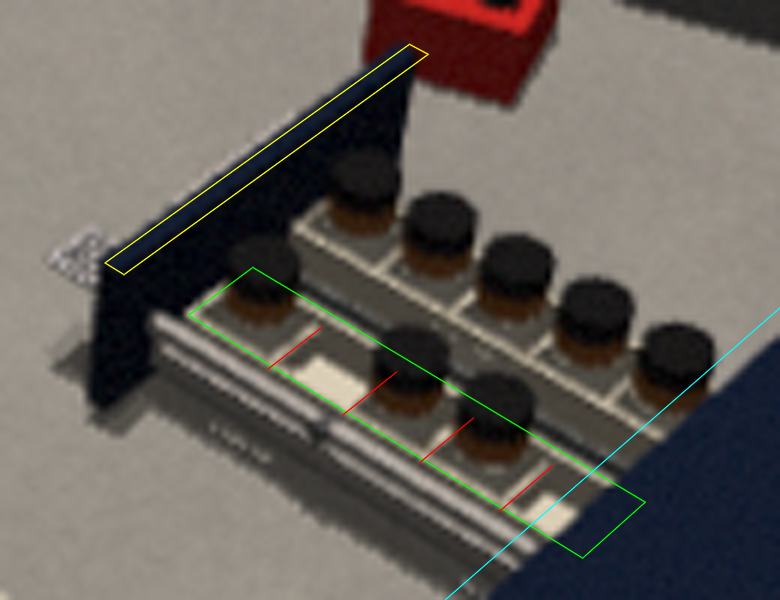

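Run:
```python
from fit import *
t=load("top");s=load("scene");a=-.022
R=np.array([593,152.2]);c_,s_=np.cos(a),np.sin(a)
xs=np.arange(-104,104.1,1)
for nm,c in(("t",t),("s",s)):
    g=cv2.cvtColor(c["image"],cv2.COLOR_BGR2GRAY).astype(float)
    rows=[]
    for y in ((-15,-12,-9) if nm=="s" else (-15,-12)):
        P=np.c_[R[0]+c_*xs-s_*y,R[1]+s_*xs+c_*y,np.full(len(xs),36)]
        u=proj(c,P); rows.append(map_coordinates(g,[u[:,1],u[:,0]],order=3))
    I=np.mean(rows,0)
    for d in(-57.75,-19.25,19.25,57.75,97 if nm=="t" else 40):
        m=abs(xs-d)<10; print(nm,d,list(zip((xs[m]-d).round(1),I[m].round(0).astype(int))))
```

```text
t -57.75 [(np.float64(-9.2), np.int64(141)), (np.float64(-8.2), np.int64(145)), (np.float64(-7.2), np.int64(151)), (np.float64(-6.2), np.int64(158)), (np.float64(-5.2), np.int64(160)), (np.float64(-4.2), np.int64(154)), (np.float64(-3.2), np.int64(142)), (np.float64(-2.2), np.int64(130)), (np.float64(-1.2), np.int64(126)), (np.float64(-0.2), np.int64(132)), (np.float64(0.8), np.int64(142)), (np.float64(1.8), np.int64(153)), (np.float64(2.8), np.int64(161)), (np.float64(3.8), np.int64(167)), (np.float64(4.8), np.int64(169)), (np.float64(5.8), np.int64(170)), (np.float64(6.8), np.int64(169)), (np.float64(7.8), np.int64(168)), (np.float64(8.8), np.int64(168)), (np.float64(9.8), np.int64(168))]
t -19.25 [(np.float64(-9.8), np.int64(168)), (np.float64(-8.8), np.int64(169)), (np.float64(-7.8), np.int64(170)), (np.float64(-6.8), np.int64(168)), (np.float64(-5.8), np.int64(162)), (np.float64(-4.8), np.int64(153)), (np.float64(-3.8), np.int64(143)), (np.float64(-2.8), np.int64(133)), (np.float64(-1.8), np.int64(126)), (np.float64(-0.8), np.int64(124)), (np.float64(0.2), np.int64(130)), (np.fl
[... 5049 characters left out ...]
23)), (np.float64(9.2), np.int64(125))]
s 40 [(np.float64(-9.0), np.int64(121)), (np.float64(-8.0), np.int64(123)), (np.float64(-7.0), np.int64(123)), (np.float64(-6.0), np.int64(125)), (np.float64(-5.0), np.int64(130)), (np.float64(-4.0), np.int64(132)), (np.float64(-3.0), np.int64(128)), (np.float64(-2.0), np.int64(122)), (np.float64(-1.0), np.int64(120)), (np.float64(0.0), np.int64(123)), (np.float64(1.0), np.int64(123)), (np.float64(2.0), np.int64(118)), (np.float64(3.0), np.int64(115)), (np.float64(4.0), np.int64(118)), (np.float64(5.0), np.int64(123)), (np.float64(6.0), np.int64(126)), (np.float64(7.0), np.int64(123)), (np.float64(8.0), np.int64(122)), (np.float64(9.0), np.int64(127))]
```

Run:
```python
from fit import *
t=load("top");s=load("scene");a=-.021
def prof(R,a,z,xs0,ys,c):
    c_,s_=np.cos(a),np.sin(a)
    g=cv2.cvtColor(c["image"],cv2.COLOR_BGR2GRAY).astype(float);rows=[]
    for x in xs0:
        P=np.c_[R[0]+c_*x-s_*ys,R[1]+s_*x+c_*ys,np.full(len(ys),z)]
        u=proj(c,P); rows.append(map_coordinates(g,[u[:,1],u[:,0]],order=3))
    return np.mean(rows,0).round(0).astype(int)
ys=np.arange(-30,30.1,1.5)
print(*ys)
for nm,R,a,z in(("recv",(594.7,152.1),-.021,42),("donor",(480.4,-358.1),-.027,30)):
    for x0 in((77,-38.5) if nm=="recv" else (77,0)):
        for n,c in(("t",t),("s",s)): print(nm,x0,n,*prof(R,a,z,np.arange(x0-8,x0+8,2),ys,c))
```

```text
-30.0 -28.5 -27.0 -25.5 -24.0 -22.5 -21.0 -19.5 -18.0 -16.5 -15.0 -13.5 -12.0 -10.5 -9.0 -7.5 -6.0 -4.5 -3.0 -1.5 0.0 1.5 3.0 4.5 6.0 7.5 9.0 10.5 12.0 13.5 15.0 16.5 18.0 19.5 21.0 22.5 24.0 25.5 27.0 28.5 30.0
recv 77 t 143 115 93 94 99 87 81 107 143 162 166 166 166 166 166 166 166 166 165 165 166 166 166 166 166 166 166 165 165 168 161 125 87 95 130 141 126 113 109 108 108
recv 77 s 165 148 118 87 71 88 130 168 186 192 194 194 194 194 193 195 196 185 158 121 89 71 67 67 68 67 66 67 67 64 66 93 137 163 152 116 77 48 35 38 56
recv -38.5 t 148 127 93 70 72 82 92 114 148 170 170 165 165 166 166 166 166 166 166 166 166 166 166 166 166 165 165 166 165 151 124 99 91 109 141 150 127 107 108 113 113
recv -38.5 s 163 143 112 82 76 106 150 178 186 185 179 173 170 168 169 172 172 160 135 104 79 68 67 68 69 68 68 69 68 66 78 114 151 158 135 98 64 42 37 47 64
donor 77 t 121 121 122 123 125 129 134 137 131 107 85 101 141 165 167 165 165 166 166 166 166 166 166 166 166 166 166 166 166 166 166 166 163 153 132 98 69 70 94 113 117
donor 77 s 115 77 66 68 65 83 154 196 187 177 176 179 180 182 181 181 179 175 177 178 180 182 183 178 167 166 155 112 74 68 65 76 147 191 177 153 145 145 145 145 145
donor 0 t 117 117 117 118 118 122 139 158 139 86 61 86 121 143 154 157 158 158 158 158 158 157 157 158 158 159 159 161 163 165 166 165 167 164 143 108 77 64 73 96 112
donor 0 s 118 80 70 73 69 77 151 190 155 109 93 93 91 90 90 91 93 88 86 88 88 85 83 80 98 120 112 86 67 63 63 89 159 191 170 150 145 145 146 146 147
```

Call:
carry_out(xyz=[[0.5, 0, -0.5], [0.5, 0, -0.5], [0, 0, 0], [0, 0, 0]], dr=[[0, 1, 0], [0, 1, 0], [0, 1, 0], [0, 1, 0]])

```text
time: 0.7
tool_pos: [119.9, 514.4, 313.4]
tcp_rot: [3.139, -0.562, 2.809]
contact_force: [-0.6, -0.6, 0.2]
grip_width: 91.6
```

```bash
python3 -c "
from h import *
o=get_obs();print(o['time'],o['joint_positions'].round(3),o['tool_pos'].round(1),o['tcp_rot'].round(3))"
```

```text
0.7 [ 0.9    0.345  1.465  0.528  1.539 -0.41 ] [119.9 514.4 313.4] [ 3.139 -0.562  2.809]
```

```bash
cat > plan.py <<'E'
from h import *
from scipy.spatial.transform import Rotation as Ro, Slerp
def rot(rpy): return Ro.from_euler('xyz',rpy)
def down(yaw): return rot([np.pi,0,yaw])
def plan(wps,start=None,dec=2):
    """wps: list of (pos, Rotation, nrows). prints rows in calls of 8; returns final pose"""
    if start is None:
        o=get_obs(); start=(o['tool_pos'],rot(o['tcp_rot']))
    p,R=np.array(start[0],float),start[1]; rows=[]
    a,Ra=p.copy(),R
    for pos,Rb,n in wps:
        pos=np.array(pos,float); sl=Slerp([0,1],Ro.concatenate([Ra,Rb]))
        for k in range(1,n+1):
            q=a+(pos-a)*k/n; Q=sl([k/n])[0]
            t=np.round(R.inv().apply(q-p)/60,dec)+0.; r=np.round(np.degrees((R.inv()*Q).as_rotvec())/8,dec)+0.
            if abs(t).max()>1 or abs(r).max()>1: print("OVER",t,r)
            p=p+R.apply(t*60); R=R*Ro.from_rotvec(np.radians(r*8)); rows.append((t.tolist(),r.tolist()))
        a,Ra=pos,Rb
    for i in range(0,len(rows),8):
        print("xyz",[r[0] for r in rows[i:i+8]]);print("dr ",[r[1] for r in rows[i:i+8]])
    print("end",p.round(2),R.as_euler('xyz').round(4))
    return p,R
E
python3 - <<'E'
from plan import *
t=load("top");s=load("scene")
for n,c in(("t",t),("s",s)):
    hsv=cv2.cvtColor(c["image"],cv2.COLOR_BGR2HSV)
    m=(hsv[...,1]>130)&(hsv[...,2]>90)&(abs(hsv[...,0].astype(int)-62)<12)
    k,lab,st,ce=cv2.connectedComponentsWithStats(m.astype(np.uint8))
    for i in range(1,k):
        if st[i,4]>40: print(n,"green top",ce[i],unproj(c,*ce[i],52).round(1),st[i,4])
    m=(hsv[...,1]>130)&(hsv[...,2]>90)&(abs(hsv[...,0].astype(int)-88)<10)
    k,lab,st,ce=cv2.connectedComponentsWithStats(m.astype(np.uint8))
    for i in range(1,k):
        if st[i,4]>40: print(n,"teal top",ce[i],unproj(c,*ce[i],52).round(1),st[i,4])
    g=cv2.cvtColor(c["image"],cv2.COLOR_BGR2GRAY)
    b=(395,205,425,225) if n=="t" else (228,325,252,350)
    sub=(g[b[1]:b[3],b[0]:b[2]]<48).astype(np.uint8)
    k,lab,st,ce=cv2.connectedComponentsWithStats(sub)
    for i in range(1,k):
        if st[i,4]>30: 
            u=ce[i]+[b[0],b[1]]; print(n,"dark blob",u,unproj(c,*u,60).round(1),st[i])
u=(290+590/5,160+270/5); print("jar5 t hand",unproj(t,*u,60))
# jar4 ends top view: cap end y 355, base end y 442 at x~590 axis silhouette
for v in(355,442): print("jar4",unproj(t,290+590/5,160+v/5,45))
plan([([450,250,300],down(1.7),9),([520,-100,280],down(.6),8),([490,-358,200],down(-.027),7)])
E
```

```text
t green top [435. 215.] [ 513.  -439.2   52. ] 69
t teal top [431.47142857 190.82857143] [ 586.1 -432.9   52. ] 70
t dark blob [407.04761905 214.20238095] [ 516.1 -355.3   60. ] [ 7  5 11 10 84]
s green top [203.40789474 361.13815789] [ 514.7 -440.9   52. ] 152
s teal top [230.51381215 382.96132597] [ 587.5 -434.8   52. ] 181
s dark blob [238.27727273 337.23181818] [ 526.2 -363.7   60. ] [  3   4  16  18 220]
jar5 t hand [ 516.67270198 -358.14586453   60.        ]
jar4 [ 468.25245018 -358.45238101   45.        ]
jar4 [ 416.63803474 -355.85651031   45.        ]
xyz [[-0.64, -0.26, -0.37], [-0.68, -0.17, -0.35], [-0.72, -0.08, -0.31], [-0.73, 0.02, -0.26], [-0.74, 0.12, -0.23], [-0.74, 0.22, -0.18], [-0.71, 0.3, -0.12], [-0.67, 0.39, -0.08]]
dr  [[-0.25, -0.4, 0.86], [-0.24, -0.4, 0.85], [-0.25, -0.4, 0.86], [-0.24, -0.41, 0.86], [-0.25, -0.4, 0.86], [-0.25, -0.4, 0.85], [-0.24, -0.4, 0.86], [-0.25, -0.4, 0.86]]
xyz [[-0.63, 0.47, -0.03], [-0.74, 0.06, 0.04], [-0.73, 0.15, 0.05], [-0.7, 0.25, 0.04], [-0.66, 0.34, 0.04], [-0.6, 0.43, 0.04], [-0.54, 0.51, 0.04], [-0.47, 0.58, 0.04]]
dr  [[-0.24, -0.4, 0.86], [0.0, 0.0, 0.98], [0.0, 0.0, 0.99], [0.0, 0.0, 0.98], [0.0, 0.0, 0.99], [0.0, 0.0, 0.98], [0.0, 0.0, 0.99], [0.0, 0.0, 0.98]]
xyz [[-0.38, 0.64, 0.04], [-0.41, 0.46, 0.19], [-0.36, 0.51, 0.2], [-0.31, 0.53, 0.19], [-0.27, 0.56, 0.19], [-0.22, 0.58, 0.19], [-0.16, 0.59, 0.19], [-0.11, 0.61, 0.19]]
dr  [[0.0, 0.0, 0.98], [0.0, 0.0, 0.65], [0.0, 0.0, 0.64], [0.0, 0.0, 0.64], [0.0, 0.0, 0.64], [0.0, 0.0, 0.64], [0.0, 0.0, 0.64], [0.0, 0.0, 0.65]]
end [ 490.17 -357.96  199.81] [-3.1414e+00  5.0000e-04 -2.7700e-02]
```

Call:
carry_out(xyz=[[-0.64, -0.26, -0.37], [-0.68, -0.17, -0.35], [-0.72, -0.08, -0.31], [-0.73, 0.02, -0.26], [-0.74, 0.12, -0.23], [-0.74, 0.22, -0.18], [-0.71, 0.3, -0.12], [-0.67, 0.39, -0.08]], dr=[[-0.25, -0.4, 0.86], [-0.24, -0.4, 0.85], [-0.25, -0.4, 0.86], [-0.24, -0.41, 0.86], [-0.25, -0.4, 0.86], [-0.25, -0.4, 0.85], [-0.24, -0.4, 0.86], [-0.25, -0.4, 0.86]], gripper=0.1)

```text
time: 1.7
tool_pos: [414.2, 277.7, 302.2]
tcp_rot: [-3.114, -0.052, 1.814]
contact_force: [-0.1, 0.0, 0.8]
grip_width: 50.4
```

Call:
carry_out(xyz=[[-0.63, 0.47, -0.03], [-0.74, 0.06, 0.04], [-0.73, 0.15, 0.05], [-0.7, 0.25, 0.04], [-0.66, 0.34, 0.04], [-0.6, 0.43, 0.04], [-0.54, 0.51, 0.04], [-0.47, 0.58, 0.04]], dr=[[-0.24, -0.4, 0.86], [0.0, 0.0, 0.98], [0.0, 0.0, 0.99], [0.0, 0.0, 0.98], [0.0, 0.0, 0.99], [0.0, 0.0, 0.98], [0.0, 0.0, 0.99], [0.0, 0.0, 0.98]])

```text
time: 2.7
tool_pos: [511.1, -58.3, 284.7]
tcp_rot: [3.138, 0.0, 0.732]
contact_force: [1.3, -0.2, -0.2]
grip_width: 50.6
```

Call:
carry_out(xyz=[[-0.38, 0.64, 0.04], [-0.41, 0.46, 0.19], [-0.36, 0.51, 0.2], [-0.31, 0.53, 0.19], [-0.27, 0.56, 0.19], [-0.22, 0.58, 0.19], [-0.16, 0.59, 0.19], [-0.11, 0.61, 0.19]], dr=[[0.0, 0.0, 0.98], [0.0, 0.0, 0.65], [0.0, 0.0, 0.64], [0.0, 0.0, 0.64], [0.0, 0.0, 0.64], [0.0, 0.0, 0.64], [0.0, 0.0, 0.64], [0.0, 0.0, 0.65]])

```text
time: 3.7
tool_pos: [489.8, -359.9, 202.3]
tcp_rot: [3.139, -0.002, -0.031]
contact_force: [0.4, -0.5, 1.1]
grip_width: 50.0
```

```bash
python3 -c "
from h import *
for _ in range(3):
  o=get_obs();print(o['time'],o['joint_positions'].round(3),o['tool_pos'].round(2),o['tcp_rot'].round(4),o['contact_force'].round(1))"
```

```text
3.7 [-0.759  0.529  1.356 -0.     1.253  0.843] [ 489.81 -359.88  202.32] [ 3.1391e+00 -2.2000e-03 -3.1300e-02] [ 0.4 -0.5  1.1]
3.7 [-0.759  0.529  1.356 -0.     1.253  0.843] [ 489.81 -359.88  202.32] [ 3.1391e+00 -2.2000e-03 -3.1300e-02] [ 0.4 -0.5  1.1]
3.7 [-0.759  0.529  1.356 -0.     1.253  0.843] [ 489.81 -359.88  202.32] [ 3.1391e+00 -2.2000e-03 -3.1300e-02] [ 0.4 -0.5  1.1]
```

Run:
```python
from plan import *
plan([([517.7,-358.6,110],down(-.027),2)],start=([490.17,-357.96,199.81],down(-.0277)))
```

```text
xyz [[0.23, 0.0, 0.75], [0.23, 0.0, 0.75]]
dr  [[0.0, 0.0, 0.0], [0.0, 0.0, -0.01]]
end [ 517.76 -358.72  109.81] [ 3.1416  0.     -0.0263]
```

Call:
carry_out(xyz=[[0.23, 0.0, 0.75], [0.23, 0.0, 0.75], [0, 0, 0], [0, 0, 0]], dr=[[0, 0, 0], [0, 0, 0], [0, 0, 0], [0, 0, 0]])

```text
time: 4.2
tool_pos: [518.2, -360.2, 114.4]
tcp_rot: [3.138, -0.004, -0.028]
contact_force: [0.4, -0.0, 0.2]
grip_width: 50.7
```

Run:
```python
from fit import *
t=snap("top","1");s=snap("scene","1")
o=get_obs();print(o['time'],o['tool_pos'].round(2),o['tcp_rot'].round(4))
p=o['tool_pos']
# overlay: cross of tool axis at fingertip height
z=p[2]-22
L=[(np.array([[p[0]-12,p[1],z],[p[0]+12,p[1],z]]),(0,0,255),0),(np.array([[p[0],p[1]-25.3,z],[p[0],p[1]+25.3,z]]),(0,0,255),0)]
overlay(t,L,(370,180,450,240),10,"pics/t1.png");overlay(s,L,(185,270,285,345),8,"pics/s1.png")
```

```text
4.3 [ 518.52 -360.58  115.47] [ 3.1361 -0.0053 -0.0282]
```

View pics/t1.png

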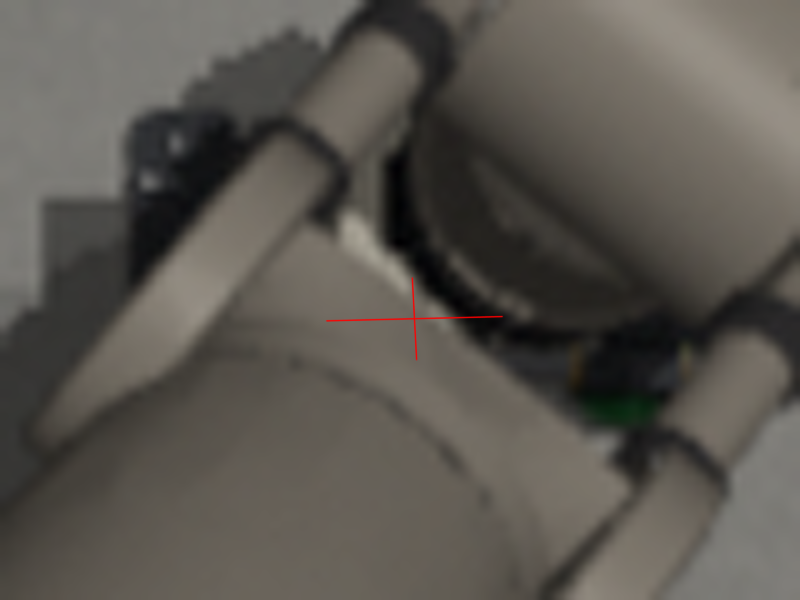

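View pics/s1.png

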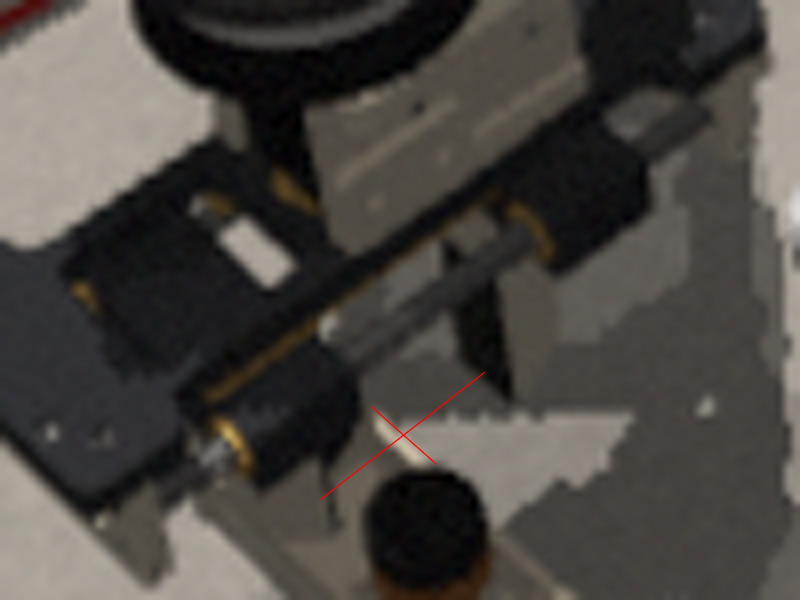

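```bash
cat > cmd.py <<'E'
# tracks commanded pose from my typed rows
import json,os
from plan import *
F="cmd.json"
def getc():
    d=json.load(open(F)); return np.array(d["p"]),Ro.from_quat(d["q"])
def setc(p,R): json.dump({"p":list(map(float,p)),"q":R.as_quat().tolist()},open(F,"w"))
def add(xyz,dr):
    p,R=getc()
    for t,r in zip(xyz,dr):
        p=p+R.apply(np.array(t)*60); R=R*Ro.from_rotvec(np.radians(np.array(r)*8.))
    setc(p,R); return p,R
def cmp():
    p,R=getc();o=get_obs();print("t",o['time'],"cmd",p.round(2),R.as_euler('xyz').round(4),"| meas",o['tool_pos'].round(2),o['tcp_rot'].round(4),"F",o['contact_force'].round(1),"w",o['grip_width'].round(1))
E
python3 - <<'E'
from cmd import *
E
mv cmd.py cm.py
python3 - <<'E'
from cm import *
j1,j6=1.09,-.146
setc([172.49,495.873,248.741],down(j1-j6+np.pi/2))
add([[0.5, 0, -0.5], [0.5, 0, -0.5], [0, 0, 0], [0, 0, 0]],[[0,1,0]]*4); cmp()
add([[-0.64, -0.26, -0.37], [-0.68, -0.17, -0.35], [-0.72, -0.08, -0.31], [-0.73, 0.02, -0.26], [-0.74, 0.12, -0.23], [-0.74, 0.22, -0.18], [-0.71, 0.3, -0.12], [-0.67, 0.39, -0.08]],[[-0.25, -0.4, 0.86], [-0.24, -0.4, 0.85], [-0.25, -0.4, 0.86], [-0.24, -0.41, 0.86], [-0.25, -0.4, 0.86], [-0.25, -0.4, 0.85], [-0.24, -0.4, 0.86], [-0.25, -0.4, 0.86]])
add([[-0.63, 0.47, -0.03], [-0.74, 0.06, 0.04], [-0.73, 0.15, 0.05], [-0.7, 0.25, 0.04], [-0.66, 0.34, 0.04], [-0.6, 0.43, 0.04], [-0.54, 0.51, 0.04], [-0.47, 0.58, 0.04]],[[-0.24, -0.4, 0.86], [0.0, 0.0, 0.98], [0.0, 0.0, 0.99], [0.0, 0.0, 0.98], [0.0, 0.0, 0.99], [0.0, 0.0, 0.98], [0.0, 0.0, 0.99], [0.0, 0.0, 0.98]])
add([[-0.38, 0.64, 0.04], [-0.41, 0.46, 0.19], [-0.36, 0.51, 0.2], [-0.31, 0.53, 0.19], [-0.27, 0.56, 0.19], [-0.22, 0.58, 0.19], [-0.16, 0.59, 0.19], [-0.11, 0.61, 0.19]],[[0.0, 0.0, 0.98], [0.0, 0.0, 0.65], [0.0, 0.0, 0.64], [0.0, 0.0, 0.64], [0.0, 0.0, 0.64], [0.0, 0.0, 0.64], [0.0, 0.0, 0.64], [0.0, 0.0, 0.65]]);cmp()
add([[0.23, 0.0, 0.75], [0.23, 0.0, 0.75]],[[0,0,0]]*2);cmp()
E
```

```text
Traceback (most recent call last):
  File "cm.py", line 14, in cmp
    p,R=getc();o=get_obs();print("t",o['time'],"cmd",p.round(2),R.as_euler('xyz').round(4),"| meas",o['tool_pos'].round(2),o['tcp_rot'].round(4),"F",o['contact_force'].round(1),"w",o['grip_width'].round(1))
                                                                                                                                                                                     ^^^^^^^^^^^^^^^^^^^^^
AttributeError: 'float' object has no attribute 'round'
```

```bash
sed -i "s/o\['grip_width'\].round(1)/round(float(o['grip_width']),1)/" cm.py
python3 - <<'E'
from cm import *
j1,j6=1.09,-.146
setc([172.49,495.873,248.741],down(j1-j6+np.pi/2))
add([[0.5, 0, -0.5], [0.5, 0, -0.5], [0, 0, 0], [0, 0, 0]],[[0,1,0]]*4); cmp()
add([[-0.64, -0.26, -0.37], [-0.68, -0.17, -0.35], [-0.72, -0.08, -0.31], [-0.73, 0.02, -0.26], [-0.74, 0.12, -0.23], [-0.74, 0.22, -0.18], [-0.71, 0.3, -0.12], [-0.67, 0.39, -0.08]],[[-0.25, -0.4, 0.86], [-0.24, -0.4, 0.85], [-0.25, -0.4, 0.86], [-0.24, -0.41, 0.86], [-0.25, -0.4, 0.86], [-0.25, -0.4, 0.85], [-0.24, -0.4, 0.86], [-0.25, -0.4, 0.86]])
add([[-0.63, 0.47, -0.03], [-0.74, 0.06, 0.04], [-0.73, 0.15, 0.05], [-0.7, 0.25, 0.04], [-0.66, 0.34, 0.04], [-0.6, 0.43, 0.04], [-0.54, 0.51, 0.04], [-0.47, 0.58, 0.04]],[[-0.24, -0.4, 0.86], [0.0, 0.0, 0.98], [0.0, 0.0, 0.99], [0.0, 0.0, 0.98], [0.0, 0.0, 0.99], [0.0, 0.0, 0.98], [0.0, 0.0, 0.99], [0.0, 0.0, 0.98]])
add([[-0.38, 0.64, 0.04], [-0.41, 0.46, 0.19], [-0.36, 0.51, 0.2], [-0.31, 0.53, 0.19], [-0.27, 0.56, 0.19], [-0.22, 0.58, 0.19], [-0.16, 0.59, 0.19], [-0.11, 0.61, 0.19]],[[0.0, 0.0, 0.98], [0.0, 0.0, 0.65], [0.0, 0.0, 0.64], [0.0, 0.0, 0.64], [0.0, 0.0, 0.64], [0.0, 0.0, 0.64], [0.0, 0.0, 0.64], [0.0, 0.0, 0.65]]);cmp()
add([[0.23, 0.0, 0.75], [0.23, 0.0, 0.75]],[[0,0,0]]*2);cmp()
E
```

```text
t 4.3 cmd [120.04 514.12 312.62] [ 3.1416 -0.5585  2.8068] | meas [ 518.52 -360.58  115.47] [ 3.1361 -0.0053 -0.0282] F [ 0.8 -0.9 -0.1] w 50.5
t 4.3 cmd [ 490.12 -358.79  203.02] [ 3.1386e+00 -2.4000e-03 -2.8300e-02] | meas [ 518.52 -360.58  115.47] [ 3.1361 -0.0053 -0.0282] F [ 0.8 -0.9 -0.1] w 50.5
t 4.3 cmd [ 517.92 -359.85  113.09] [ 3.1386e+00 -2.4000e-03 -2.8300e-02] | meas [ 518.52 -360.58  115.47] [ 3.1361 -0.0053 -0.0282] F [ 0.8 -0.9 -0.1] w 50.5
```

Run:
```python
from cm import *
for i in range(4): capture("top"); cmp()
```

```text
t 4.35 cmd [ 517.92 -359.85  113.09] [ 3.1386e+00 -2.4000e-03 -2.8300e-02] | meas [ 518.45 -360.53  115.41] [ 3.1362 -0.0053 -0.0284] F [-0.5 -0.8 -0. ] w 50.5
t 4.4 cmd [ 517.92 -359.85  113.09] [ 3.1386e+00 -2.4000e-03 -2.8300e-02] | meas [ 518.37 -360.42  115.18] [ 3.1364 -0.005  -0.0283] F [-0.1 -0.5  0.3] w 50.6
t 4.45 cmd [ 517.92 -359.85  113.09] [ 3.1386e+00 -2.4000e-03 -2.8300e-02] | meas [ 518.28 -360.3   114.87] [ 3.1368 -0.0047 -0.0283] F [-0.2 -1.  -0.6] w 50.3
t 4.5 cmd [ 517.92 -359.85  113.09] [ 3.1386e+00 -2.4000e-03 -2.8300e-02] | meas [ 518.15 -360.19  114.49] [ 3.1372 -0.0042 -0.0284] F [ 0.6 -0.1 -0.4] w 50.8
```

Run:
```python
from cm import *
plan([([517.7,-358.6,57.5],down(-.027),4)],start=getc())
```

```text
xyz [[0.0, -0.01, 0.23], [0.0, 0.0, 0.23], [0.0, -0.01, 0.23], [-0.01, 0.0, 0.24]]
dr  [[0.01, 0.0, 0.0], [0.0, -0.01, 0.0], [0.01, 0.0, -0.01], [0.0, -0.01, 0.0]]
end [ 517.45 -358.73   57.29] [ 3.1413e+00  4.0000e-04 -2.6900e-02]
```

Call:
carry_out(xyz=[[0.0, -0.01, 0.23], [0.0, 0.0, 0.23], [0.0, -0.01, 0.23], [-0.01, 0.0, 0.24], [0, 0, 0], [0, 0, 0]], dr=[[0.01, 0.0, 0.0], [0.0, -0.01, 0.0], [0.01, 0.0, -0.01], [0.0, -0.01, 0.0], [0, 0, 0], [0, 0, 0]])

```text
time: 5.25
tool_pos: [517.7, -358.9, 57.4]
tcp_rot: [3.141, -0.0, -0.027]
contact_force: [0.0, 0.0, 0.5]
grip_width: 50.4
```

Call:
carry_out(xyz=[[0, 0, 0], [0, 0, 0], [0, 0, 0]], dr=[[0, 0, 0], [0, 0, 0], [0, 0, 0]], gripper=-1)

```text
time: 5.62
tool_pos: [517.6, -358.8, 57.6]
tcp_rot: [3.141, -0.0, -0.027]
contact_force: [0.1, 0.3, -0.1]
grip_width: 29.6
```

Run:
```python
from cm import *
add([[0.0, -0.01, 0.23], [0.0, 0.0, 0.23], [0.0, -0.01, 0.23], [-0.01, 0.0, 0.24]],[[0.01, 0.0, 0.0], [0.0, -0.01, 0.0], [0.01, 0.0, -0.01], [0.0, -0.01, 0.0]]);cmp()
```

```text
t 5.625 cmd [ 517.45 -358.73   57.29] [ 3.1413e+00  4.0000e-04 -2.6900e-02] | meas [ 517.61 -358.83   57.62] [ 3.141e+00 -2.000e-04 -2.680e-02] F [ 0.1  0.3 -0.1] w 29.6
```

Run:
```python
from cm import *
plan([([518,-358,140],down(-.027),2),([570,-150,175],down(-.025),4),([650,80,170],down(-.022),5),([668,141,145],down(-.021),2),([671.7,151.6,132],down(-.021),2)],start=getc())
```

```text
xyz [[0.0, -0.01, -0.69], [0.01, 0.0, -0.69], [0.19, -0.87, -0.14], [0.19, -0.88, -0.15], [0.2, -0.87, -0.15], [0.19, -0.87, -0.14], [0.25, -0.77, 0.01], [0.25, -0.78, 0.02]]
dr  [[0.0, 0.0, 0.0], [0.0, 0.0, 0.0], [0.0, 0.0, 0.0], [0.0, 0.0, -0.01], [0.0, 0.0, 0.0], [0.0, 0.0, 0.0], [0.0, 0.0, -0.01], [0.0, 0.0, 0.0]]
xyz [[0.25, -0.77, 0.02], [0.25, -0.77, 0.01], [0.25, -0.77, 0.02], [0.13, -0.52, 0.21], [0.14, -0.51, 0.21], [0.03, -0.09, 0.1], [0.03, -0.09, 0.11]]
dr  [[0.0, 0.0, -0.01], [0.0, 0.0, 0.0], [0.0, 0.0, 0.0], [0.0, 0.0, -0.01], [0.0, 0.0, 0.0], [0.0, 0.0, 0.0], [0.0, 0.0, 0.0]]
end [671.63 151.89 132.11] [ 3.1413e+00  4.0000e-04 -2.1300e-02]
```

Call:
carry_out(xyz=[[0.0, -0.01, -0.69], [0.01, 0.0, -0.69], [0.19, -0.87, -0.14], [0.19, -0.88, -0.15], [0.2, -0.87, -0.15], [0.19, -0.87, -0.14], [0.25, -0.77, 0.01], [0.25, -0.78, 0.02]], dr=[[0.0, 0.0, 0.0], [0.0, 0.0, 0.0], [0.0, 0.0, 0.0], [0.0, 0.0, -0.01], [0.0, 0.0, 0.0], [0.0, 0.0, 0.0], [0.0, 0.0, -0.01], [0.0, 0.0, 0.0]])

```text
time: 6.62
tool_pos: [602.4, -56.2, 173.4]
tcp_rot: [3.141, -0.0, -0.024]
contact_force: [0.8, -1.0, -0.2]
grip_width: 29.3
```

Call:
carry_out(xyz=[[0.25, -0.77, 0.02], [0.25, -0.77, 0.01], [0.25, -0.77, 0.02], [0.13, -0.52, 0.21], [0.14, -0.51, 0.21], [0.03, -0.09, 0.1], [0.03, -0.09, 0.11], [0, 0, 0]], dr=[[0.0, 0.0, -0.01], [0.0, 0.0, 0.0], [0.0, 0.0, 0.0], [0.0, 0.0, -0.01], [0.0, 0.0, 0.0], [0.0, 0.0, 0.0], [0.0, 0.0, 0.0], [0, 0, 0]])

```text
time: 7.62
tool_pos: [671.4, 151.2, 131.7]
tcp_rot: [3.141, 0.001, -0.022]
contact_force: [0.3, -0.7, -0.4]
grip_width: 29.2
```

Call:
carry_out(xyz=[[0, 0, 0], [0, 0, 0], [0, 0, 0], [0, 0, 0]], dr=[[0, 0, 0], [0, 0, 0], [0, 0, 0], [0, 0, 0]])

```text
time: 8.12
tool_pos: [671.7, 151.7, 132.3]
tcp_rot: [3.141, 0.0, -0.021]
contact_force: [0.1, -0.1, 0.4]
grip_width: 29.4
```

Run:
```python
from cm import *
add([[0.0, -0.01, -0.69], [0.01, 0.0, -0.69], [0.19, -0.87, -0.14], [0.19, -0.88, -0.15], [0.2, -0.87, -0.15], [0.19, -0.87, -0.14], [0.25, -0.77, 0.01], [0.25, -0.78, 0.02]],[[0.0, 0.0, 0.0], [0.0, 0.0, 0.0], [0.0, 0.0, 0.0], [0.0, 0.0, -0.01], [0.0, 0.0, 0.0], [0.0, 0.0, 0.0], [0.0, 0.0, -0.01], [0.0, 0.0, 0.0]])
add([[0.25, -0.77, 0.02], [0.25, -0.77, 0.01], [0.25, -0.77, 0.02], [0.13, -0.52, 0.21], [0.14, -0.51, 0.21], [0.03, -0.09, 0.1], [0.03, -0.09, 0.11], [0, 0, 0]],[[0.0, 0.0, -0.01], [0.0, 0.0, 0.0], [0.0, 0.0, 0.0], [0.0, 0.0, -0.01], [0.0, 0.0, 0.0], [0.0, 0.0, 0.0], [0.0, 0.0, 0.0], [0, 0, 0]]);cmp()
from fit import overlay
t=snap("top","2");s=snap("scene","2");cmp()
p=get_obs()['tool_pos']
th=np.linspace(0,6.283,40)
def circ(z): return np.c_[p[0]+15*np.cos(th),p[1]+15*np.sin(th),np.full(40,z)]
L=[(circ(p[2]-49.3),(0,0,255),0),(circ(p[2]+2.7),(0,255,0),0)]
overlay(t,L,(180,130,280,205),8,"pics/t2.png");overlay(s,L,(390,160,490,235),8,"pics/s2.png")
```

```text
t 8.125 cmd [671.63 151.89 132.11] [ 3.1413e+00  4.0000e-04 -2.1300e-02] | meas [671.66 151.75 132.28] [ 3.1415e+00  1.0000e-04 -2.1500e-02] F [ 0.1 -0.1  0.4] w 29.4
t 8.225 cmd [671.63 151.89 132.11] [ 3.1413e+00  4.0000e-04 -2.1300e-02] | meas [671.62 151.84 132.17] [ 3.1414e+00  3.0000e-04 -2.1300e-02] F [-0.6 -0.3  0.2] w 29.4
```

View pics/t2.png

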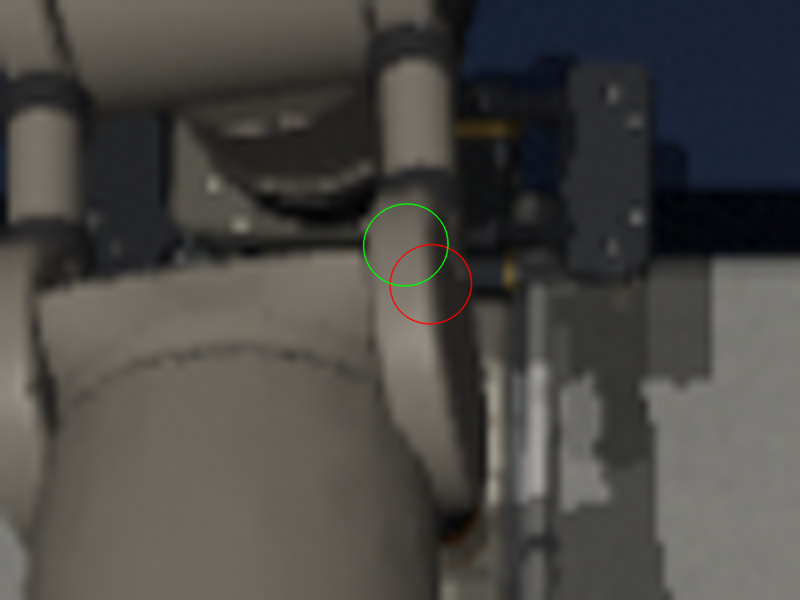

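View pics/s2.png

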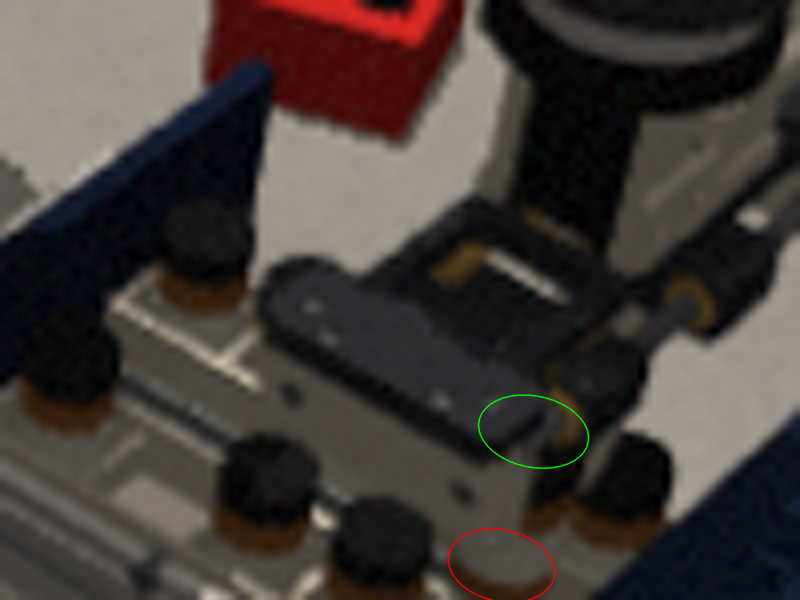

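Call:
carry_out(xyz=[[0, 0, 0.3], [0, 0, 0.3], [0, 0, 0.2], [0, 0, 0.1], [0, 0, 0.05]], dr=[[0, 0, 0], [0, 0, 0], [0, 0, 0], [0, 0, 0], [0, 0, 0]])

```text
time: 8.85
tool_pos: [671.6, 151.9, 74.7]
tcp_rot: [3.141, 0.001, -0.021]
contact_force: [-0.2, -0.5, 0.0]
grip_width: 29.3
```

Run:
```python
from cm import *
add([[0,0,.95]],[[0,0,0]]);cmp()
```

```text
t 8.85 cmd [671.61 151.88  75.11] [ 3.1413e+00  4.0000e-04 -2.1300e-02] | meas [671.63 151.91  74.68] [ 3.1414e+00  5.0000e-04 -2.1300e-02] F [-0.2 -0.5  0. ] w 29.3
```

Call:
carry_out(xyz=[[0, 0, 0.05], [0, 0, 0.04], [0, 0, 0]], dr=[[0, 0, 0], [0, 0, 0], [0, 0, 0]])

```text
time: 9.22
tool_pos: [671.7, 151.9, 69.9]
tcp_rot: [3.141, 0.0, -0.021]
contact_force: [-0.5, 0.1, -0.4]
grip_width: 29.4
```

Run:
```python
from cm import *
add([[0,0,.09]],[[0,0,0]]);
s=snap("scene","3");cmp()
crop(s,390,180,490,255,8,"pics/s3.png")
```

```text
t 9.275 cmd [671.6  151.88  69.71] [ 3.1413e+00  4.0000e-04 -2.1300e-02] | meas [671.7  151.91  69.93] [ 3.1415 -0.     -0.0213] F [-0.5  0.2 -0. ] w 29.3
```

View pics/s3.png

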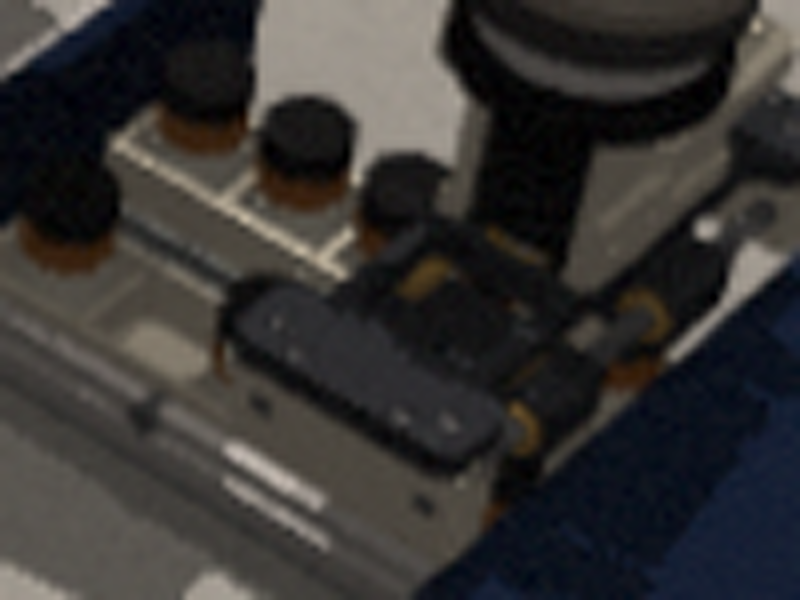

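Call:
carry_out(xyz=[[0, 0, 0], [0, 0, 0], [0, 0, 0]], dr=[[0, 0, 0], [0, 0, 0], [0, 0, 0]], gripper=-0.05)

```text
time: 9.65
tool_pos: [671.7, 151.9, 69.9]
tcp_rot: [3.141, 0.0, -0.021]
contact_force: [0.1, -0.6, 0.8]
grip_width: 43.2
```

Call:
carry_out(xyz=[[0, 0, -0.1], [0, 0, -0.3], [0, 0, -0.6], [0, 0, -0.8], [-0.3, 0.7, -0.1], [-0.3, 0.9, 0], [-0.3, 0.9, 0], [-0.3, 0.9, 0]], dr=[[0, 0, 0], [0, 0, 0], [0, 0, 0], [0, 0, 0], [0, 0, 0], [0, 0, 0], [0, 0, 0], [0, 0, 0]])

```text
time: 10.65
tool_pos: [594.9, -52.1, 185.6]
tcp_rot: [3.141, -0.002, -0.021]
contact_force: [1.6, 0.1, 0.2]
grip_width: 43.6
```

Run:
```python
from cm import *
add([[0, 0, -0.1], [0, 0, -0.3], [0, 0, -0.6], [0, 0, -0.8], [-0.3, 0.7, -0.1], [-0.3, 0.9, 0], [-0.3, 0.9, 0], [-0.3, 0.9, 0]],[[0,0,0]]*8);
cmp()
s=snap("scene","4");t=snap("top","4")
crop(s,355,160,485,260,6,"pics/s4.png")
crop(t,180,120,290,210,7,"pics/t4.png")
```

```text
t 10.65 cmd [595.32 -50.52 183.79] [ 3.1413e+00  4.0000e-04 -2.1300e-02] | meas [594.94 -52.07 185.6 ] [ 3.1409e+00 -2.2000e-03 -2.0900e-02] F [1.6 0.1 0.2] w 43.6
```

View pics/s4.png

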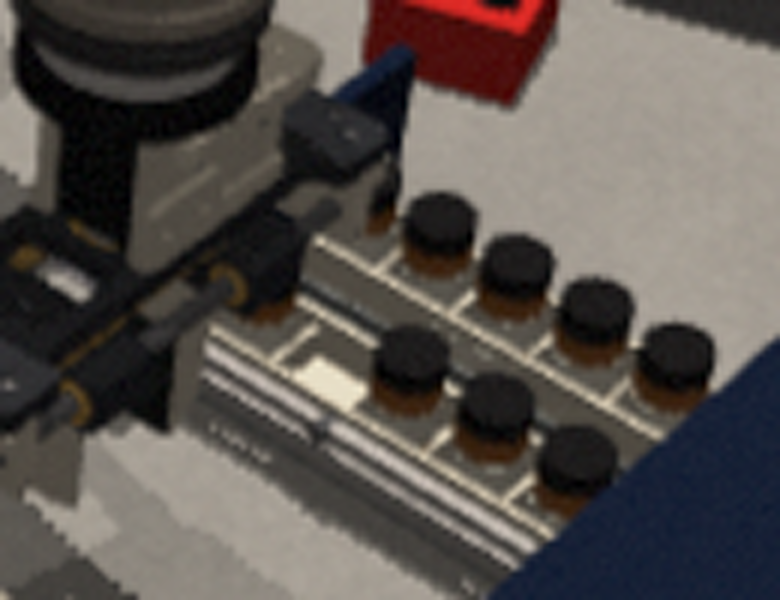

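View pics/t4.png

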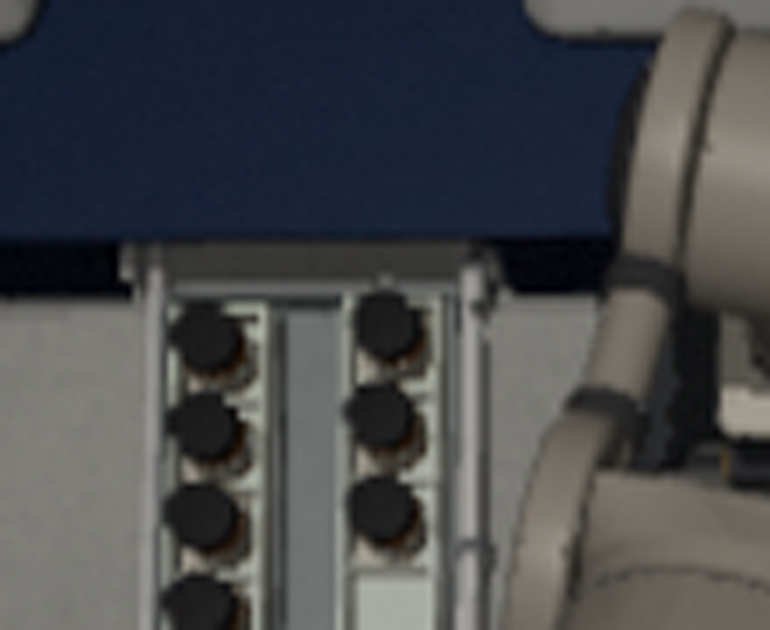

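```bash
cat >> cm.py <<'E'
def mat(X,Y,Z): return Ro.from_matrix(np.c_[X,Y,Z])
def grabR(yaw,a):
    c,s=np.cos(a),np.sin(a); return Ro.from_euler('z',yaw)*mat((c,0,-s),(0,-1,0),(-s,0,-c))
def placeR(az,a):
    c,s=np.cos(a),np.sin(a); r=np.array([np.cos(az),np.sin(az),0]);l=np.array([-np.sin(az),np.cos(az),0]);z=np.array([0,0,1.])
    return mat(c*z+s*l,r,c*l-s*z)
E
python3 - <<'E'
from cm import *
t=load("top","4");s=load("scene","4")
for n,px in(("dish",(350,221)),("bottle",(356,173)),("rackL",(149,246)),("box",(98,218))): print(n,unproj(t,*px,30).round(0))
print("jar4 ends (scene crop) ", [unproj(s,180+u/4,210+v/4,z).round(1) for u,v,z in((183,440,45),(105,400,45))])
a=np.radians(30)
plan([([500,-300,190],grabR(-.027,a/2),5),([459.7,-357.5,120],grabR(-.027,a),3)],start=getc())
p,R=plan([([459.7,-357.5,56],grabR(-.027,a),4)],start=([459.7,-357.5,120],grabR(-.027,a)))
E
```

```text
dish [ 505. -189.   30.]
bottle [ 652. -212.   30.]
rackL [444. 413.  30.]
box [533. 569.  30.]
jar4 ends (scene crop)  [array([ 466.5, -349. ,   45. ]), array([ 417.3, -360.8,   45. ])]
xyz [[-0.3, 0.84, -0.02], [-0.3, 0.84, -0.01], [-0.3, 0.84, 0.02], [-0.29, 0.83, 0.02], [-0.3, 0.84, 0.04], [-0.11, 0.33, 0.43], [-0.06, 0.33, 0.44], [-0.04, 0.32, 0.45]]
dr  [[0.0, -0.37, 0.01], [0.0, -0.38, 0.01], [0.0, -0.37, 0.0], [0.01, -0.38, 0.01], [0.0, -0.37, 0.01], [0.0, -0.63, 0.0], [0.0, -0.62, 0.0], [0.0, -0.63, 0.0]]
end [ 459.35 -357.43  119.91] [-3.1411  0.524  -0.0268]
xyz [[0.13, 0.0, 0.23], [0.14, 0.0, 0.23], [0.13, 0.0, 0.23], [0.13, 0.0, 0.23]]
dr  [[0.0, 0.0, 0.0], [0.0, 0.0, 0.0], [0.0, 0.0, 0.0], [0.0, 0.0, 0.0]]
end [ 459.64 -357.5    56.3 ] [ 3.1416  0.5236 -0.027 ]
```

Call:
carry_out(xyz=[[-0.3, 0.84, -0.02], [-0.3, 0.84, -0.01], [-0.3, 0.84, 0.02], [-0.29, 0.83, 0.02], [-0.3, 0.84, 0.04], [-0.11, 0.33, 0.43], [-0.06, 0.33, 0.44], [-0.04, 0.32, 0.45]], dr=[[0.0, -0.37, 0.01], [0.0, -0.38, 0.01], [0.0, -0.37, 0.0], [0.01, -0.38, 0.01], [0.0, -0.37, 0.01], [0.0, -0.63, 0.0], [0.0, -0.62, 0.0], [0.0, -0.63, 0.0]], gripper=0.1)

```text
time: 11.75
tool_pos: [460.0, -358.0, 120.5]
tcp_rot: [3.14, 0.524, -0.028]
contact_force: [0.1, -0.7, -0.1]
grip_width: 50.6
```

Call:
carry_out(xyz=[[0, 0, 0], [0, 0, 0]], dr=[[0, 0, 0], [0, 0, 0]])

```text
time: 12.0
tool_pos: [460.6, -356.9, 121.3]
tcp_rot: [3.141, 0.521, -0.027]
contact_force: [0.2, 1.2, 0.6]
grip_width: 50.5
```

Run:
```python
from cm import *
add([[-0.3, 0.84, -0.02], [-0.3, 0.84, -0.01], [-0.3, 0.84, 0.02], [-0.29, 0.83, 0.02], [-0.3, 0.84, 0.04], [-0.11, 0.33, 0.43], [-0.06, 0.33, 0.44], [-0.04, 0.32, 0.45]],[[0.0, -0.37, 0.01], [0.0, -0.38, 0.01], [0.0, -0.37, 0.0], [0.01, -0.38, 0.01], [0.0, -0.37, 0.01], [0.0, -0.63, 0.0], [0.0, -0.62, 0.0], [0.0, -0.63, 0.0]]);
print(get_obs()['joint_positions'].round(2))
s=snap("scene","5");t=snap("top","5");cmp()
crop(s,180,250,300,340,6.6,"pics/s5.png")
crop(t,370,180,450,270,6,"pics/t5.png")
```

```text
[-0.64  0.82  1.15 -0.29  1.61  1.01]
t 12.1 cmd [ 459.35 -357.43  119.91] [-3.1411  0.524  -0.0268] | meas [ 460.51 -357.01  121.95] [ 3.14   0.52  -0.027] F [ 0.5 -0.5  0. ] w 51.1
```

View pics/s5.png

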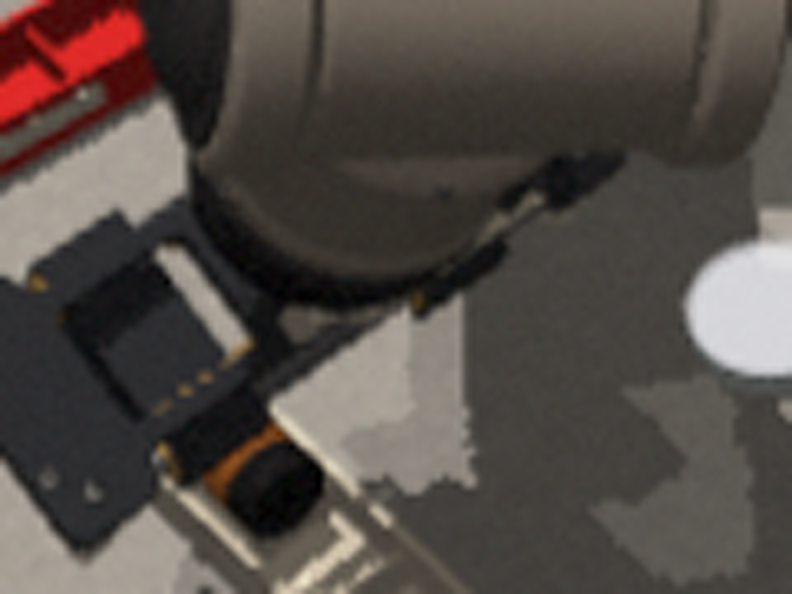

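View pics/t5.png

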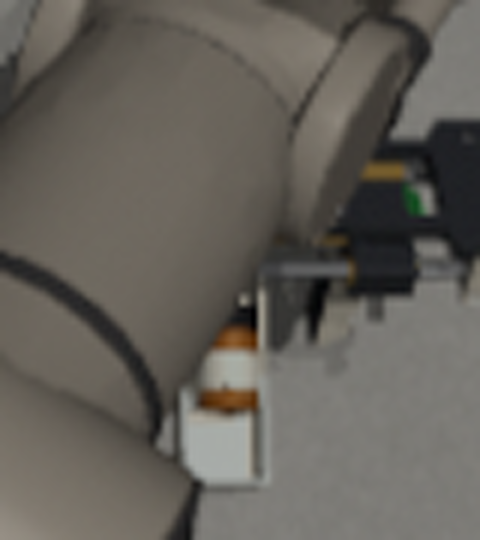

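Call:
carry_out(xyz=[[0.13, 0.0, 0.23], [0.14, 0.0, 0.23], [0.13, 0.0, 0.22], [0.1, 0.0, 0.15], [0.04, 0.0, 0.08], [0, 0, 0], [0, 0, 0], [0, 0, 0]], dr=[[0.0, 0.0, 0.0], [0.0, 0.0, 0.0], [0.0, 0.0, 0.0], [0.0, 0.0, 0.0], [0, 0, 0], [0, 0, 0], [0, 0, 0], [0, 0, 0]])

```text
time: 13.1
tool_pos: [460.3, -357.6, 56.9]
tcp_rot: [3.141, 0.523, -0.027]
contact_force: [0.6, -0.6, 0.5]
grip_width: 50.4
```

Run:
```python
from cm import *
add([[0.13, 0.0, 0.23], [0.14, 0.0, 0.23], [0.13, 0.0, 0.22], [0.1, 0.0, 0.15], [0.04, 0.0, 0.08]],[[0,0,0]]*5)
cmp()
s=snap("scene","6");cmp()
crop(s,180,270,300,360,6.6,"pics/s6.png")
```

```text
t 13.1 cmd [ 460.09 -357.43   56.43] [-3.1411  0.524  -0.0268] | meas [ 460.33 -357.62   56.91] [ 3.1414  0.5231 -0.0272] F [ 0.6 -0.6  0.5] w 50.4
t 13.15 cmd [ 460.09 -357.43   56.43] [-3.1411  0.524  -0.0268] | meas [ 460.26 -357.56   56.83] [ 3.1415  0.5232 -0.0271] F [ 0.8  0.5 -0.5] w 50.1
```

View pics/s6.png

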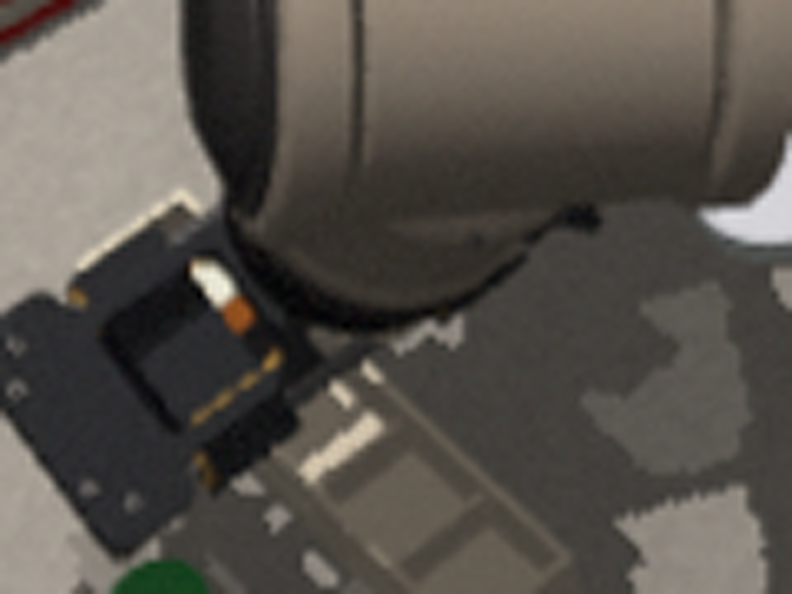

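Call:
carry_out(xyz=[[0, 0, 0.01], [0, 0, 0], [0, 0, 0]], dr=[[0, 0, 0], [0, 0, 0], [0, 0, 0]], gripper=-1)

```text
time: 13.52
tool_pos: [459.8, -357.4, 55.9]
tcp_rot: [-3.141, 0.524, -0.027]
contact_force: [-0.1, 0.4, -0.2]
grip_width: 29.0
```

Run:
```python
from cm import *
add([[0,0,.01]],[[0,0,0]]);cmp()
a=np.radians(30)
p0,R0=getc()
# jar centre-of-contact in tool frame
h=None
plan([(p0+[0,0,90],R0,4)],start=(p0,R0))
```

```text
t 13.525 cmd [ 459.79 -357.42   55.91] [-3.1411  0.524  -0.0268] | meas [ 459.8  -357.39   55.88] [-3.141   0.5239 -0.0268] F [-0.1  0.4 -0.2] w 29.0
xyz [[-0.19, 0.0, -0.32], [-0.19, 0.0, -0.33], [-0.18, 0.0, -0.32], [-0.19, 0.0, -0.33]]
dr  [[0.0, 0.0, 0.0], [0.0, 0.0, 0.0], [0.0, 0.0, 0.0], [0.0, 0.0, 0.0]]
end [ 459.85 -357.46  145.96] [-3.1411  0.524  -0.0268]
```

```bash
cat > stage.py <<'E'
from cm import *
B=np.array([-29.1,0,36.3]); Pb=np.array([200,330.]); az=np.arctan2(330,200)
a=np.radians(30)
def G(yaw,b): return grabR(yaw,b)
Rf=G(az+np.pi/2,-np.radians(60)); 
def tcp(basez): return np.array([Pb[0],Pb[1],basez])-Rf.apply(B)
E
python3 - <<'E'
from stage import *
from scipy.interpolate import make_interp_spline
print((Rf.inv()*placeR(az,a)).magnitude(), tcp(1), Rf.as_euler('xyz'))
p0,R0=getc()
W=np.array([p0,p0+[5,10,75],[540,-150,250],[470,150,270],[330,300,230],tcp(60)])
d=np.r_[0,np.cumsum(np.linalg.norm(np.diff(W,axis=0),axis=1))]; print(d)
N=24
f=make_interp_spline(d/d[-1],W,k=2)
u=np.linspace(0,1,N+1)[1:]; s=u-0.10*np.sin(2*np.pi*u)/ (1) # easing
wp=[]
for k in range(N):
    w=np.clip((s[k]-.06)/.9,0,1)
    wp.append((f(s[k]),G(-.0268+w*(az+np.pi/2+.0268),a-np.radians(90)*w),1))
print(f(s)[::3].round(0))
plan(wp,start=(p0,R0))
E
```

```text
2.3754946299780597e-16 [214.44148817 321.24758293  44.35133925] [ 3.14159265 -1.04719755  2.59672874]
[   0.           75.82875444  318.34359413  627.05057494  836.09602455
 1008.85340559]
[[ 460. -358.   73.]
 [ 466. -346.  135.]
 [ 503. -269.  209.]
 [ 544.  -99.  261.]
 [ 497.  101.  272.]
 [ 384.  258.  256.]
 [ 289.  319.  197.]
 [ 236.  325.  135.]]
OVER [ 0.5  -0.66 -0.5 ] [-0.26  0.64 -1.04]
OVER [ 0.61 -0.71 -0.43] [-0.18  0.72 -1.19]
OVER [ 0.71 -0.74 -0.31] [-0.06  0.78 -1.3 ]
OVER [ 0.79 -0.78 -0.14] [ 0.1   0.82 -1.38]
OVER [ 0.85 -0.8   0.06] [ 0.26  0.84 -1.38]
OVER [ 0.87 -0.74  0.23] [ 0.42  0.84 -1.35]
OVER [ 0.84 -0.67  0.37] [ 0.56  0.82 -1.25]
OVER [ 0.78 -0.58  0.51] [ 0.66  0.78 -1.13]
xyz [[-0.15, 0.01, -0.25], [-0.14, -0.02, -0.27], [-0.15, -0.06, -0.31], [-0.14, -0.13, -0.36], [-0.09, -0.23, -0.42], [0.04, -0.38, -0.49], [0.29, -0.55, -0.52], [0.5, -0.66, -0.5]]
dr  [[0.0, 0.0, 0.0], [0.0, 0.0, 0.0], [0.0, 0.0, 0.0], [-0.21, 0.25, -0.37], [-0.29, 0.4, -0.59], [-0.31, 0.48, -0.73], [-0.3, 0.56, -0.9], [-0.26, 0.64, -1.04]]
xyz [[0.61, -0.71, -0.43], [0.71, -0.74, -0.31], [0.79, -0.78, -0.14], [0.85, -0.8, 0.06], [0.87, -0.74, 0.23], [0.84, -0.67, 0.37], [0.78, -0.58, 0.51], [0.67, -0.47, 0.61]]
dr  [[-0.18, 0.72, -1.19], [-0.06, 0.78, -1.3], [0.1, 0.82, -1.38], [0.26, 0.84, -1.38], [0.42, 0.84, -1.35], [0.56, 0.82, -1.25], [0.66, 0.78, -1.13], [0.72, 0.72, -0.96]]
xyz [[0.4, -0.35, 0.66], [0.15, -0.26, 0.63], [0.0, -0.22, 0.57], [-0.11, -0.18, 0.48], [-0.15, -0.16, 0.39], [-0.16, -0.14, 0.32], [-0.16, -0.12, 0.27], [-0.16, -0.12, 0.24]]
dr  [[0.72, 0.64, -0.81], [0.68, 0.56, -0.64], [0.62, 0.48, -0.51], [0.54, 0.4, -0.38], [0.45, 0.32, -0.29], [0.26, 0.18, -0.15], [0.0, 0.0, 0.0], [0.0, 0.0, 0.0]]
end [214.33 321.37 103.58] [-3.1404 -1.0475  2.5956]
```

Run:
```python
from stage import *
from scipy.interpolate import make_interp_spline
p0,R0=getc()
W=np.array([p0,p0+[5,10,75],[540,-150,250],[470,150,270],[330,300,230],tcp(60)])
d=np.r_[0,np.cumsum(np.linalg.norm(np.diff(W,axis=0),axis=1))]
N=32
f=make_interp_spline(d/d[-1],W,k=2)
u=np.linspace(0,1,N+1)[1:]; s=u-0.08*np.sin(2*np.pi*u)
wp=[]
for k in range(N):
    w=np.clip((k-3)/25,0,1); w=w-.05*np.sin(2*np.pi*w)
    wp.append((f(s[k]),G(-.0268+w*(az+np.pi/2+.0268),a-np.radians(90)*w),1))
plan(wp,start=(p0,R0))
```

```text
xyz [[-0.15, 0.01, -0.25], [-0.13, -0.02, -0.25], [-0.13, -0.04, -0.26], [-0.11, -0.08, -0.27], [-0.1, -0.13, -0.29], [-0.06, -0.19, -0.32], [0.02, -0.25, -0.34], [0.13, -0.33, -0.36]]
dr  [[0.0, 0.0, 0.0], [0.0, 0.0, 0.0], [0.0, 0.0, 0.0], [0.0, 0.0, 0.0], [-0.25, 0.31, -0.45], [-0.24, 0.32, -0.48], [-0.22, 0.34, -0.52], [-0.22, 0.36, -0.56]]
xyz [[0.27, -0.42, -0.36], [0.35, -0.46, -0.35], [0.4, -0.48, -0.32], [0.45, -0.49, -0.26], [0.49, -0.52, -0.21], [0.54, -0.54, -0.13], [0.56, -0.56, -0.03], [0.59, -0.56, 0.06]]
dr  [[-0.2, 0.39, -0.62], [-0.17, 0.42, -0.68], [-0.15, 0.46, -0.76], [-0.11, 0.49, -0.81], [-0.04, 0.53, -0.88], [0.02, 0.55, -0.92], [0.09, 0.57, -0.96], [0.17, 0.59, -0.96]]
xyz [[0.6, -0.53, 0.13], [0.59, -0.49, 0.21], [0.57, -0.45, 0.28], [0.54, -0.4, 0.34], [0.51, -0.37, 0.39], [0.41, -0.3, 0.44], [0.28, -0.25, 0.45], [0.15, -0.2, 0.46]]
dr  [[0.26, 0.59, -0.95], [0.33, 0.58, -0.93], [0.4, 0.58, -0.87], [0.44, 0.55, -0.81], [0.48, 0.52, -0.73], [0.5, 0.5, -0.66], [0.51, 0.45, -0.58], [0.49, 0.43, -0.5]]
xyz [[0.06, -0.17, 0.42], [-0.01, -0.15, 0.4], [-0.07, -0.14, 0.36], [-0.1, -0.12, 0.32], [-0.13, -0.12, 0.3], [-0.14, -0.1, 0.26], [-0.15, -0.12, 0.25], [-0.17, -0.12, 0.24]]
dr  [[0.49, 0.39, -0.44], [0.46, 0.36, -0.38], [0.45, 0.33, -0.33], [0.45, 0.32, -0.3], [0.44, 0.31, -0.27], [0.0, 0.0, 0.0], [0.0, 0.0, 0.0], [0.0, 0.0, 0.0]]
end [214.45 321.22 103.08] [ 3.1406 -1.0469  2.5979]
```

Call:
carry_out(xyz=[[-0.15, 0.01, -0.25], [-0.13, -0.02, -0.25], [-0.13, -0.04, -0.26], [-0.11, -0.08, -0.27], [-0.1, -0.13, -0.29], [-0.06, -0.19, -0.32], [0.02, -0.25, -0.34], [0.13, -0.33, -0.36]], dr=[[0.0, 0.0, 0.0], [0.0, 0.0, 0.0], [0.0, 0.0, 0.0], [0.0, 0.0, 0.0], [-0.25, 0.31, -0.45], [-0.24, 0.32, -0.48], [-0.22, 0.34, -0.52], [-0.22, 0.36, -0.56]])

```text
time: 14.52
tool_pos: [492.1, -291.2, 198.4]
tcp_rot: [3.14, 0.336, 0.285]
contact_force: [-0.3, 0.1, -0.4]
grip_width: 29.2
```

Run:
```python
from cm import *
add([[-0.15, 0.01, -0.25], [-0.13, -0.02, -0.25], [-0.13, -0.04, -0.26], [-0.11, -0.08, -0.27], [-0.1, -0.13, -0.29], [-0.06, -0.19, -0.32], [0.02, -0.25, -0.34], [0.13, -0.33, -0.36]],[[0.0, 0.0, 0.0], [0.0, 0.0, 0.0], [0.0, 0.0, 0.0], [0.0, 0.0, 0.0], [-0.25, 0.31, -0.45], [-0.24, 0.32, -0.48], [-0.22, 0.34, -0.52], [-0.22, 0.36, -0.56]])
s=snap("scene","7");cmp()
crop(s,180,210,340,330,5,"pics/s7.png")
```

```text
t 14.575 cmd [ 491.83 -291.92  196.82] [3.1412 0.3381 0.2824] | meas [ 493.93 -288.61  201.33] [3.1386 0.3303 0.2897] F [2.4 1.4 2.1] w 29.1
```

View pics/s7.png

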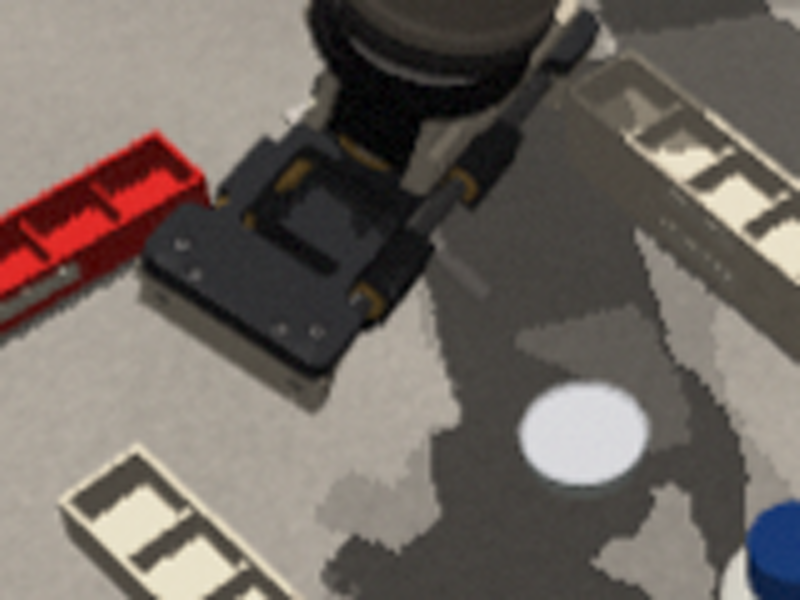

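Donor is empty (jar is in the gripper, width 29). Continue the turn.

Call:
carry_out(xyz=[[0.27, -0.42, -0.36], [0.35, -0.46, -0.35], [0.4, -0.48, -0.32], [0.45, -0.49, -0.26], [0.49, -0.52, -0.21], [0.54, -0.54, -0.13], [0.56, -0.56, -0.03], [0.59, -0.56, 0.06]], dr=[[-0.2, 0.39, -0.62], [-0.17, 0.42, -0.68], [-0.15, 0.46, -0.76], [-0.11, 0.49, -0.81], [-0.04, 0.53, -0.88], [0.02, 0.55, -0.92], [0.09, 0.57, -0.96], [0.17, 0.59, -0.96]])

```text
time: 15.58
tool_pos: [521.5, 37.6, 273.9]
tcp_rot: [3.139, -0.224, 1.221]
contact_force: [0.3, 0.2, -1.7]
grip_width: 29.3
```

Call:
carry_out(xyz=[[0.6, -0.53, 0.13], [0.59, -0.49, 0.21], [0.57, -0.45, 0.28], [0.54, -0.4, 0.34], [0.51, -0.37, 0.39], [0.41, -0.3, 0.44], [0.28, -0.25, 0.45], [0.15, -0.2, 0.46]], dr=[[0.26, 0.59, -0.95], [0.33, 0.58, -0.93], [0.4, 0.58, -0.87], [0.44, 0.55, -0.81], [0.48, 0.52, -0.73], [0.5, 0.5, -0.66], [0.51, 0.45, -0.58], [0.49, 0.43, -0.5]])

```text
time: 16.58
tool_pos: [327.9, 301.1, 229.6]
tcp_rot: [3.139, -0.809, 2.203]
contact_force: [0.3, 0.1, -1.3]
grip_width: 29.2
```

Run:
```python
from cm import *
add([[0.27, -0.42, -0.36], [0.35, -0.46, -0.35], [0.4, -0.48, -0.32], [0.45, -0.49, -0.26], [0.49, -0.52, -0.21], [0.54, -0.54, -0.13], [0.56, -0.56, -0.03], [0.59, -0.56, 0.06]],[[-0.2, 0.39, -0.62], [-0.17, 0.42, -0.68], [-0.15, 0.46, -0.76], [-0.11, 0.49, -0.81], [-0.04, 0.53, -0.88], [0.02, 0.55, -0.92], [0.09, 0.57, -0.96], [0.17, 0.59, -0.96]])
add([[0.6, -0.53, 0.13], [0.59, -0.49, 0.21], [0.57, -0.45, 0.28], [0.54, -0.4, 0.34], [0.51, -0.37, 0.39], [0.41, -0.3, 0.44], [0.28, -0.25, 0.45], [0.15, -0.2, 0.46]],[[0.26, 0.59, -0.95], [0.33, 0.58, -0.93], [0.4, 0.58, -0.87], [0.44, 0.55, -0.81], [0.48, 0.52, -0.73], [0.5, 0.5, -0.66], [0.51, 0.45, -0.58], [0.49, 0.43, -0.5]])
cmp();print(get_obs()['joint_positions'].round(2))
```

```text
t 16.575 cmd [328.86 300.43 229.1 ] [ 3.1414 -0.8081  2.1965] | meas [327.94 301.14 229.61] [ 3.1389 -0.8093  2.2029] F [ 0.3  0.1 -1.3] w 29.2
[ 0.11  0.37  1.82  0.69  1.46 -0.79]
```

Call:
carry_out(xyz=[[0.06, -0.17, 0.42], [-0.01, -0.15, 0.4], [-0.07, -0.14, 0.36], [-0.1, -0.12, 0.32], [-0.13, -0.12, 0.3], [-0.14, -0.1, 0.26], [-0.15, -0.12, 0.25], [-0.17, -0.12, 0.24]], dr=[[0.49, 0.39, -0.44], [0.46, 0.36, -0.38], [0.45, 0.33, -0.33], [0.45, 0.32, -0.3], [0.44, 0.31, -0.27], [0.0, 0.0, 0.0], [0.0, 0.0, 0.0], [0.0, 0.0, 0.0]])

```text
time: 17.58
tool_pos: [214.5, 321.3, 103.0]
tcp_rot: [3.138, -1.046, 2.601]
contact_force: [0.6, -0.4, -0.5]
grip_width: 29.3
```

Run:
```python
from stage import *
add([[0.06, -0.17, 0.42], [-0.01, -0.15, 0.4], [-0.07, -0.14, 0.36], [-0.1, -0.12, 0.32], [-0.13, -0.12, 0.3], [-0.14, -0.1, 0.26], [-0.15, -0.12, 0.25], [-0.17, -0.12, 0.24]],[[0.49, 0.39, -0.44], [0.46, 0.36, -0.38], [0.45, 0.33, -0.33], [0.45, 0.32, -0.3], [0.44, 0.31, -0.27], [0.0, 0.0, 0.0], [0.0, 0.0, 0.0], [0.0, 0.0, 0.0]])
print(get_obs()['joint_positions'].round(2))
s=snap("scene","8");t=snap("top","8");cmp()
print(proj(s,[200,330,60]),proj(t,[200,330,60]))
cv2.imwrite("pics/s8f.png",s["image"])
u=proj(s,[200,330,85])[0].astype(int); x0=max(0,u[0]-65);y0=max(0,u[1]-50);crop(s,x0,y0,x0+130,y0+100,6,"pics/s8.png");print(x0,y0)
u=proj(t,[200,330,85])[0].astype(int); x0=max(0,u[0]-60);y0=max(0,u[1]-60);crop(t,x0,y0,x0+120,y0+100,6,"pics/t8.png");print(x0,y0)
```

```text
[ 0.25  0.71  1.94  0.67  1.42 -1.23]
t 17.675 cmd [214.45 321.22 103.08] [ 3.1406 -1.0469  2.5979] | meas [213.6  321.01 102.81] [-3.1394 -1.0483  2.5962] F [-0.4  0.8  0.1] w 29.1
[[348.88098386 127.54570688]] [[172.53578138 329.19949131]]
284 70
109 269
```

View pics/s8.png

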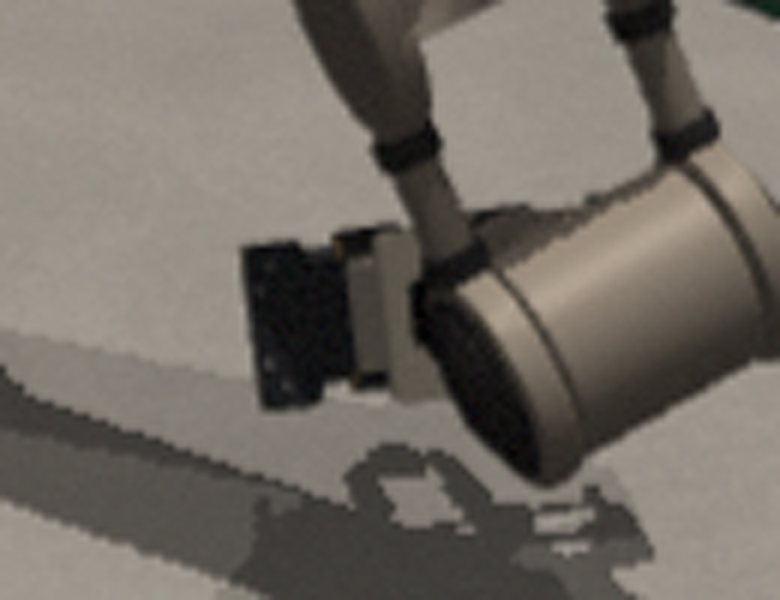

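View pics/t8.png

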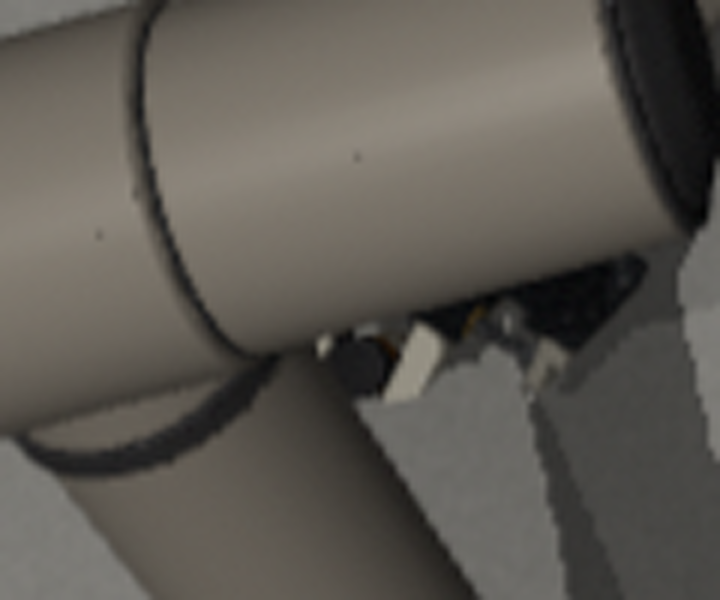

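Run:
```python
from stage import *
s=load("scene","8");t=load("top","8")
p,R=getc()
for L in range(100,341,40):
    q=p-R.apply([0,0,L]); print(L,q.round(0),"scene crop",((proj(s,q)[0]-[284,70])*6).round(0),"top crop",((proj(t,q)[0]-[109,269])*6).round(0))
```

```text
100 [289. 276. 153.] scene crop [465. 293.] top crop [443. 171.]
140 [318. 258. 173.] scene crop [493. 295.] top crop [472. 102.]
180 [348. 240. 193.] scene crop [522. 298.] top crop [502.  32.]
220 [377. 223. 213.] scene crop [552. 300.] top crop [532. -40.]
260 [407. 205. 233.] scene crop [585. 303.] top crop [ 563. -113.]
300 [437. 187. 253.] scene crop [619. 306.] top crop [ 596. -189.]
340 [466. 169. 273.] scene crop [656. 310.] top crop [ 628. -266.]
```

View pics/s8f.png

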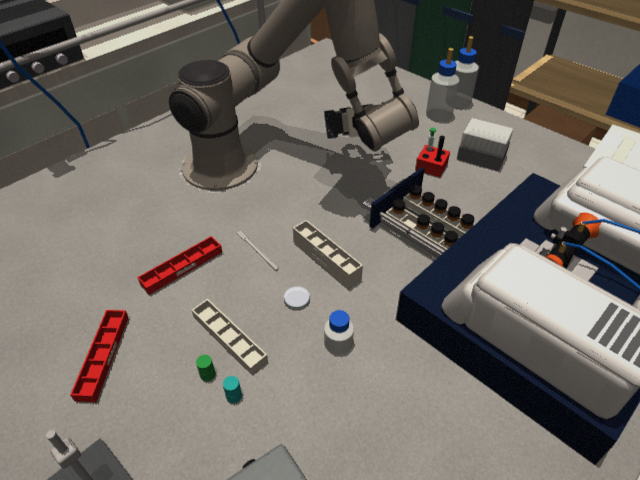

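Call:
carry_out(xyz=[[-0.23, 0, 0.13], [-0.23, 0, 0.13], [-0.17, 0, 0.1], [-0.12, 0, 0.07], [-0.06, 0, 0.03], [0, 0, 0], [0, 0, 0]], dr=[[0, 0, 0], [0, 0, 0], [0, 0, 0], [0, 0, 0], [0, 0, 0], [0, 0, 0], [0, 0, 0]])

```text
time: 18.55
tool_pos: [214.9, 321.1, 47.4]
tcp_rot: [3.14, -1.047, 2.599]
contact_force: [-0.3, 0.3, -1.3]
grip_width: 29.2
```

Run:
```python
from stage import *
add([[-0.23, 0, 0.13], [-0.23, 0, 0.13], [-0.17, 0, 0.1], [-0.12, 0, 0.07], [-0.06, 0, 0.03]],[[0,0,0]]*5)
s=snap("scene","9");t=snap("top","9");cmp()
u=proj(s,[200,330,30])[0].astype(int); x0=u[0]-40;y0=u[1]-35;crop(s,x0,y0,x0+80,y0+60,10,"pics/s9.png")
u=proj(t,[200,330,30])[0].astype(int); x0=u[0]-40;y0=u[1]-35;crop(t,x0,y0,x0+80,y0+60,10,"pics/t9.png")
```

```text
t 18.65 cmd [214.82 321.03  47.19] [ 3.1406 -1.0469  2.5979] | meas [214.93 321.1   47.42] [ 3.1396 -1.0466  2.5988] F [-0.2  0.1  0.1] w 29.4
```

View pics/s9.png

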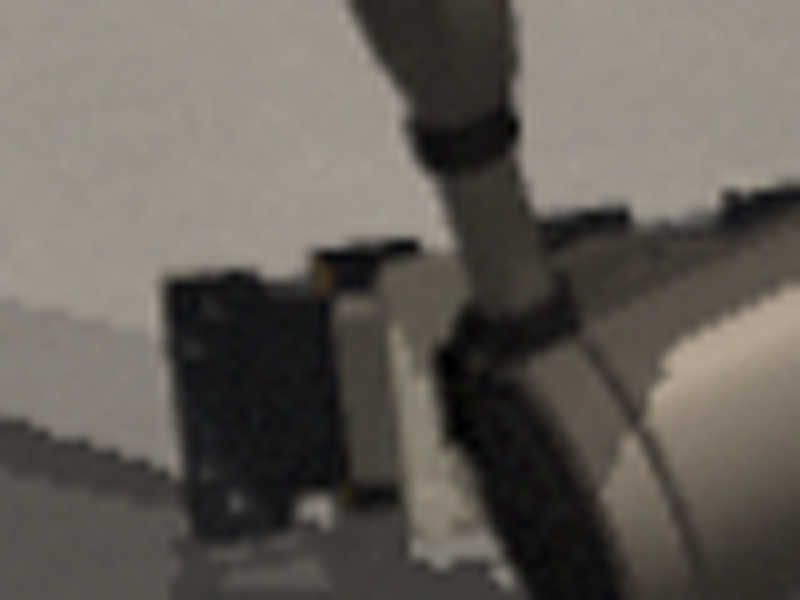

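View pics/t9.png

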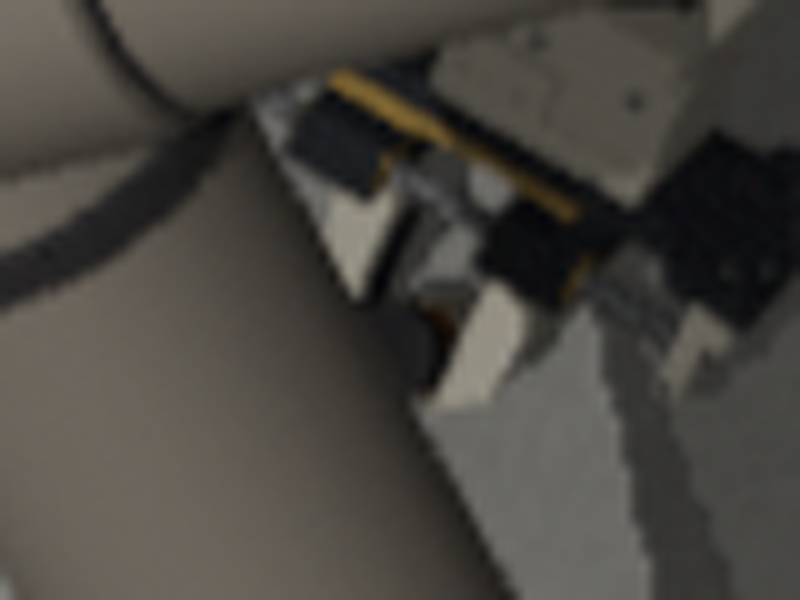

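Call:
carry_out(xyz=[[-0.015, 0, 0.009], [-0.015, 0, 0.009], [0, 0, 0]], dr=[[0, 0, 0], [0, 0, 0], [0, 0, 0]])

```text
time: 19.02
tool_pos: [214.8, 321.1, 45.0]
tcp_rot: [3.141, -1.047, 2.598]
contact_force: [-1.1, -0.3, -0.5]
grip_width: 29.0
```

Call:
carry_out(xyz=[[-0.015, 0, 0.009], [0, 0, 0]], dr=[[0, 0, 0], [0, 0, 0]])

```text
time: 19.27
tool_pos: [214.8, 321.1, 44.0]
tcp_rot: [3.141, -1.047, 2.598]
contact_force: [-0.3, 0.1, -0.7]
grip_width: 29.2
```

Run:
```python
from stage import *
add([[-0.015, 0, 0.009]]*3,[[0,0,0]]*3);cmp()
```

```text
t 19.275 cmd [214.77 321.06  44.05] [ 3.1406 -1.0469  2.5979] | meas [214.75 321.06  43.98] [ 3.1406 -1.047   2.5979] F [-0.3  0.1 -0.7] w 29.2
```

Call:
carry_out(xyz=[[-0.01, 0, 0.006], [0, 0, 0]], dr=[[0, 0, 0], [0, 0, 0]])

```text
time: 19.52
tool_pos: [214.7, 321.1, 43.6]
tcp_rot: [3.14, -1.048, 2.598]
contact_force: [0.5, -0.4, 2.0]
grip_width: 29.5
```

Call:
carry_out(xyz=[[-0.01, 0, 0.006], [0, 0, 0]], dr=[[0, 0, 0], [0, 0, 0]])

```text
time: 19.77
tool_pos: [214.6, 321.1, 43.5]
tcp_rot: [3.14, -1.049, 2.599]
contact_force: [2.0, -1.6, 7.7]
grip_width: 29.3
```

Call:
carry_out(xyz=[[0.01, 0, -0.006], [0, 0, 0]], dr=[[0, 0, 0], [0, 0, 0]])

```text
time: 20.02
tool_pos: [214.7, 321.1, 43.5]
tcp_rot: [3.14, -1.047, 2.598]
contact_force: [0.9, -0.3, 3.9]
grip_width: 29.2
```

Call:
carry_out(xyz=[[0, 0, 0], [0, 0, 0], [0, 0, 0]], dr=[[0, 0, 0], [0, 0, 0], [0, 0, 0]], gripper=0.1)

```text
time: 20.4
tool_pos: [214.8, 321.1, 43.2]
tcp_rot: [3.141, -1.047, 2.598]
contact_force: [1.2, 0.6, 0.4]
grip_width: 49.9
```

Run:
```python
from stage import *
add([[-0.01, 0, 0.006]],[[0,0,0]]);cmp()
p,R=getc()
b=p+R.apply(-np.array([0,0,-1])*0)  # info
q=p-R.apply([0,0,60]); print(q)
up=np.array([200,330,160.])
w=plan([(q,R,4)],start=(p,R))
# then: rotate to tool down with jaw radial: yaw=az+pi/2  (G(yaw,0))
yaw=az+np.pi/2
plan([([225,310,150],G(yaw,-np.radians(30)),4),([200.5,330,120],G(yaw,0),5)],start=w)
```

```text
t 20.4 cmd [214.76 321.06  43.35] [ 3.1406 -1.0469  2.5979] | meas [214.79 321.08  43.17] [ 3.1406 -1.0467  2.598 ] F [1.2 0.6 0.4] w 49.9
[259.19573368 294.13873979  73.36188785]
xyz [[0.0, 0.0, -0.25], [0.0, 0.0, -0.25], [0.0, 0.0, -0.25], [0.0, 0.0, -0.25]]
dr  [[0.0, 0.0, 0.0], [0.0, 0.0, 0.0], [0.0, 0.0, 0.0], [0.0, 0.0, 0.0]]
end [259.2  294.14  73.36] [ 3.1406 -1.0469  2.5979]
xyz [[0.35, -0.02, -0.02], [0.35, -0.01, -0.08], [0.34, -0.02, -0.11], [0.32, -0.02, -0.16], [0.04, 0.02, 0.14], [0.05, 0.01, 0.13], [0.07, 0.02, 0.13], [0.08, 0.01, 0.12]]
dr  [[0.0, -0.94, 0.0], [0.0, -0.93, 0.0], [0.0, -0.94, 0.0], [0.0, -0.94, 0.0], [0.0, -0.75, 0.0], [0.0, -0.75, 0.0], [0.0, -0.75, 0.0], [0.0, -0.75, 0.0]]
xyz [[0.1, 0.01, 0.11]]
dr  [[0.0, -0.75, 0.0]]
end [200.14 329.88 120.03] [3.1411e+00 3.0000e-04 2.5971e+00]
```

Call:
carry_out(xyz=[[0, 0, -0.15], [0, 0, -0.25], [0, 0, -0.3], [0, 0, -0.3]], dr=[[0, 0, 0], [0, 0, 0], [0, 0, 0], [0, 0, 0]])

```text
time: 20.9
tool_pos: [260.6, 293.5, 74.1]
tcp_rot: [3.139, -1.046, 2.598]
contact_force: [1.0, 0.0, 0.8]
grip_width: 50.7
```

Run:
```python
from stage import *
add([[0,0,-1]],[[0,0,0]])
s=snap("scene","10");t=snap("top","10");cmp()
u=proj(s,[200,330,30])[0].astype(int); x0=u[0]-40;y0=u[1]-35;crop(s,x0,y0,x0+80,y0+60,10,"pics/s10.png")
u=proj(t,[200,330,30])[0].astype(int); x0=u[0]-40;y0=u[1]-35;crop(t,x0,y0,x0+80,y0+60,10,"pics/t10.png");print(x0,y0)
yaw=np.pi-.021
plan([([225,310,150],G(yaw-.25,-np.radians(30)),4),([200.5,330,120],G(yaw,0),5)],start=getc())
```

```text
t 21.0 cmd [259.2  294.14  73.36] [ 3.1406 -1.0469  2.5979] | meas [261.59 293.57  73.96] [ 3.1357 -1.0442  2.6003] F [-0.8  0.4 -0. ] w 50.4
135 293
xyz [[0.35, -0.02, -0.02], [0.35, 0.0, -0.08], [0.34, 0.01, -0.11], [0.32, 0.02, -0.16], [0.03, 0.04, 0.14], [0.05, 0.05, 0.13], [0.05, 0.05, 0.12], [0.07, 0.05, 0.12]]
dr  [[0.35, -0.93, -0.35], [0.35, -0.93, -0.35], [0.35, -0.93, -0.35], [0.35, -0.93, -0.35], [0.1, -0.75, -0.35], [0.09, -0.75, -0.35], [0.1, -0.74, -0.35], [0.09, -0.75, -0.35]]
xyz [[0.07, 0.06, 0.11]]
dr  [[0.09, -0.74, -0.35]]
end [200.7  329.77 119.82] [ 3.1412e+00 -5.0000e-04  3.1208e+00]
```

View pics/s10.png

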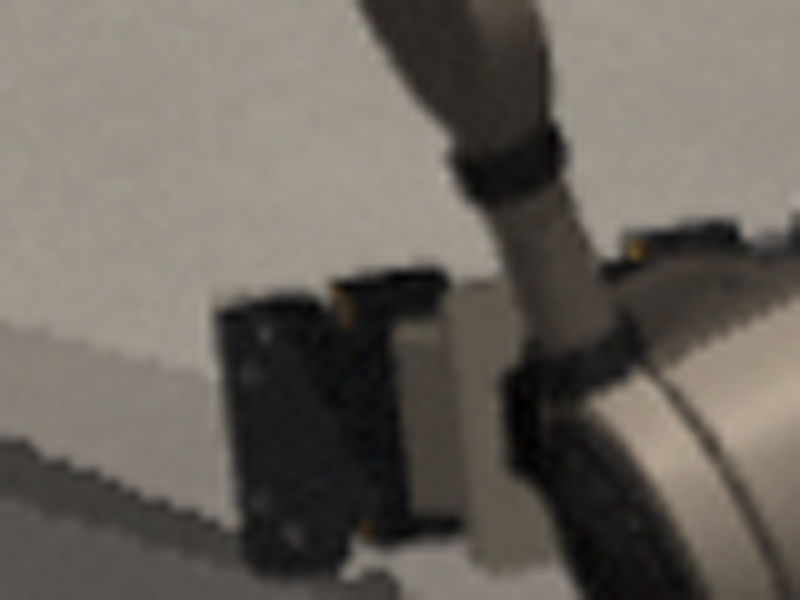

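View pics/t10.png

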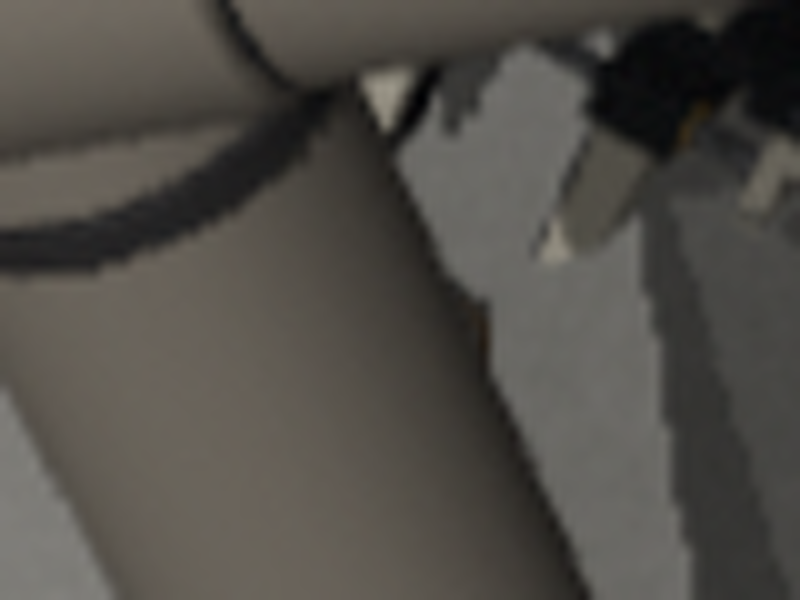

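Call:
carry_out(xyz=[[0.35, -0.02, -0.02], [0.35, 0.0, -0.08], [0.34, 0.01, -0.11], [0.32, 0.02, -0.16], [0.03, 0.04, 0.14], [0.05, 0.05, 0.13], [0.05, 0.05, 0.12], [0.07, 0.05, 0.12]], dr=[[0.35, -0.93, -0.35], [0.35, -0.93, -0.35], [0.35, -0.93, -0.35], [0.35, -0.93, -0.35], [0.1, -0.75, -0.35], [0.09, -0.75, -0.35], [0.1, -0.74, -0.35], [0.09, -0.75, -0.35]])

```text
time: 22.0
tool_pos: [204.9, 325.8, 125.9]
tcp_rot: [3.131, -0.101, 3.074]
contact_force: [-0.6, -0.0, 0.8]
grip_width: 51.0
```

Call:
carry_out(xyz=[[0.07, 0.06, 0.11], [0, 0, 0], [0, 0, 0]], dr=[[0.09, -0.74, -0.35], [0, 0, 0], [0, 0, 0]])

```text
time: 22.38
tool_pos: [200.8, 329.8, 119.9]
tcp_rot: [3.141, -0.002, 3.12]
contact_force: [-0.0, -0.7, 0.7]
grip_width: 50.5
```

Run:
```python
from stage import *
add([[0.35, -0.02, -0.02], [0.35, 0.0, -0.08], [0.34, 0.01, -0.11], [0.32, 0.02, -0.16], [0.03, 0.04, 0.14], [0.05, 0.05, 0.13], [0.05, 0.05, 0.12], [0.07, 0.05, 0.12],[0.07, 0.06, 0.11]],[[0.35, -0.93, -0.35], [0.35, -0.93, -0.35], [0.35, -0.93, -0.35], [0.35, -0.93, -0.35], [0.1, -0.75, -0.35], [0.09, -0.75, -0.35], [0.1, -0.74, -0.35], [0.09, -0.75, -0.35],[0.09, -0.74, -0.35]])
from fit import overlay
s=snap("scene","11");t=snap("top","11");cmp();print(get_obs()['joint_positions'].round(2))
th=np.linspace(0,6.283,40)
def circ(z): return np.c_[200+15*np.cos(th),330+15*np.sin(th),np.full(40,z)]
L=[(circ(0),(0,0,255),0),(circ(52),(0,255,0),0)]
for n,c in(("s",s),("t",t)):
    u=proj(c,[200,330,30])[0].astype(int); x0=u[0]-40;y0=u[1]-35;overlay(c,L,(x0,y0,x0+80,y0+60),10,f"pics/{n}11.png")
```

```text
t 22.475 cmd [200.7  329.77 119.82] [ 3.1412e+00 -5.0000e-04  3.1208e+00] | meas [201.4  329.74 119.89] [ 3.1409e+00 -1.4000e-03  3.1192e+00] F [0.6 0.2 0.6] w 50.7
[ 0.82  0.27  2.06  0.    0.81 -0.73]
```

View pics/s11.png

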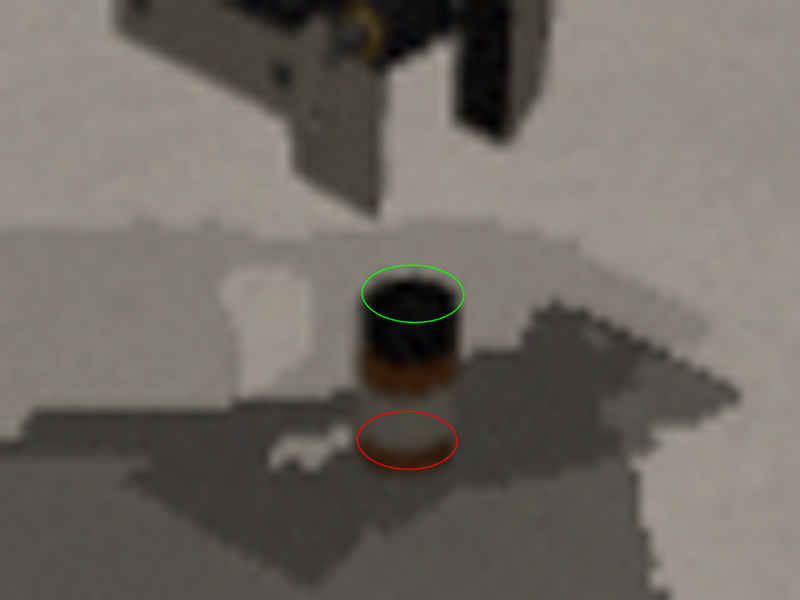

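View pics/t11.png

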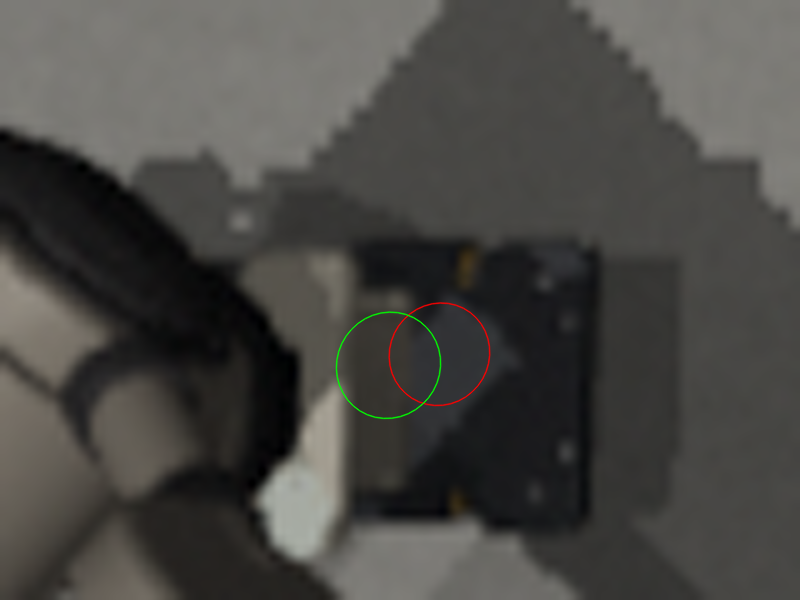

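Call:
carry_out(xyz=[[0, 0, 0.35], [0, 0, 0.35], [0, 0, 0.25], [0, 0, 0.15], [0, 0, 0.07], [0, 0, 0], [0, 0, 0]], dr=[[0, 0, 0], [0, 0, 0], [0, 0, 0], [0, 0, 0], [0, 0, 0], [0, 0, 0], [0, 0, 0]])

```text
time: 23.35
tool_pos: [200.9, 330.0, 50.0]
tcp_rot: [3.14, 0.0, 3.121]
contact_force: [0.9, 0.1, -0.4]
grip_width: 50.4
```

Call:
carry_out(xyz=[[0, 0, 0], [0, 0, 0], [0, 0, 0]], dr=[[0, 0, 0], [0, 0, 0], [0, 0, 0]], gripper=-1)

```text
time: 23.72
tool_pos: [200.7, 329.9, 49.7]
tcp_rot: [3.141, -0.0, 3.121]
contact_force: [-0.0, -0.7, 1.3]
grip_width: 29.5
```

Run:
```python
from stage import *
add([[0,0,.35]]*2+[[0,0,.25],[0,0,.15],[0,0,.07]],[[0,0,0]]*5);cmp()
p,R=getc(); D=down(np.pi-.021)
# pocket 2 of receiver
q=np.array([594.7-38.5,153.2+38.5*.021]);print(q)
plan([(p+[0,0,90],R,2),([400,270,165],D,5),([530,168,150],D,4),([q[0]-4,q[1]+2,140],D,1),([q[0],q[1],132],D,2)],start=(p,R))
```

```text
t 23.725 cmd [200.67 329.8   49.62] [ 3.1412e+00 -5.0000e-04  3.1208e+00] | meas [200.7  329.91  49.72] [ 3.1409e+00 -3.0000e-04  3.1209e+00] F [-0.  -0.7  1.3] w 29.5
[556.2    154.0085]
xyz [[0.0, 0.0, -0.75], [0.0, 0.0, -0.75], [-0.67, -0.18, -0.09], [-0.67, -0.19, -0.08], [-0.66, -0.19, -0.09], [-0.67, -0.18, -0.08], [-0.67, -0.19, -0.09], [-0.55, -0.41, 0.07]]
dr  [[0.0, 0.0, 0.0], [0.0, 0.0, 0.0], [0.0, 0.0, 0.0], [0.0, 0.0, 0.0], [0.0, 0.0, 0.0], [0.0, 0.0, 0.0], [0.0, 0.0, 0.0], [0.0, 0.0, 0.0]]
xyz [[-0.55, -0.41, 0.06], [-0.55, -0.42, 0.06], [-0.55, -0.41, 0.06], [-0.38, -0.19, 0.17], [-0.03, -0.02, 0.07], [-0.03, -0.02, 0.06]]
dr  [[0.0, 0.0, 0.0], [0.0, 0.0, 0.0], [0.0, 0.0, 0.0], [0.0, 0.0, 0.0], [0.0, 0.0, 0.0], [0.0, 0.0, 0.0]]
end [555.93 153.76 132.16] [ 3.1412e+00 -5.0000e-04  3.1208e+00]
```

Call:
carry_out(xyz=[[0.0, 0.0, -0.75], [0.0, 0.0, -0.75], [-0.67, -0.18, -0.09], [-0.67, -0.19, -0.08], [-0.66, -0.19, -0.09], [-0.67, -0.18, -0.08], [-0.67, -0.19, -0.09], [-0.55, -0.41, 0.07]], dr=[[0.0, 0.0, 0.0], [0.0, 0.0, 0.0], [0.0, 0.0, 0.0], [0.0, 0.0, 0.0], [0.0, 0.0, 0.0], [0.0, 0.0, 0.0], [0.0, 0.0, 0.0], [0.0, 0.0, 0.0]])

```text
time: 24.72
tool_pos: [434.2, 244.4, 161.5]
tcp_rot: [3.14, 0.001, 3.121]
contact_force: [-0.2, 0.0, -1.5]
grip_width: 29.3
```

Call:
carry_out(xyz=[[-0.55, -0.41, 0.06], [-0.55, -0.42, 0.06], [-0.55, -0.41, 0.06], [-0.38, -0.19, 0.17], [-0.03, -0.02, 0.07], [-0.03, -0.02, 0.06], [0, 0, 0], [0, 0, 0]], dr=[[0.0, 0.0, 0.0], [0.0, 0.0, 0.0], [0.0, 0.0, 0.0], [0.0, 0.0, 0.0], [0.0, 0.0, 0.0], [0.0, 0.0, 0.0], [0, 0, 0], [0, 0, 0]])

```text
time: 25.72
tool_pos: [555.5, 154.4, 132.6]
tcp_rot: [3.141, -0.0, 3.122]
contact_force: [0.3, 0.0, -0.5]
grip_width: 29.7
```

Call:
carry_out(xyz=[[0, 0, 0], [0, 0, 0]], dr=[[0, 0, 0], [0, 0, 0]])

```text
time: 25.98
tool_pos: [555.9, 154.0, 132.4]
tcp_rot: [3.141, -0.0, 3.121]
contact_force: [-0.2, -0.4, -0.6]
grip_width: 29.5
```

Run:
```python
from cm import *
from fit import overlay
add([[0.0, 0.0, -0.75], [0.0, 0.0, -0.75], [-0.67, -0.18, -0.09], [-0.67, -0.19, -0.08], [-0.66, -0.19, -0.09], [-0.67, -0.18, -0.08], [-0.67, -0.19, -0.09], [-0.55, -0.41, 0.07]],[[0,0,0]]*8)
add([[-0.55, -0.41, 0.06], [-0.55, -0.42, 0.06], [-0.55, -0.41, 0.06], [-0.38, -0.19, 0.17], [-0.03, -0.02, 0.07], [-0.03, -0.02, 0.06]],[[0,0,0]]*6)
s=snap("scene","12");cmp()
p=get_obs()['tool_pos']
th=np.linspace(0,6.283,40)
def circ(z): return np.c_[p[0]+15*np.cos(th),p[1]+15*np.sin(th),np.full(40,z)]
overlay(s,[(circ(p[2]-49.6),(0,0,255),0),(circ(p[2]+2.4),(0,255,0),0)],(370,160,470,235),8,"pics/s12.png")
```

```text
t 26.025 cmd [555.93 153.76 132.16] [ 3.1412e+00 -5.0000e-04  3.1208e+00] | meas [555.91 153.87 132.34] [ 3.1411e+00 -2.0000e-04  3.1210e+00] F [-0.5 -0.8 -0.4] w 29.2
```

View pics/s12.png

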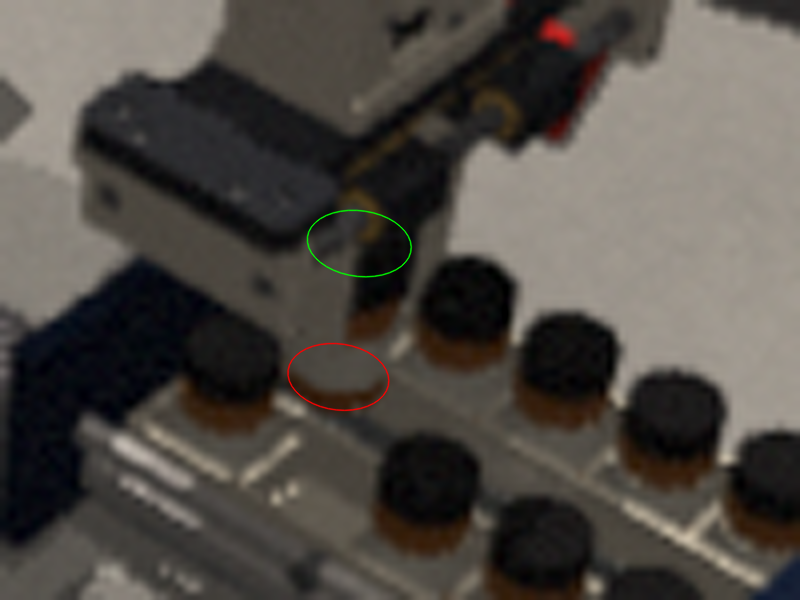

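Call:
carry_out(xyz=[[0, 0, 0.3], [0, 0, 0.3], [0, 0, 0.2], [0, 0, 0.1], [0, 0, 0.05]], dr=[[0, 0, 0], [0, 0, 0], [0, 0, 0], [0, 0, 0], [0, 0, 0]])

```text
time: 26.65
tool_pos: [556.1, 153.8, 75.1]
tcp_rot: [3.141, -0.0, 3.121]
contact_force: [0.1, 0.0, -0.5]
grip_width: 29.7
```

Call:
carry_out(xyz=[[0, 0, 0.05], [0, 0, 0.03], [0, 0, 0]], dr=[[0, 0, 0], [0, 0, 0], [0, 0, 0]])

```text
time: 27.02
tool_pos: [555.9, 153.8, 70.4]
tcp_rot: [3.141, -0.0, 3.121]
contact_force: [0.1, 0.6, -1.1]
grip_width: 29.5
```

Run:
```python
from cm import *
add([[0,0,.3]]*2+[[0,0,.43]],[[0,0,0]]*3)
s=snap("scene","13");cmp()
crop(s,370,160,470,235,8,"pics/s13.png")
```

```text
t 27.075 cmd [555.9  153.79  70.36] [ 3.1412e+00 -5.0000e-04  3.1208e+00] | meas [556.   153.81  70.51] [ 3.1410e+00 -2.0000e-04  3.1208e+00] F [-0.7  0.9 -0.5] w 29.6
```

View pics/s13.png

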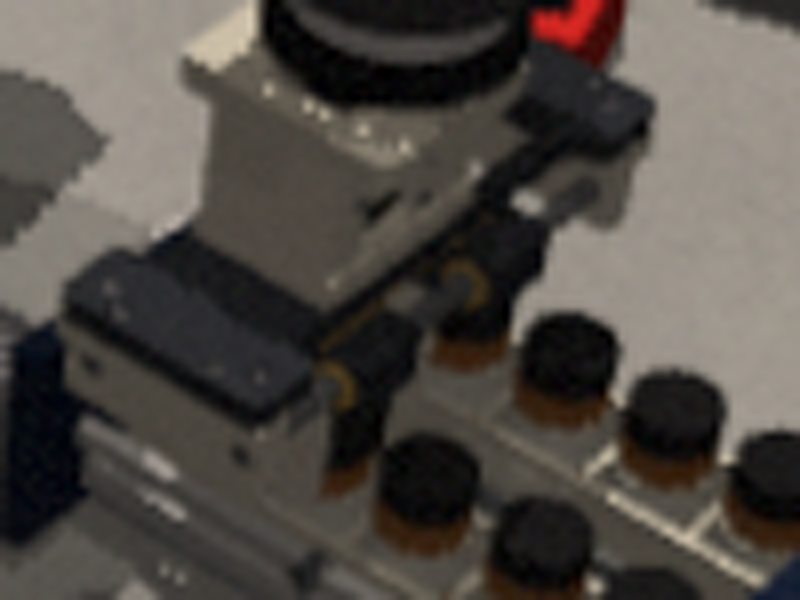

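Call:
carry_out(xyz=[[0, 0, 0.007], [0, 0, 0]], dr=[[0, 0, 0], [0, 0, 0]])

```text
time: 27.32
tool_pos: [556.0, 153.8, 70.0]
tcp_rot: [3.141, -0.0, 3.121]
contact_force: [1.2, 0.1, -0.5]
grip_width: 29.2
```

Call:
carry_out(xyz=[[0, 0, 0], [0, 0, 0], [0, 0, 0]], dr=[[0, 0, 0], [0, 0, 0], [0, 0, 0]], gripper=-0.05)

```text
time: 27.7
tool_pos: [556.0, 153.8, 70.0]
tcp_rot: [3.141, -0.0, 3.121]
contact_force: [-0.9, -0.3, 0.6]
grip_width: 43.3
```

Call:
carry_out(xyz=[[0, 0, -0.1], [0, 0, -0.3], [0, 0, -0.6], [0, 0, -0.8], [0.0, -0.8, -0.1], [0, -0.95, 0], [0, -0.95, 0], [0, -0.95, 0]], dr=[[0, 0, 0], [0, 0, 0], [0, 0, 0], [0, 0, 0], [0, 0, 0], [0, 0, 0], [0, 0, 0], [0, 0, 0]])

```text
time: 28.7
tool_pos: [551.3, -66.9, 184.5]
tcp_rot: [3.141, 0.001, 3.121]
contact_force: [0.6, -0.8, 0.4]
grip_width: 43.8
```

Run:
```python
from cm import *
add([[0,0,.007],[0, 0, -0.1], [0, 0, -0.3], [0, 0, -0.6], [0, 0, -0.8], [0.0, -0.8, -0.1], [0, -0.95, 0], [0, -0.95, 0], [0, -0.95, 0]],[[0,0,0]]*9)
cmp()
s=snap("scene","14");cmp()
crop(s,355,160,485,260,6,"pics/s14.png")
```

```text
t 28.7 cmd [551.42 -65.22 183.85] [ 3.1412e+00 -5.0000e-04  3.1208e+00] | meas [551.27 -66.91 184.5 ] [3.1413e+00 5.0000e-04 3.1212e+00] F [ 0.6 -0.8  0.4] w 43.8
t 28.75 cmd [551.42 -65.22 183.85] [ 3.1412e+00 -5.0000e-04  3.1208e+00] | meas [551.29 -73.61 184.45] [-3.1380e+00  8.0000e-04  3.1173e+00] F [ 1.3 -5.3 -0.3] w 43.7
```

View pics/s14.png

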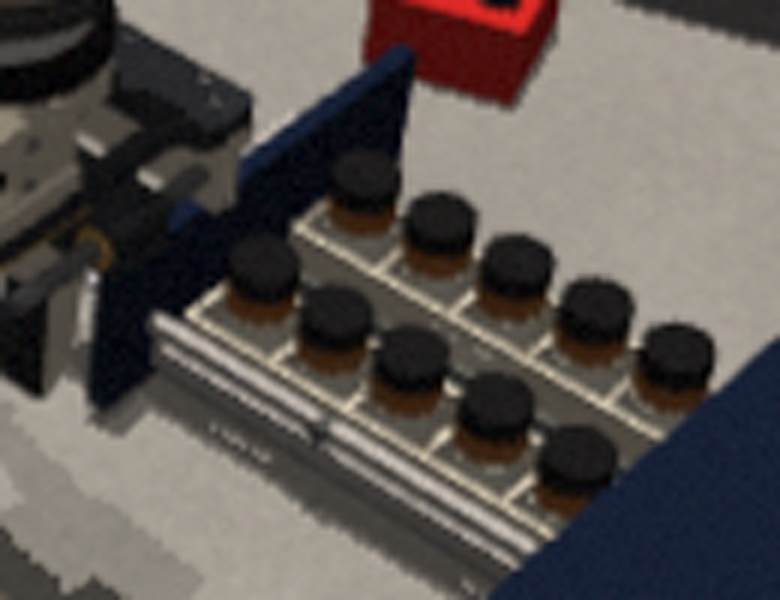

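Run:
```python
from cm import *
from fit import *
t=snap("top","14");s=load("scene","14");cmp()
t0=load("top");s0=load("scene")
for k in(2.5,1.8):
  for cams,n in(([t],"t"),([s],"s"),([t,s],"ts")):
    r=fit([480.4,-358.1,-.027],30,cams,[[0,1,2,3]]*len(cams),rng=k); print("donor",n,np.round(r[0],4),r[1:])
  for cams,n in(([t0],"t"),([s0],"s"),([t0,s0],"ts"),([s],"s now")):
    r=fit([476.6,-60.6,-.0915],55,cams,[[0,1,2,3]]*len(cams),rng=k); print("stack",n,np.round(r[0],4),r[1:])
```

```text
t 28.8 cmd [551.42 -65.22 183.85] [ 3.1412e+00 -5.0000e-04  3.1208e+00] | meas [551.39 -70.37 184.34] [-3.1402e+00  6.0000e-04  3.1153e+00] F [ 0.1  0.8 -0.2] w 43.9
donor t [ 4.813429e+02 -3.575688e+02 -2.910000e-02] (104, np.float64(0.2014165669931268), [np.float64(-0.2014165669931268)])
donor s [ 4.800617e+02 -3.583091e+02 -2.600000e-02] (104, np.float64(0.10387982514207517), [np.float64(-0.10272462474281285)])
donor ts [ 4.804128e+02 -3.581444e+02 -2.670000e-02] (208, np.float64(0.19988583458633247), [np.float64(-0.2990341680446186), np.float64(-0.1044139658242147)])
stack t [ 4.776475e+02 -5.927650e+01 -9.370000e-02] (104, np.float64(0.20446069409071474), [np.float64(-0.0992791830810596)])
stack s [ 4.766752e+02 -6.148580e+01 -9.160000e-02] (104, np.float64(0.20019502113595905), [np.float64(-0.1996360381673739)])
stack ts [ 4.765497e+02 -6.065790e+01 -9.150000e-02] (205, np.float64(0.39374924889153917), [np.float64(-0.00013065358551263954), np.float64(-0.20575669451751483)])
stack s now [ 4.767592e+02 -6.148450e+01 -9.050000e-02] (95, np.float64(0.1969425947460084), [np.float64(
[... 279 characters left out ...]
nor ts [ 4.804064e+02 -3.581450e+02 -2.660000e-02] (208, np.float64(0.19862438589772696), [np.float64(-0.2990483776680838), np.float64(-0.10192560962023212)])
stack t [ 4.776666e+02 -5.927130e+01 -9.370000e-02] (104, np.float64(0.2009248076177933), [np.float64(-0.10121927456523727)])
stack s [ 4.766628e+02 -6.147070e+01 -9.140000e-02] (104, np.float64(0.2003005627099605), [np.float64(-0.19998174894237009)])
stack ts [ 4.765516e+02 -6.065290e+01 -9.150000e-02] (205, np.float64(0.3981731172819133), [np.float64(-0.0010488945545693604), np.float64(-0.2008700893553545)])
stack s now [ 4.767668e+02 -6.149330e+01 -9.040000e-02] (95, np.float64(0.1992792319173799), [np.float64(-0.1967288661361671)])
```

Run:
```python
from cm import *
s=load("scene","11"); u=proj(s,[200,330,30])[0].astype(int); o=np.array([u[0]-40,u[1]-35])
tcp=np.array([201.2,329.75,119.85])
f=lambda d:((proj(s,tcp+np.array(d))[0]+.5-o)*10-.5).round(0)
print("tip",f([-9.5,-25,-22]),f([9.5,-25,-22]),f([-9.5,-44,-22]),f([9.5,-44,-22]))
for y in(-95,-65,-44):
    for H in(20,40,66): print(y,H,f([-37.5,y,-22+H]),f([37.5,y,-22+H]))
```

```text
tip [337. 182.] [387. 207.] [293. 209.] [342. 234.]
-95 20 [ 97. 183.] [295. 286.]
-95 40 [ 96. 120.] [296. 223.]
-95 66 [95. 37.] [298. 140.]
-65 20 [171. 140.] [368. 242.]
-65 40 [171.  78.] [370. 179.]
-65 66 [171.  -4.] [373.  96.]
-44 20 [221. 111.] [419. 211.]
-44 40 [222.  49.] [421. 149.]
-44 66 [222. -33.] [425.  65.]
```

Run:
```python
from cm import *
D=down(np.pi-.027)
p,R=plan([([515,-220,160],D,3),([481,-352,110],D,3),([480.4,-358.1,90],D,2)],start=getc())
plan([([480.4,-358.1,30],D,4)],start=(p,R))
```

```text
xyz [[0.18, -0.86, 0.13], [0.19, -0.87, 0.13], [0.18, -0.86, 0.14], [0.17, -0.74, 0.27], [0.17, -0.74, 0.28], [0.17, -0.74, 0.28], [0.0, -0.05, 0.17], [0.0, -0.05, 0.16]]
dr  [[0.0, 0.0, 0.01], [0.0, 0.0, 0.02], [0.0, 0.0, 0.01], [0.0, 0.0, 0.0], [0.0, 0.0, 0.0], [0.0, 0.0, 0.0], [0.0, 0.0, 0.0], [0.0, 0.0, 0.0]]
end [ 480.61 -358.13   90.16] [ 3.1412e+00 -5.0000e-04  3.1153e+00]
xyz [[0.0, 0.0, 0.25], [0.0, 0.0, 0.25], [0.0, 0.0, 0.25], [0.0, 0.0, 0.25]]
dr  [[0.0, 0.0, 0.0], [0.0, 0.0, 0.0], [0.0, 0.0, 0.0], [0.0, 0.0, 0.0]]
end [ 480.58 -358.11   30.16] [ 3.1412e+00 -5.0000e-04  3.1153e+00]
```

Call:
carry_out(xyz=[[0.18, -0.86, 0.13], [0.19, -0.87, 0.13], [0.18, -0.86, 0.14], [0.17, -0.74, 0.27], [0.17, -0.74, 0.28], [0.17, -0.74, 0.28], [0.0, -0.05, 0.17], [0.0, -0.05, 0.16]], dr=[[0.0, 0.0, 0.01], [0.0, 0.0, 0.02], [0.0, 0.0, 0.01], [0.0, 0.0, 0.0], [0.0, 0.0, 0.0], [0.0, 0.0, 0.0], [0.0, 0.0, 0.0], [0.0, 0.0, 0.0]], gripper=0.3)

```text
time: 29.8
tool_pos: [480.9, -357.3, 89.8]
tcp_rot: [3.14, -0.001, 3.115]
contact_force: [1.2, -0.0, 1.4]
grip_width: 59.7
```

Call:
carry_out(xyz=[[0, 0, 0], [0, 0, 0], [0, 0, 0], [0, 0, 0.25], [0, 0, 0.25], [0, 0, 0.25], [0, 0, 0.15], [0, 0, 0.1]], dr=[[0, 0, 0], [0, 0, 0], [0, 0, 0], [0, 0, 0], [0, 0, 0], [0, 0, 0], [0, 0, 0], [0, 0, 0]])

```text
time: 30.8
tool_pos: [480.4, -358.0, 29.2]
tcp_rot: [3.14, -0.001, 3.115]
contact_force: [0.7, -0.1, 0.1]
grip_width: 59.5
```

Call:
carry_out(xyz=[[0, 0, 0], [0, 0, 0], [0, 0, 0]], dr=[[0, 0, 0], [0, 0, 0], [0, 0, 0]])

```text
time: 31.18
tool_pos: [480.8, -358.3, 30.6]
tcp_rot: [-3.141, 0.0, 3.115]
contact_force: [0.2, -0.2, -0.3]
grip_width: 59.6
```

Run:
```python
from cm import *
add([[0.18, -0.86, 0.13], [0.19, -0.87, 0.13], [0.18, -0.86, 0.14], [0.17, -0.74, 0.27], [0.17, -0.74, 0.28], [0.17, -0.74, 0.28], [0.0, -0.05, 0.17], [0.0, -0.05, 0.16]],[[0.0, 0.0, 0.01], [0.0, 0.0, 0.02], [0.0, 0.0, 0.01], [0.0, 0.0, 0.0], [0.0, 0.0, 0.0], [0.0, 0.0, 0.0], [0.0, 0.0, 0.0], [0.0, 0.0, 0.0]])
add([[0,0,1]],[[0,0,0]]);cmp()
s=snap("scene","15");cmp()
crop(s,180,270,280,345,8,"pics/s15.png")
```

```text
t 31.175 cmd [ 480.58 -358.11   30.16] [ 3.1412e+00 -5.0000e-04  3.1153e+00] | meas [ 480.79 -358.31   30.62] [-3.1414e+00  2.0000e-04  3.1152e+00] F [ 0.2 -0.2 -0.3] w 59.6
t 31.225 cmd [ 480.58 -358.11   30.16] [ 3.1412e+00 -5.0000e-04  3.1153e+00] | meas [ 480.79 -358.28   30.55] [-3.1415e+00  1.0000e-04  3.1153e+00] F [-0.3  0.4  0. ] w 59.7
```

View pics/s15.png

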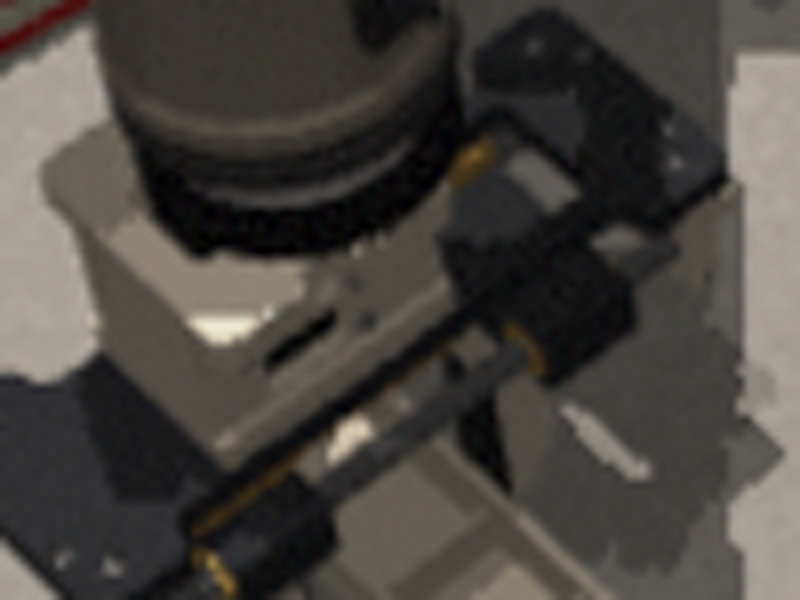

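Call:
carry_out(xyz=[[0, 0, 0], [0, 0, 0], [0, 0, 0]], dr=[[0, 0, 0], [0, 0, 0], [0, 0, 0]], gripper=-1)

```text
time: 31.6
tool_pos: [480.6, -358.0, 30.2]
tcp_rot: [3.141, -0.001, 3.115]
contact_force: [0.2, 1.2, 0.4]
grip_width: 41.7
```

Run:
```python
from cm import *
cmp()
p,R=getc();D=down(np.pi-.027);E=down(np.pi-.0915)
plan([(p+[0,0,15],D,1),(p+[0,20,100],D,3),([477,-150,140],E,4),([476.6,-70,125],E,2),([476.6,-60.6,115],E,2)],start=(p,R))
```

```text
t 31.6 cmd [ 480.58 -358.11   30.16] [ 3.1412e+00 -5.0000e-04  3.1153e+00] | meas [ 480.58 -357.98   30.17] [ 3.1409e+00 -5.0000e-04  3.1152e+00] F [0.2 1.2 0.4] w 41.7
xyz [[0.0, 0.0, -0.25], [0.0, 0.11, -0.47], [0.01, 0.11, -0.47], [0.0, 0.11, -0.48], [0.04, 0.79, -0.04], [0.04, 0.78, -0.04], [0.07, 0.78, -0.04], [0.07, 0.78, -0.04]]
dr  [[0.0, 0.0, 0.0], [0.0, 0.0, 0.0], [0.0, 0.0, 0.0], [0.0, 0.0, 0.0], [0.0, 0.0, 0.12], [0.0, 0.0, 0.12], [0.0, 0.0, 0.11], [0.0, 0.0, 0.12]]
xyz [[0.06, 0.67, 0.13], [0.07, 0.66, 0.12], [0.01, 0.08, 0.08], [0.0, 0.07, 0.09]]
dr  [[0.0, 0.0, 0.0], [0.0, 0.0, 0.0], [0.0, 0.0, 0.0], [0.0, 0.0, 0.0]]
end [476.74 -60.88 114.89] [ 3.1412e+00 -5.0000e-04  3.0496e+00]
```

Call:
carry_out(xyz=[[0.0, 0.0, -0.25], [0.0, 0.11, -0.47], [0.01, 0.11, -0.47], [0.0, 0.11, -0.48], [0.04, 0.79, -0.04], [0.04, 0.78, -0.04], [0.07, 0.78, -0.04], [0.07, 0.78, -0.04]], dr=[[0.0, 0.0, 0.0], [0.0, 0.0, 0.0], [0.0, 0.0, 0.0], [0.0, 0.0, 0.0], [0.0, 0.0, 0.12], [0.0, 0.0, 0.12], [0.0, 0.0, 0.11], [0.0, 0.0, 0.12]])

```text
time: 32.6
tool_pos: [476.9, -148.8, 141.1]
tcp_rot: [3.142, 0.001, 3.049]
contact_force: [1.7, 0.2, -1.3]
grip_width: 42.1
```

Call:
carry_out(xyz=[[0.06, 0.67, 0.13], [0.07, 0.66, 0.12], [0.01, 0.08, 0.08], [0.0, 0.07, 0.09], [0, 0, 0], [0, 0, 0], [0, 0, 0], [0, 0, 0]], dr=[[0.0, 0.0, 0.0], [0.0, 0.0, 0.0], [0.0, 0.0, 0.0], [0.0, 0.0, 0.0], [0, 0, 0], [0, 0, 0], [0, 0, 0], [0, 0, 0]])

```text
time: 33.6
tool_pos: [476.8, -61.2, 114.9]
tcp_rot: [3.141, -0.0, 3.049]
contact_force: [-0.1, -0.3, -0.6]
grip_width: 41.9
```

Run:
```python
from cm import *
from fit import *
add([[0.0, 0.0, -0.25], [0.0, 0.11, -0.47], [0.01, 0.11, -0.47], [0.0, 0.11, -0.48], [0.04, 0.79, -0.04], [0.04, 0.78, -0.04], [0.07, 0.78, -0.04], [0.07, 0.78, -0.04],[0.06, 0.67, 0.13], [0.07, 0.66, 0.12], [0.01, 0.08, 0.08], [0.0, 0.07, 0.09]],[[0.0, 0.0, 0.0], [0.0, 0.0, 0.0], [0.0, 0.0, 0.0], [0.0, 0.0, 0.0], [0.0, 0.0, 0.12], [0.0, 0.0, 0.12], [0.0, 0.0, 0.11], [0.0, 0.0, 0.12],[0,0,0],[0,0,0],[0,0,0],[0,0,0]])
s=snap("scene","16");t=snap("top","16");cmp()
p=get_obs()['tool_pos']
z=p[2]-30.16+30
r=rect([p[0]-.2,p[1],-.0915],z); 
G=(0,255,0)
overlay(s,[(r,G,1),(rect([476.55,-60.65,-.0915],55),(0,255,255),1)],(280,170,380,290),6,"pics/s16.png")
overlay(t,[(r,G,1),(rect([476.55,-60.65,-.0915],55),(0,255,255),1)],(270,170,350,280),6,"pics/t16.png")
```

```text
t 33.7 cmd [476.74 -60.88 114.89] [ 3.1412e+00 -5.0000e-04  3.0496e+00] | meas [476.75 -61.04 114.9 ] [ 3.1411e+00 -5.0000e-04  3.0494e+00] F [-0.4 -0.4 -1.4] w 41.7
```

View pics/s16.png

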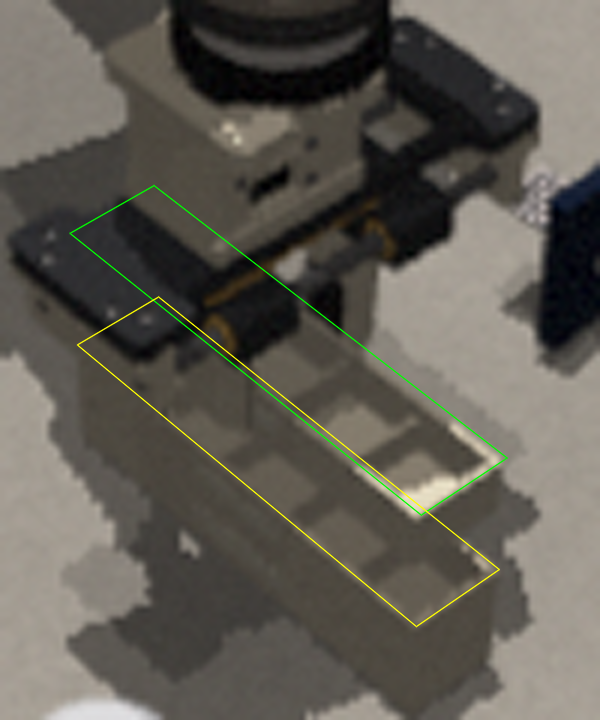

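View pics/t16.png

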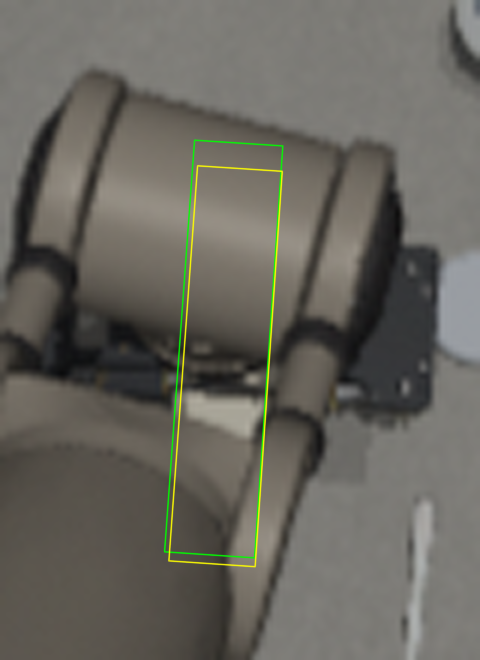

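```bash
cat > fit2.py <<'E'
from fit import *
def fitxy(p,z,c,a,xmin,rng=2.0,edges=(0,1,2),it=6,thr=3,xmax=1e9):
    p=np.array(p[:2],float); g=cv2.cvtColor(c["image"],cv2.COLOR_BGR2GRAY).astype(float)
    for k in range(it):
        P,N,e=rimpts([p[0],p[1],a],z); lx=(P[:,:2]-p)@[np.cos(a),np.sin(a)]
        u=proj(c,P); v=proj(c,P+N)-u; v/=np.linalg.norm(v,axis=1)[:,None]
        d=np.arange(-rng,rng+.01,.1); S=u[:,None]+v[:,None]*d[None,:,None]
        I=map_coordinates(g,[S[...,1],S[...,0]],order=3,mode='nearest'); G=-(I[:,4:]-I[:,:-4]); dd=d[2:-2]
        ob=[]
        for i in range(len(P)):
            if e[i] not in edges or lx[i]<xmin or lx[i]>xmax: continue
            j=np.argmax(G[i])
            if G[i,j]<thr or j in(0,len(dd)-1): continue
            ob.append((i,u[i]+v[i]*dd[j],v[i],dd[j],e[i]))
        def f(q):
            U=proj(c,rimpts([q[0],q[1],a],z)[0]); return [(U[i]-o)@n for i,o,n,_,_ in ob]
        p=least_squares(f,p,loss='soft_l1',f_scale=.3).x
    for E in edges: print("  edge",E,[round(float(o[3]),1) for o in ob if o[4]==E])
    return p
E
python3 - <<'E'
from fit2 import *
s=load("scene","16");s0=load("scene")
zt=114.9-.16
for x0 in(30,45): print(x0,"held",fitxy([476.55,-61.04],zt,s,-.0917,x0,edges=(0,1,2)))
for x0 in(30,45): print(x0,"stack then",fitxy([476.55,-61.04],55,s0,-.0915,x0,edges=(0,1,2)))
print("stack now",fitxy([476.55,-61.04],55,s,-.0915,30,edges=(0,1),thr=1.5))
E
```

```text
edge 0 [0.0, 0.3, 0.0, 0.1, -0.1, 0.0, 0.1, 0.0, 0.3, 0.1, 0.1, 0.2, 0.1, 0.0]
  edge 1 [0.0, -0.1, -0.1, -0.1, -0.1, -0.1, 0.2, 0.0, 0.2, 0.1, 0.1, -0.2]
  edge 2 [0.2, 0.3, 0.3, 0.2, 0.6]
30 held [476.89121783 -63.5657485 ]
  edge 0 [0.0, 0.0, 0.2, 0.0, 0.3, 0.1, 0.1, 0.2, 0.1, 0.1]
  edge 1 [0.0, 0.0, -0.1, -0.1, -0.1, -0.1, 0.2, 0.0, 0.2, 0.1, 0.1, -0.2]
  edge 2 [0.2, 0.2, 0.3, 0.2, 0.6]
45 held [476.91348405 -63.49310053]
  edge 0 [0.3, 0.4, 0.2, 0.1, 0.2, 0.0, 0.1, 0.2, 0.3, 0.2, 0.1, 0.2, 0.2, 0.2]
  edge 1 [0.0, 0.0, 0.0, 0.0, 0.0, 0.0, -0.1, 0.1, 0.0, 0.1, 0.1, -0.4]
  edge 2 [0.2, 0.2, 0.3, 0.0, 0.2, 0.3, 0.3, 0.2, 0.2, 0.3, 0.1, 0.2, 0.2, 0.3]
30 stack then [477.01642235 -61.54599955]
  edge 0 [0.3, 0.0, 0.1, 0.2, 0.3, 0.3, 0.1, 0.2, 0.2, 0.2]
  edge 1 [0.0, 0.0, 0.0, 0.0, 0.0, 0.0, -0.1, 0.1, 0.0, 0.1, 0.1, -0.4]
  edge 2 [0.2, 0.1, 0.3, 0.0, 0.2, 0.3, 0.3, 0.2, 0.1, 0.3]
45 stack then [477.02001213 -61.53807235]
  edge 0 [-0.1, 0.2, 0.0, -0.1, 0.1, 0.1, -0.1, -0.1, 0.0, 0.1, 0.0, 0.0, 0.0, 0.1]
  edge 1 [0.1, 0.0, 0.0, 0.1, 0.0, 0.0, -0.1, 0.0, 0.0, 0.1, 0.1, -1.6]
stack now [477.11687242 -62.38199258]
```

Run:
```python
from cm import *
p,R=getc()
plan([([p[0]+.1,-59.2,93],down(np.pi-.0915),2)],start=(p,R),dec=3)
```

```text
xyz [[0.0, 0.014, 0.182], [0.001, 0.014, 0.183]]
dr  [[0.001, -0.002, -0.002], [0.002, -0.002, -0.001]]
end [476.82 -59.2   92.99] [-3.1416  0.      3.0501]
```

Call:
carry_out(xyz=[[0.0, 0.014, 0.182], [0.001, 0.014, 0.183], [0, 0, 0], [0, 0, 0]], dr=[[0.001, -0.002, -0.002], [0.002, -0.002, -0.001], [0, 0, 0], [0, 0, 0]])

```text
time: 34.2
tool_pos: [476.8, -59.1, 92.8]
tcp_rot: [3.141, -0.0, 3.05]
contact_force: [0.7, -1.2, -0.1]
grip_width: 41.9
```

Run:
```python
from cm import *
from fit2 import *
add([[0.0, 0.014, 0.182], [0.001, 0.014, 0.183]],[[0.001, -0.002, -0.002], [0.002, -0.002, -0.001]])
s=snap("scene","17");cmp();s0=load("scene")
o=get_obs();p=o['tool_pos'];zt=p[2]-.16; a=-.0915
for E in((0,1,2),(0,1)):
    print(E,"held",fitxy([p[0]-.2,p[1]],zt,s,a,30,edges=E),"tool",p.round(2))
    print(E,"stack s0",fitxy([476.7,-61],55,s0,a,30,edges=E))
print("stack now",fitxy([476.55,-61.04],55,s,a,30,edges=(0,1),thr=1.5))
overlay(s,[],(310,190,380,290),7,"pics/s17.png")
```

```text
t 34.25 cmd [476.82 -59.2   92.99] [-3.1416  0.      3.0501] | meas [476.94 -59.21  93.01] [3.1416e+00 2.0000e-04 3.0501e+00] F [ 0.5 -0.6 -1. ] w 42.3
  edge 0 [0.4, 0.1, 0.2, 0.1, 0.0, 0.2, 0.1, 0.1, 0.3, 0.1, 0.2, 0.3, 0.2, 0.0]
  edge 1 [-0.2, 0.0, 0.0, -0.1, 0.1, -0.1, 0.0, 0.1, 0.1, 0.1, 0.0, -0.2]
  edge 2 [0.3, 0.4, 0.3, 0.3, 0.3, 0.1, 0.3, 0.2, 0.1, 0.1, 1.3]
(0, 1, 2) held [477.16494873 -61.47021382] tool [476.94 -59.21  93.01]
  edge 0 [0.3, 0.4, 0.2, 0.1, 0.2, 0.0, 0.1, 0.2, 0.3, 0.2, 0.1, 0.2, 0.2, 0.2]
  edge 1 [0.0, 0.0, 0.0, 0.0, 0.0, 0.0, -0.1, 0.1, 0.0, 0.1, 0.1, -0.4]
  edge 2 [0.2, 0.2, 0.3, 0.0, 0.2, 0.3, 0.3, 0.2, 0.2, 0.3, 0.1, 0.2, 0.2, 0.3]
(0, 1, 2) stack s0 [477.00093331 -61.54956119]
  edge 0 [0.2, 0.0, 0.0, -0.1, -0.2, 0.1, -0.1, -0.1, 0.1, -0.1, 0.0, 0.1, 0.0, -0.1]
  edge 1 [-0.2, -0.1, 0.0, -0.1, 0.0, -0.1, 0.0, 0.1, 0.0, 0.1, 0.0, -0.2]
(0, 1) held [477.04432037 -61.81627304] tool [476.94 -59.21  93.01]
  edge 0 [0.1, 0.2, 0.0, -0.1, 0.0, -0.2, -0.1, 0.0, 0.1, 0.0, -0.1, 0.0, 0.0, 0.0]
  edge 1 [0.0, 0.0, 0.0, 0.0, 0.0, 0.0, -0.1, 0.1, 0.1, 0.1, 0.1, -0.3]
(0, 1) stack s0 [476.96922447 -62.02984559]
  edge 0 [-0.2, 0.2, 0.1, -0.2, 0.0, 0.1, -0.1, 0.0, -0.1, 0.1, -0.1, 0.4, -0.2, 0.0]
  edge 1 [-0.2, -0.1, 0.1, 0.1, 0.1, 0.2, 0.0, -0.1, 0.0, -0.1, 0.0, -0.3]
stack now [477.43759876 -62.41712348]
```

View pics/s17.png

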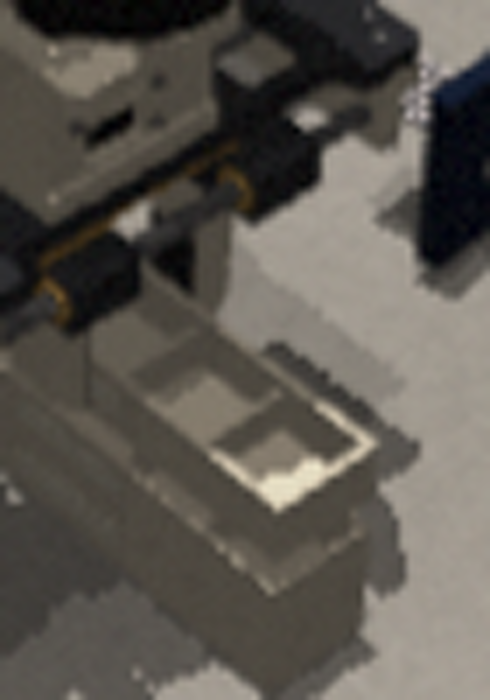

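Call:
carry_out(xyz=[[0.002, -0.002, 0.06], [0, 0, 0.05], [0, 0, 0.025], [0, 0, 0]], dr=[[0, 0, 0], [0, 0, 0], [0, 0, 0], [0, 0, 0]])

```text
time: 34.75
tool_pos: [476.6, -59.3, 84.7]
tcp_rot: [3.141, -0.0, 3.05]
contact_force: [-0.1, -0.5, -1.8]
grip_width: 41.7
```

Call:
carry_out(xyz=[[0, 0, 0.02], [0, 0, 0.02], [0, 0, 0]], dr=[[0, 0, 0], [0, 0, 0], [0, 0, 0]])

```text
time: 35.12
tool_pos: [476.6, -59.3, 82.4]
tcp_rot: [3.141, -0.0, 3.05]
contact_force: [0.7, 0.7, -0.9]
grip_width: 42.1
```

Run:
```python
from cm import *
add([[0.002, -0.002, 0.06], [0, 0, 0.05], [0, 0, 0.025],[0,0,.04]],[[0,0,0]]*4);cmp()
```

```text
t 35.125 cmd [476.69 -59.31  82.49] [-3.1416  0.      3.0501] | meas [476.62 -59.26  82.36] [ 3.1415e+00 -2.0000e-04  3.0500e+00] F [ 0.7  0.7 -0.9] w 42.1
```

Call:
carry_out(xyz=[[0, 0, 0.015], [0, 0, 0.015], [0, 0, 0]], dr=[[0, 0, 0], [0, 0, 0], [0, 0, 0]])

```text
time: 35.5
tool_pos: [476.6, -59.3, 80.6]
tcp_rot: [3.142, -0.0, 3.05]
contact_force: [0.1, -0.0, -0.9]
grip_width: 41.9
```

Call:
carry_out(xyz=[[0, 0, 0.008], [0, 0, 0]], dr=[[0, 0, 0], [0, 0, 0]])

```text
time: 35.75
tool_pos: [476.7, -59.3, 80.2]
tcp_rot: [3.142, 0.0, 3.05]
contact_force: [0.1, 0.5, -0.5]
grip_width: 41.8
```

Run:
```python
from cm import *
add([[0,0,.038]],[[0,0,0]]);cmp()
s=snap("scene","18");cmp()
crop(s,310,190,380,290,7,"pics/s18.png")
```

```text
t 35.75 cmd [476.69 -59.31  80.21] [-3.1416  0.      3.0501] | meas [476.75 -59.31  80.23] [3.1416e+00 2.0000e-04 3.0500e+00] F [ 0.1  0.5 -0.5] w 41.8
t 35.8 cmd [476.69 -59.31  80.21] [-3.1416  0.      3.0501] | meas [476.73 -59.3   80.19] [3.1415e+00 1.0000e-04 3.0500e+00] F [ 0.4  0.4 -1.3] w 41.7
```

View pics/s18.png

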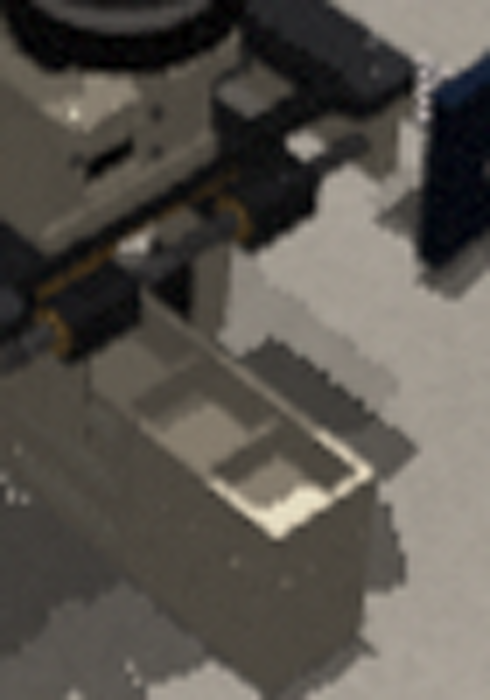

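Call:
carry_out(xyz=[[0, 0, 0.008], [0, 0, 0]], dr=[[0, 0, 0], [0, 0, 0]])

```text
time: 36.05
tool_pos: [476.7, -59.3, 80.2]
tcp_rot: [-3.142, 0.0, 3.05]
contact_force: [-1.7, -0.6, 5.3]
grip_width: 41.9
```

Call:
carry_out(xyz=[[0, 0, 0], [0, 0, 0], [0, 0, 0]], dr=[[0, 0, 0], [0, 0, 0], [0, 0, 0]], gripper=0.2)

```text
time: 36.42
tool_pos: [476.7, -59.3, 79.6]
tcp_rot: [3.142, -0.0, 3.05]
contact_force: [-0.0, 0.9, -0.2]
grip_width: 55.0
```

Run:
```python
from cm import *
add([[0,0,.008]],[[0,0,0]]);cmp()
```

```text
t 36.425 cmd [476.69 -59.31  79.73] [-3.1416  0.      3.0501] | meas [476.68 -59.3   79.57] [ 3.1415e+00 -1.0000e-04  3.0500e+00] F [-0.   0.9 -0.2] w 55.0
```

Run:
```python
from cm import *
p,R=getc();D=down(np.pi-.024)
plan([(p+[0,0,12],R,1),(p+[0,0,75],R,2),([466,60,150],D,3),([465,115,125],D,2)],start=(p,R))
```

```text
xyz [[0.0, 0.0, -0.2], [0.0, 0.0, -0.52], [0.0, 0.0, -0.53], [0.12, 0.65, 0.03], [0.1, 0.66, 0.02], [0.1, 0.66, 0.03], [0.01, 0.46, 0.21], [0.02, 0.46, 0.21]]
dr  [[0.0, 0.0, 0.0], [0.0, 0.0, 0.0], [0.0, 0.0, 0.0], [0.0, 0.0, -0.16], [0.0, 0.0, -0.16], [0.0, 0.0, -0.16], [0.0, 0.0, 0.0], [0.0, 0.0, 0.0]]
end [465.25 115.18 124.72] [-3.1416  0.      3.1171]
```

Call:
carry_out(xyz=[[0.0, 0.0, -0.2], [0.0, 0.0, -0.52], [0.0, 0.0, -0.53]], dr=[[0, 0, 0], [0, 0, 0], [0, 0, 0]])

```text
time: 36.8
tool_pos: [476.6, -59.3, 156.1]
tcp_rot: [3.142, -0.0, 3.05]
contact_force: [0.9, 1.0, -0.2]
grip_width: 55.3
```

Call:
carry_out(xyz=[[0.12, 0.65, 0.03], [0.1, 0.66, 0.02], [0.1, 0.66, 0.03], [0.01, 0.46, 0.21], [0.02, 0.46, 0.21], [0, 0, 0], [0, 0, 0], [0, 0, 0]], dr=[[0.0, 0.0, -0.16], [0.0, 0.0, -0.16], [0.0, 0.0, -0.16], [0.0, 0.0, 0.0], [0.0, 0.0, 0.0], [0, 0, 0], [0, 0, 0], [0, 0, 0]], gripper=-1)

```text
time: 37.8
tool_pos: [465.7, 114.3, 125.3]
tcp_rot: [-3.142, 0.001, 3.116]
contact_force: [0.4, 0.2, 0.2]
grip_width: 0.6
```

Run:
```python
from cm import *
from fit2 import *
add([[0.0, 0.0, -0.2], [0.0, 0.0, -0.52], [0.0, 0.0, -0.53], [0.12, 0.65, 0.03], [0.1, 0.66, 0.02], [0.1, 0.66, 0.03], [0.01, 0.46, 0.21], [0.02, 0.46, 0.21]],[[0.0, 0.0, 0.0], [0.0, 0.0, 0.0], [0.0, 0.0, 0.0], [0.0, 0.0, -0.16], [0.0, 0.0, -0.16], [0.0, 0.0, -0.16], [0.0, 0.0, 0.0], [0.0, 0.0, 0.0]])
s=snap("scene","19");t=snap("top","19");cmp()
r=fit([476.7,-61,-.0915],80,[s],[[0,1,2,3]]);print("nested top rim scene",r)
crop(s,280,180,380,300,6,"pics/s19.png");crop(t,200,190,330,280,6,"pics/t19.png")
p=get_obs()['tool_pos']
def box(c,z): return np.array([[c[0]-9.5,c[1]-19,z],[c[0]+9.5,c[1]-19,z],[c[0]+9.5,c[1]+19,z],[c[0]-9.5,c[1]+19,z]])
pad=np.array([[457.5-15,118.3-14,60],[457.5+15,118.3-14,60],[457.5+15,118.3+14,60],[457.5-15,118.3+14,60]])
overlay(s,[(box(p,p[2]-22),(0,255,0),1),(pad,(0,0,255),1)],(330,150,430,225),8,"pics/s19b.png")
```

```text
t 37.9 cmd [465.25 115.18 124.72] [-3.1416  0.      3.1171] | meas [465.57 114.44 125.15] [3.1415e+00 8.0000e-04 3.1159e+00] F [ 0.6  1.  -0.1] w 0.5
nested top rim scene (array([ 4.76474693e+02, -6.13521965e+01, -9.02560464e-02]), 99, np.float64(0.20747526098942348), [np.float64(-0.20666764611846872)])
```

View pics/s19.png

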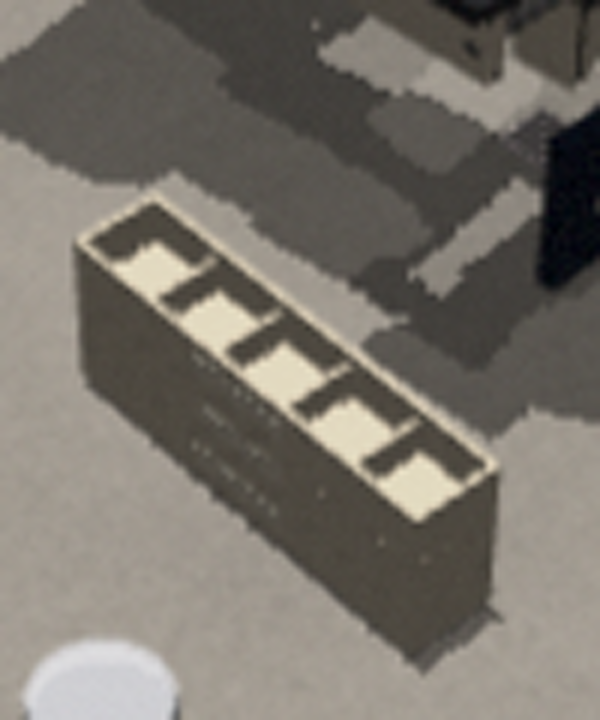

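View pics/t19.png

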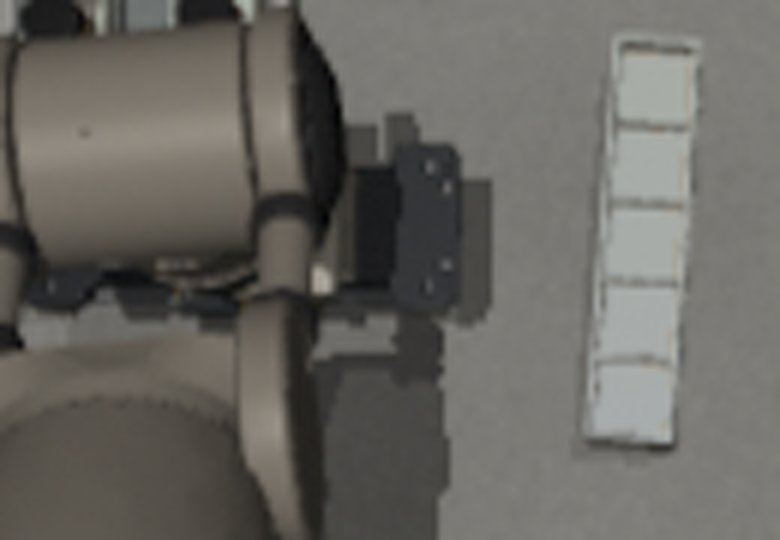

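View pics/s19b.png

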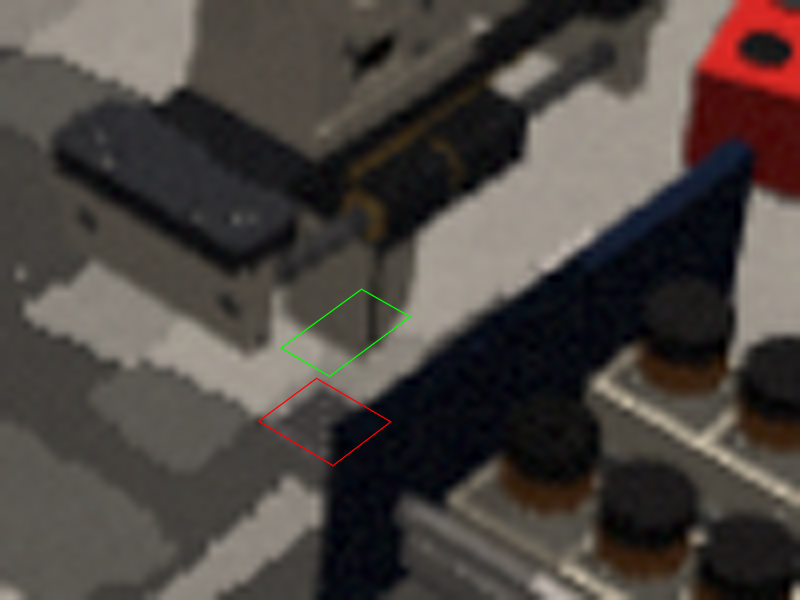

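Run:
```python
from cm import *
p,R=getc();D=down(np.pi-.024)
p,R=plan([([465,118.3,86],D,4)],start=(p,R))
plan([([465,118.3,78],D,4),([465,118.3,72],D,3)],start=(p,R))
```

```text
xyz [[0.0, 0.01, 0.16], [0.0, 0.02, 0.16], [0.0, 0.01, 0.16], [0.01, 0.01, 0.17]]
dr  [[0.0, 0.0, 0.0], [0.0, 0.0, 0.0], [0.0, 0.0, 0.0], [0.0, 0.0, 0.0]]
end [464.73 118.19  85.72] [-3.1416  0.      3.1171]
xyz [[0.0, 0.0, 0.03], [0.0, 0.0, 0.03], [0.0, 0.0, 0.04], [0.0, 0.0, 0.03], [0.0, 0.0, 0.03], [0.0, 0.0, 0.04], [0.0, 0.0, 0.03]]
dr  [[0.0, 0.0, 0.0], [0.0, 0.0, 0.0], [0.0, 0.0, 0.0], [0.0, 0.0, 0.0], [0.0, 0.0, 0.0], [0.0, 0.0, 0.0], [0.0, 0.0, 0.0]]
end [464.73 118.19  71.92] [-3.1416  0.      3.1171]
```

Call:
carry_out(xyz=[[0.0, 0.01, 0.16], [0.0, 0.02, 0.16], [0.0, 0.01, 0.16], [0.0, 0.01, 0.17], [0, 0, 0], [0, 0, 0]], dr=[[0, 0, 0], [0, 0, 0], [0, 0, 0], [0, 0, 0], [0, 0, 0], [0, 0, 0]])

```text
time: 38.65
tool_pos: [465.5, 118.2, 85.7]
tcp_rot: [3.142, 0.0, 3.117]
contact_force: [-0.8, 0.4, 0.0]
grip_width: 0.2
```

Run:
```python
from cm import *
add([[0.0, 0.01, 0.16], [0.0, 0.02, 0.16], [0.0, 0.01, 0.16], [0.0, 0.01, 0.17]],[[0,0,0]]*4)
s=snap("scene","20");t=snap("top","20");cmp()
crop(s,340,160,420,220,10,"pics/s20.png")
```

```text
t 38.75 cmd [465.33 118.17  85.72] [-3.1416  0.      3.1171] | meas [465.59 118.23  86.02] [3.1415e+00 8.0000e-04 3.1172e+00] F [-0.3  0.5  0.1] w 0.6
```

View pics/s20.png

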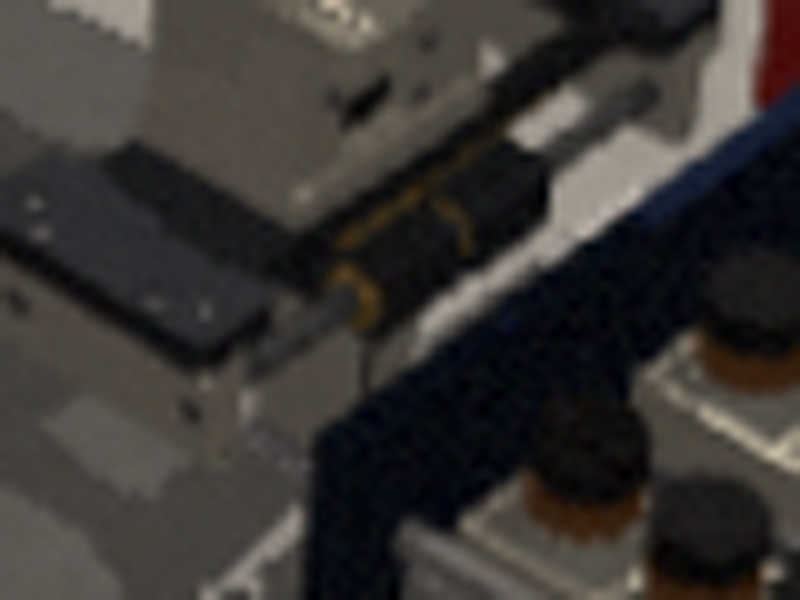

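Call:
carry_out(xyz=[[0, 0, 0.03], [0, 0, 0.03], [0, 0, 0.03], [0, 0, 0.03], [0, 0, 0]], dr=[[0, 0, 0], [0, 0, 0], [0, 0, 0], [0, 0, 0], [0, 0, 0]])

```text
time: 39.38
tool_pos: [465.2, 118.2, 78.8]
tcp_rot: [3.142, -0.0, 3.117]
contact_force: [-2.4, -0.2, 5.7]
grip_width: 0.5
```

Call:
carry_out(xyz=[[0, 0, 0.03], [0, 0, 0.03], [0, 0, 0.03], [0, 0, 0], [0, 0, 0]], dr=[[0, 0, 0], [0, 0, 0], [0, 0, 0], [0, 0, 0], [0, 0, 0]])

```text
time: 40.0
tool_pos: [465.0, 118.2, 73.6]
tcp_rot: [3.142, -0.0, 3.117]
contact_force: [-3.3, -0.1, 8.8]
grip_width: 0.4
```

Run:
```python
from cm import *
add([[0,0,.21]],[[0,0,0]]);cmp()
```

```text
t 40.0 cmd [465.33 118.17  73.12] [-3.1416  0.      3.1171] | meas [464.97 118.21  73.6 ] [ 3.1416e+00 -4.0000e-04  3.1172e+00] F [-3.3 -0.1  8.8] w 0.4
```

Call:
carry_out(xyz=[[0, 0, 0.02], [-0.04, 0, 0], [-0.05, 0, 0], [-0.05, 0, 0], [-0.05, 0, 0]], dr=[[0, 0, 0], [0, 0, 0], [0, 0, 0], [0, 0, 0], [0, 0, 0]])

```text
time: 40.62
tool_pos: [476.3, 118.0, 72.5]
tcp_rot: [3.142, -0.001, 3.117]
contact_force: [-3.7, -0.7, 10.0]
grip_width: 0.4
```

Run:
```python
from cm import *
add([[0, 0, 0.02], [-0.19, 0, 0]],[[0,0,0]]*2);cmp()
```

```text
t 40.625 cmd [476.72 117.89  71.92] [-3.1416  0.      3.1171] | meas [476.28 118.    72.48] [ 3.1415e+00 -7.0000e-04  3.1172e+00] F [-3.7 -0.7 10. ] w 0.4
```

Call:
carry_out(xyz=[[-0.06, 0, 0], [-0.06, 0, 0], [-0.06, 0, 0]], dr=[[0, 0, 0], [0, 0, 0], [0, 0, 0]])

```text
time: 41.0
tool_pos: [487.1, 117.8, 72.5]
tcp_rot: [3.141, -0.001, 3.117]
contact_force: [-4.7, 0.3, 9.3]
grip_width: 0.6
```

Run:
```python
from cm import *
add([[-0.18, 0, 0]],[[0,0,0]])
s=snap("scene","21");cmp()
s0=load("scene")
a=s0["image"][160:260,355:485];b=s["image"][160:260,355:485]
cv2.imwrite("pics/s21.png",cv2.resize(b,None,fx=6,fy=6,interpolation=cv2.INTER_CUBIC))
```

```text
t 41.05 cmd [487.52 117.63  71.92] [-3.1416  0.      3.1171] | meas [487.87 117.81  72.61] [3.1413e+00 5.0000e-04 3.1170e+00] F [-3.7  1.5  9.6] w 0.6
```

View pics/s21.png

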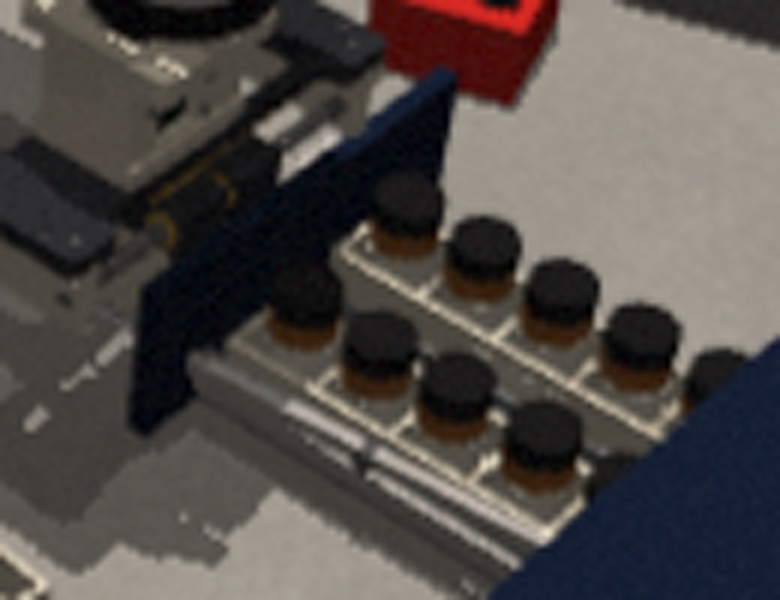

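Call:
carry_out(xyz=[[0, 0, -0.08], [0, 0, -0.08], [-0.03, 0, -0.08], [-0.06, 0, 0], [-0.09, 0, 0], [-0.12, 0, 0], [-0.14, 0, 0], [-0.14, 0, 0]], dr=[[0, 0, 0], [0, 0, 0], [0, 0, 0], [0, 0, 0], [0, 0, 0], [0, 0, 0], [0, 0, 0], [0, 0, 0]])

```text
time: 42.05
tool_pos: [521.8, 117.0, 85.8]
tcp_rot: [3.141, -0.002, 3.117]
contact_force: [-5.0, 2.2, -1.1]
grip_width: 0.4
```

Run:
```python
from cm import *
add([[0, 0, -0.08], [0, 0, -0.08], [-0.03, 0, -0.08], [-0.06, 0, 0], [-0.09, 0, 0], [-0.12, 0, 0], [-0.14, 0, 0], [-0.14, 0, 0]],[[0,0,0]]*8)
s=snap("scene","22");cmp()
b=s["image"][160:260,355:485]
cv2.imwrite("pics/s22.png",cv2.resize(b,None,fx=6,fy=6,interpolation=cv2.INTER_CUBIC))
```

```text
t 42.1 cmd [522.31 116.78  86.32] [-3.1416  0.      3.1171] | meas [523.69 116.82  86.05] [3.1414e+00 8.0000e-04 3.1170e+00] F [ 1.1 -1.2  0.1] w 0.5
```

View pics/s22.png

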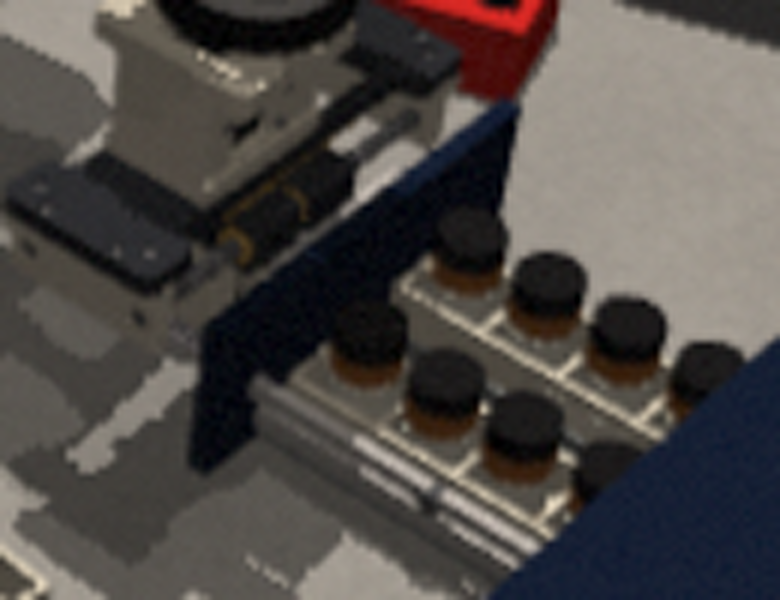

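Call:
carry_out(xyz=[[-0.08, 0, 0], [-0.12, 0, 0], [-0.14, 0, 0], [-0.14, 0, 0], [-0.14, 0, 0], [-0.14, 0, 0], [-0.14, 0, 0], [-0.14, 0, 0]], dr=[[0, 0, 0], [0, 0, 0], [0, 0, 0], [0, 0, 0], [0, 0, 0], [0, 0, 0], [0, 0, 0], [0, 0, 0]])

```text
time: 43.1
tool_pos: [584.6, 115.8, 86.1]
tcp_rot: [3.141, -0.001, 3.117]
contact_force: [-5.0, 3.1, 0.3]
grip_width: 0.3
```

Call:
carry_out(xyz=[[-0.14, 0, 0], [-0.14, 0, 0], [-0.14, 0, 0], [-0.14, 0, 0], [-0.14, 0, 0], [-0.14, 0, 0]], dr=[[0, 0, 0], [0, 0, 0], [0, 0, 0], [0, 0, 0], [0, 0, 0], [0, 0, 0]])

```text
time: 43.85
tool_pos: [635.0, 114.8, 86.1]
tcp_rot: [3.141, -0.001, 3.117]
contact_force: [-4.6, 3.5, 0.9]
grip_width: 0.5
```

Run:
```python
from cm import *
add([[-1.04-.84, 0, 0]],[[0,0,0]])
s=snap("scene","23");cmp();print(get_obs()['joint_positions'].round(2))
cv2.imwrite("pics/s23.png",s["image"])
```

```text
t 43.9 cmd [635.08 114.01  86.32] [-3.1416  0.      3.1171] | meas [636.5  114.35  86.28] [3.1410e+00 1.5000e-03 3.1172e+00] F [ 0.5  0.6 -0.2] w 0.6
[ 0.06  0.71  1.36  0.    1.07 -1.49]
```

View pics/s23.png

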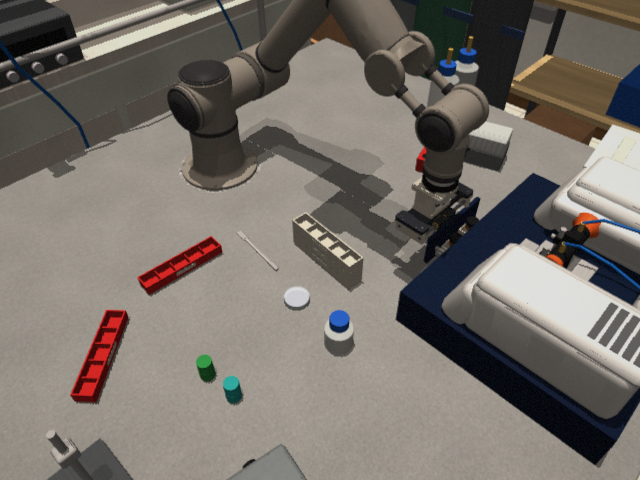

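Call:
carry_out(xyz=[[-0.06, 0, 0], [-0.1, 0, 0], [-0.1, 0, 0], [-0.1, 0, 0], [-0.08, 0, 0], [-0.05, 0, 0], [-0.04, 0, 0], [0, 0, 0]], dr=[[0, 0, 0], [0, 0, 0], [0, 0, 0], [0, 0, 0], [0, 0, 0], [0, 0, 0], [0, 0, 0], [0, 0, 0]])

```text
time: 44.9
tool_pos: [667.1, 113.1, 86.3]
tcp_rot: [-3.141, 0.001, 3.117]
contact_force: [-3.1, 0.9, 0.8]
grip_width: 0.3
```

Call:
carry_out(xyz=[[-0.03, 0, 0], [-0.03, 0, 0], [-0.03, 0, 0]], dr=[[0, 0, 0], [0, 0, 0], [0, 0, 0]])

```text
time: 45.28
tool_pos: [672.3, 113.0, 86.2]
tcp_rot: [-3.142, -0.0, 3.117]
contact_force: [-3.1, 2.4, 0.5]
grip_width: 0.4
```

Run:
```python
from cm import *
add([[-.62, 0, 0]],[[0,0,0]]);cmp()
```

```text
t 45.275 cmd [672.27 113.1   86.32] [-3.1416  0.      3.1171] | meas [672.27 113.02  86.24] [-3.1415e+00 -3.0000e-04  3.1170e+00] F [-3.1  2.4  0.5] w 0.4
```

Call:
carry_out(xyz=[[-0.025, 0, 0], [-0.025, 0, 0], [-0.025, 0, 0]], dr=[[0, 0, 0], [0, 0, 0], [0, 0, 0]])

```text
time: 45.65
tool_pos: [676.9, 112.9, 86.3]
tcp_rot: [-3.142, -0.0, 3.117]
contact_force: [-5.5, 1.5, 0.4]
grip_width: 0.6
```

Call:
carry_out(xyz=[[-0.02, 0, 0], [-0.02, 0, 0]], dr=[[0, 0, 0], [0, 0, 0]])

```text
time: 45.9
tool_pos: [677.7, 112.9, 86.3]
tcp_rot: [-3.141, -0.004, 3.117]
contact_force: [-12.6, 0.6, 5.9]
grip_width: 0.5
```

Call:
carry_out(xyz=[[0, 0, 0], [0, 0, 0]], dr=[[0, 0, 0], [0, 0, 0]])

```text
time: 46.15
tool_pos: [677.7, 112.9, 86.3]
tcp_rot: [-3.141, -0.004, 3.117]
contact_force: [-10.2, 0.2, 4.0]
grip_width: 0.4
```

Run:
```python
from cm import *
add([[-.115, 0, 0]],[[0,0,0]])
s=snap("scene","24");t=snap("top","24");cmp()
crop(s,390,170,520,270,6,"pics/s24.png");crop(t,160,100,290,200,6,"pics/t24.png")
```

```text
t 46.25 cmd [679.16 112.93  86.32] [-3.1416  0.      3.1171] | meas [677.66 112.9   86.26] [-3.1412 -0.0038  3.1174] F [-10.6   0.8   3.8] w 0.5
```

View pics/s24.png

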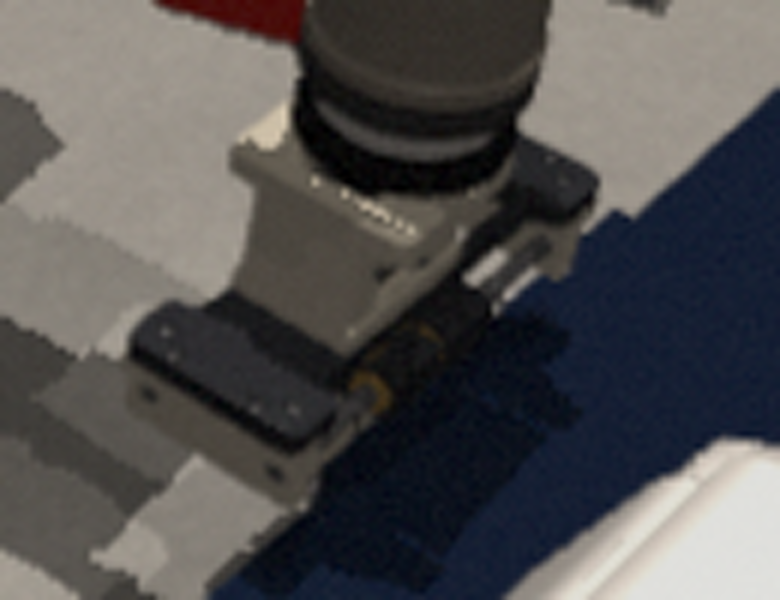

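View pics/t24.png

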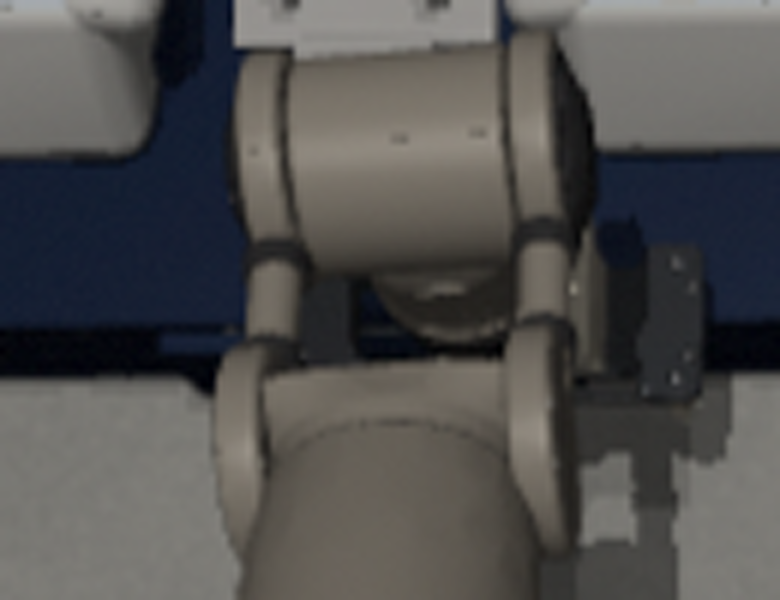

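Call:
carry_out(xyz=[[0.1, 0, 0], [0.3, 0, 0], [0.6, 0, -0.3], [0.8, 0, -0.7], [0.8, 0, -0.7], [0.8, 0.3, -0.5], [0.8, 0.7, 0], [0.3, 0.7, 0]], dr=[[0, 0, 0], [0, 0, 0], [0, 0, 0], [0, 0, 0], [0, 0, 0], [0, 0, 0], [0, 0, 0], [0, 0, 0]])

```text
time: 47.25
tool_pos: [413.7, 221.3, 218.1]
tcp_rot: [3.14, 0.004, 3.116]
contact_force: [1.5, -0.2, -0.9]
grip_width: 0.1
```

Run:
```python
from cm import *
from fit import overlay,rect
add([[0.1, 0, 0], [0.3, 0, 0], [0.6, 0, -0.3], [0.8, 0, -0.7], [0.8, 0, -0.7], [0.8, 0.3, -0.5], [0.8, 0.7, 0], [0.3, 0.7, 0]],[[0,0,0]]*8)
s=snap("scene","25");t=snap("top","25");cmp()
a=-.0245;c_,s_=np.cos(a),np.sin(a)
def pan(tr,m=(480,191.5)):
    return rect([m[0]+c_*(5+tr),m[1]+s_*(5+tr),a],88,10,200)
overlay(s,[(pan(210),(0,255,255),1)],(390,150,520,250),6,"pics/s25.png");overlay(t,[(pan(210),(0,255,255),1)],(160,110,290,210),6,"pics/t25.png")
```

```text
t 47.35 cmd [411.75 221.52 218.32] [-3.1416  0.      3.1171] | meas [413.8  223.48 217.72] [3.1394 0.0037 3.1208] F [-0.  -0.3  1.1] w 0.3
```

View pics/s25.png

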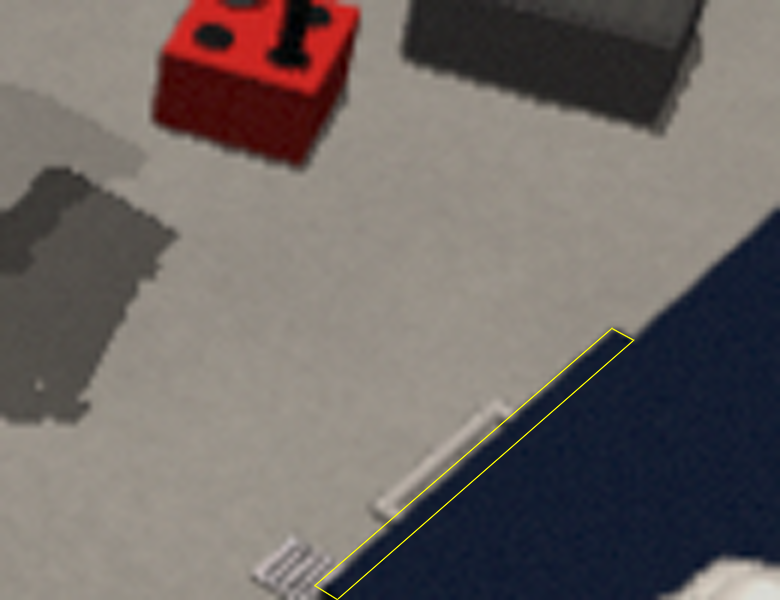

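View pics/t25.png

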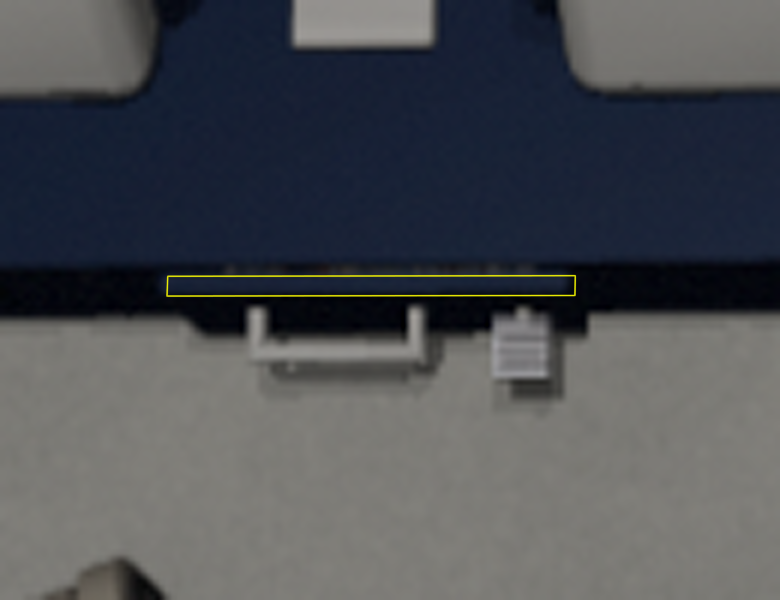

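Run:
```python
from cm import *
t0=load("top");t1=load("top","25");s0=load("scene","0");s1=load("scene","25")
def cen(c,x0,x1,y0,y1):
    g=cv2.cvtColor(c["image"],cv2.COLOR_BGR2GRAY).astype(float)[y0:y1,x0:x1].mean(1)
    return np.round(g,0)
print(cen(t0,205,224,232,246)); print(cen(t1,206,226,160,176))
def peak(c,xs,y0,y1):
    g=cv2.cvtColor(c["image"],cv2.COLOR_BGR2GRAY).astype(float)
    out=[]
    for x in xs:
        col=g[y0:y1,x]; j=np.argmax(col[1:-1])+1; a,b,d=col[j-1],col[j],col[j+1]; out.append(y0+j+.5*(a-d)/(a-2*b+d))
    return np.median(out)
p0=peak(t0,range(206,223),234,243);p1=peak(t1,range(207,225),164,174)
a=unproj(t0,214,p0,50);b=unproj(t1,216,p1,50);print(p0,p1,a,b,"travel",np.linalg.norm((b-a)[:2]))
```

```text
[ 20.  68.  98. 105. 108. 125. 143. 110.  81. 103. 108. 116. 119. 119.]
[  6.   7.   6.   7.   7.  29.  73. 119. 145. 132.  87.  75.  73.  89.
 107. 113.]
237.8265306122449 168.15669642857142 [461.3682647  214.74401505  50.        ] [672.50813603 209.7123581   50.        ] travel 211.1998173239172
```

Run:
```python
from cm import *
from fit import *
s=load("scene","25");t=load("top","25")
cv2.imwrite("pics/s25f.png",s["image"])
for n,c,y in(("t",t,-59.3),("s",s,-61.5)):
    r=fit([476.7,y,-.0915],80,[c],[[0,1,2,3]]);print(n,"top rim",np.round(r[0],4),r[1:3])
```

```text
t top rim [ 4.773095e+02 -5.924220e+01 -9.620000e-02] (100, np.float64(0.20295120718377452))
s top rim [ 4.764279e+02 -6.139410e+01 -9.030000e-02] (104, np.float64(0.1991058000303763))
```

View pics/s25f.png

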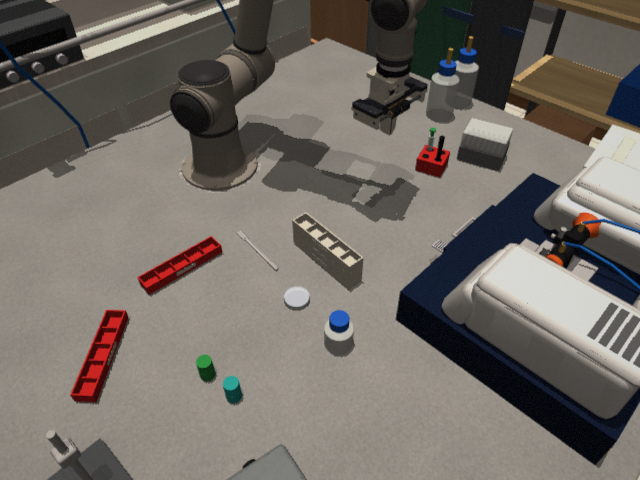

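The final picture shows the drawer home (panel at about 470,225) and the three-tray stack standing square at (327,250). The arm is clear, and the dish, spatula, bottle, rack and look-alikes are where they were.

```bash
python3 -c "
from plant import close_job
print(close_job())"
```

```text
the job is handed in; nothing more can be done
None
```

The job is done and handed in at about 47 s of the 72 s allowed.

**What I did**
- **Jars:** The standing jar went into the receiver's far pocket. The fallen jar was gripped and turned upright, stood on a clear patch of bench, gripped again and set in the second pocket from the front.
- **Tray:** The emptied tray was nested on the stack of empty trays.
- **Drawer:** The lever was pressed about 9.6 mm and held while the drawer started in. I then let it up and slid the drawer home at about 4–5 N.

**What the last checks showed**
- **Jars:** All five stood in the receiver before the drawer moved. They were still upright at about 20 mm and 55 mm of travel. Once the drawer was closed they were out of sight, so I could not check them again.
- **Tray:** It entered without force and seated at the nested height (5 N on a light press). The stack fits at the same position as at the start, within about 0.4 mm in each camera.
- **Drawer:** It stopped against a steady reaction of about 10.5 N. The top camera put its travel at 211 mm, against the nominal 210, within its error.
- **Other things on the bench:** By eye, the rest of the bench looks unmoved in the final picture.

**What disagreed**
- The two cameras differed by about 2 mm in y. I settled the tray placement by comparing the held tray with the stack in one camera.

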